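# Agitate the oil samples and rack them

## Robot

A 6-joint arm with a two-finger parallel gripper is mounted at the origin on the work surface. World frame = base frame: x ahead of the robot, y to its left, z up, the work surface at z = 0. Lengths are in m, angles in rad, forces in N, time in s.
With the tool pointing down it reaches from about 0.35 to 0.775 m from the base axis. Payload 5.5 kg.
Tool frame: the origin (TCP) lies between the finger pads; the fingertips stand 19 mm ahead of it and the grasp point (between the pads) is the TCP; z points along the fingers, y is the line along which they close (so a half turn about z gives the same grasp; the last joint's range is limited). The gripper opens to 85 mm and grips with 20 to 120 N. Pads are 22 mm wide; open, the fingers measure 114 mm over their backs; the gripper's body (76 mm by 85 mm) begins 54 mm behind the grasp point. The pads swing forward as they close: fully open they stand 13 mm farther back than shut.
Start: joints at [1.025, 0.313, 0.046, 1.304, 0, 1.431], TCP at [0.227, 0.528, 0.222] pointing down, gripper open.
Joint ranges: [-2.76, 2.76], [-0.86, 1.69], [-1.03, 1.26], [-2.2, 2.34], [-1.47, 1.5], [-3.14, 3.14]. Speed limits (rad/s): [2.57, 2.57, 3.14, 3.14, 3.14, 3.14].

## Interface

Orientations are given as a unit quaternion [w, x, y, z].
In Python, from workcell import env gives the robot as it stands.
- The arm moves only by the shell command python3 -m pendant 'ROWS' [FORCE]. ROWS is JSON, a list of rows, each an object with "travel": the shift along the tool's x, y, z scaled (see below), a list of three; "rot": the turn, a rotation vector about the tool's x, y, z scaled (see below), a list of three; "fingers": the opening, from -1 (shut) to 1 (fully open). In form: [{"travel": [dx, dy, dz], "rot": [wx, wy, wz], "fingers": fingers}, ...]. A call has 1 to 10 rows; each row is the pose to reach, as a shift and turn from the pose commanded when the call began, along the tool's axes at that moment; what a row does not reach only later rows make up. The controller multiplies each number of a shift by 0.12 m and each number of a turn by 60 degrees. A row lasts 1/10 s, in which the tool goes at most 50 mm and 8.59 degrees, less where a joint would pass 70% of its speed; a pose out of reach is approached as far as the arm can. A call with a number of a shift or a turn outside -1 to 1 is refused whole. A call with a gripper value outside its range is refused whole. The fingers move at their own pace and stop on an object; FORCE is the grip in N (left out, the last holds). Time passes only in rows, so rows that repeat a pose let the fingers close. It gives the time, the measured TCP pose, the force, the opening and the grip force at its end, in the units of the state.
- env.get_state(): the state, without advancing time (a new reading comes with each control period).
- env.read_camera(name): name is "scene" or "top" or "wrist"; returns (picture, depth): 480x640x3 uint8, blue, green, red; 480x640 float32, m along the optical axis (not along the pixel's ray), 0 where there is no reading.
- env.camera_model(name): a dict with "fovy" (degrees; the focal length in pixels is half the picture's height over the tangent of half this angle, whatever the lens; pixels are square), "cx", "cy" (the principal point, pixels), "rvec" (rotation vector, rad) and "tvec" (3), from world to camera coordinates, as OpenCV has them; the wrist camera has in their place "T_tool_cam" (4x4, takes a point from camera to tool coordinates, whose origin is the TCP and whose axes are the flange's). Camera axes: x right, y down, z forward; pixel columns grow to the right and rows downward; lengths in m; the calibration is good to about 2 mm. A picture is of the moment at which its call begins: read the wrist's pose just before it. camera_model takes no time and is no camera call.
- env.hand_in(): hands the job in; it is judged then, once.
Trained networks look in the newest picture that a camera, given by its name, has taken for a name from the list of things; names that differ only in an ending like _2 or _b are one class to them, and where a whole thing is asked for, a point or a joint stands for the part that bears it (a point fixed in the world has none). Each returns a list of dicts, best first, with "conf" (0 to 1); they miss things now and then, are a little off and sometimes report something else, mostly with a low value. They report only what shows in the picture. A call takes as long as a camera call. They do not tell look-alikes from the thing itself.
- env.outline_of(camera, target): "mask" (480x640 bool, what is visible of it) and "xy" ([column, row] in pixels, amid what is visible of it).
The state is a dict: "clock": time; "joint_pos": joint angles; "qvel": joint speeds; "tau": joint torques, N m; "tcp_pos": TCP position; "orientation": TCP orientation; "wrist_force": force on the tool from outside, world axes, zero at the start; "ft_torque": the same for the moment, N m; "finger_gap": finger opening in m; "grip_force": force on a finger pad.
Only numpy, scipy, OpenCV 4.12 (cv2) and the standard library are available. Lean on these libraries where they do the work, as an engineer would, in place of code of your own. Each camera call takes 0.05 s, during which the arm holds its last target. There are 200 camera calls.

## Task

Get the square sample bottles, however many are there and including any that have fallen over, standing upright together on the deck of the hand agitator. With all of them on it, pump its sprung lever through at least three full strokes (all the way down, then all the way back up), then stand every bottle upright on the flat blue tray and leave the lever up. Set the bottles down gently, do not drop or throw them, and leave the wipes roll, the beaker and the scanner where they are.

Things in the scene. Friction and masses are not known exactly. Their poses are not given: they have to be found in the camera images.
- bottle_a: squat square amber sample bottle with a round yellow screw cap, 0.2 kg: body 54 x 54 mm and 66 mm tall, neck, then the cap of 32 mm diameter from 76 to 102 mm above the base. Origin at the centre of its underside, z along the bottle towards the cap. Starts standing on the bench. May be absent.
- bottle_b: squat square amber sample bottle with a round yellow screw cap, 0.2 kg: body 54 x 54 mm and 66 mm tall, neck, then the cap of 32 mm diameter from 76 to 102 mm above the base. Origin at the centre of its underside, z along the bottle towards the cap. Starts standing on the bench. May be absent.
- bottle_c: squat square amber sample bottle with a round yellow screw cap, 0.2 kg: body 54 x 54 mm and 66 mm tall, neck, then the cap of 32 mm diameter from 76 to 102 mm above the base. Origin at the centre of its underside, z along the bottle towards the cap. Starts lying on a flat side (origin 27 mm up), cap roughly towards -x, -y. Always present.
- bottle_d: squat square amber sample bottle with a round yellow screw cap, 0.2 kg: body 54 x 54 mm and 66 mm tall, neck, then the cap of 32 mm diameter from 76 to 102 mm above the base. Origin at the centre of its underside, z along the bottle towards the cap. Starts lying on a flat side (origin 27 mm up), cap roughly towards -x, -y. May be absent.
- deck_mid (a point): Centre of the face of the agitator's deck, a flat square plate with a black rubber face, 220 x 220 mm, no rim, its face 65 mm above the bench on a white base 250 (x) x 200 (y) mm. x along the deck's sliding direction (away from the robot), z up. The lever slides the deck 30 mm along +x as it goes down. Room for 2 x 2 bottles about 80 mm apart.
- lever_grip (a point): Centre of the lever's cross handle, a black horizontal bar of 20 mm diameter, 80 mm long along the agitator's y, at the robot's end of the lever, beside the base on its +y side. About 160 mm above the bench when up and 55 mm when down.
- lever_hinge (a point): Point on the lever's fixed hinge axis (along the agitator's y), 90 mm above the bench, 180 mm from lever_grip; the lever reaches from it towards the robot.
- lever (a joint): Angle of the lever: 0 up (its rest; a spring returns it), 0.6 rad fully down at its stop. The handle swings in the agitator's x-z plane: 0.4 rad above level at 0, 0.2 rad below level at 0.6. Takes 4 to 9 N at the handle.
- tray_mid (a point): Centre of the upper face of the blue plastic tray, a flat square plate 220 x 220 mm and 5 mm thick, no rim, fixed to the bench. x, y along its sides, z up.
- wipes: White roll of wipes standing on the bench, 100 mm diameter, 110 mm tall; origin at the centre of its underside. Bystander.
- beaker: White plastic beaker, 70 mm diameter, 90 mm tall; origin at the centre of its underside. Bystander.
- scanner: Hand-held code scanner lying on the bench, about 135 x 55 x 40 mm; origin at the underside, x towards its grey nose. Bystander.
There are look-alikes about, which are no part of the job. Leave any green or purple look-alike of the bottle_c alone. What is shaped like the bottle_d but red is not meant.

How it is judged:
By the outcome, as a careful person would: the job done as asked, in the order asked, and still so for the second after the job is handed in, with the robot touching nothing.
Of bottle_a, bottle_b, bottle_d only 2 to 3 are there at a start; the rules pass over those that are not, and their reading is None.
At some moment in a run one of bottle_a, bottle_b, bottle_c, bottle_d may be knocked a few centimetres aside while the robot is not near it.
It also fails if it takes over 210 s, if anything falls off the work surface, if the arm or the gripper's body presses on something with over 40 N, if the wrist force passes 120 N, or if a joint passes its speed limit or range.

## Working session

There is one attempt and no reset: what is moved stays moved. The work goes in short steps, Python scripts to look and compute and a shell command to move; the robot and the scene stay as the last step left them, time stands still between calls to the robot, and variables do not carry over. Pictures are saved under pics/ and viewed, at most 14 in all, crops included, and the job is handed in when it is done.

```bash
ls; mkdir -p pics
cat > h.py <<'E'
import numpy as np,cv2
from scipy.spatial.transform import Rotation as R
from workcell import env
def cam(n):
    m=env.camera_model(n); f=240/np.tan(np.radians(m['fovy'])/2)
    if n=='wrist':
        s=env.get_state();q=s['orientation'];T=np.eye(4);T[:3,:3]=R.from_quat([q[1],q[2],q[3],q[0]]).as_matrix();T[:3,3]=s['tcp_pos'];return f,m['cx'],m['cy'],T@np.array(m['T_tool_cam'])
    T=np.eye(4);T[:3,:3]=R.from_rotvec(np.ravel(m['rvec'])).as_matrix();T[:3,3]=np.ravel(m['tvec']);return f,m['cx'],m['cy'],np.linalg.inv(T)
def cloud(n,d,c=None):
    f,cx,cy,T=c or cam(n);v,u=np.mgrid[:480,:640]
    P=np.stack([(u-cx)/f*d,(v-cy)/f*d,d],-1)
    return P@T[:3,:3].T+T[:3,3]
E
python3 - <<'E'
from h import *
for n in('top','scene'):
    c=cam(n);im,d=env.read_camera(n);cv2.imwrite(f'pics/{n}0.png',im);np.savez(f'{n}0.npz',im=im,d=d)
    print(n,env.camera_model(n))
    P=cloud(n,d,c)
    for t in ['bottle_a','bottle_c','deck_mid','lever_grip','tray_mid','wipes','beaker','scanner']:
        for o in env.outline_of(n,t):
            m=o['mask']&(d>0);p=P[m]
            print(t,round(o['conf'],2),np.round(o['xy']),m.sum(),np.round(np.median(p,0),3) if len(p) else '',np.round(np.percentile(p,[2,98],axis=0),3).tolist() if len(p) else '',np.median(im[m],0) if len(p) else'')
print(env.get_state())
E
```

```text
pics
top {'fovy': 43.22875277472374, 'cx': 325.36099354268896, 'cy': 241.27826270148992, 'rvec': array([ 2.18402071, -2.19627518,  0.06579134]), 'tvec': array([-0.04193204,  0.53786634,  1.58957828])}
bottle_a 0.91 [379. 283.] 706 [ 0.432 -0.193  0.052] [[0.385, -0.229, 0.019], [0.471, -0.155, 0.06]] [ 55. 100. 154.]
bottle_a 0.89 [444. 289.] 794 [ 0.41  -0.35   0.051] [[0.361, -0.393, 0.003], [0.452, -0.312, 0.061]] [ 51.  95. 144.]
bottle_a 0.87 [494. 340.] 852 [ 0.279 -0.482  0.051] [[0.248, -0.527, 0.004], [0.314, -0.433, 0.06]] [108.5  64.  114. ]
bottle_a 0.75 [490. 248.] 738 [ 0.516 -0.478  0.052] [[0.479, -0.509, 0.017], [0.573, -0.457, 0.061]] [ 66. 128.  57.]
bottle_a 0.74 [320. 308.] 673 [ 0.358 -0.035  0.053] [[0.315, -0.058, 0.029], [0.412, -0.01, 0.061]] [ 47.  51. 158.]
bottle_a 0.65 [374. 203.] 469 [ 0.627 -0.178  0.068] [[0.599, -0.21, 0.021], [0.659, -0.15, 0.108]] [ 36.  78. 127.]
bottle_c 0.91 [379. 283.] 706 [ 0.432 -0.193  0.052] [[0.385, -0.229, 0.019], [0.471, -0.155, 0.06]] [ 55. 100. 154.]
bottle_c 0.89 [444. 289.] 794 [ 0.41  -0.35   0.051] [[0.361, -0.393,
[... 3752 characters left out ...]
int_pos': array([ 1.02538697e+00,  3.13170361e-01,  4.61092584e-02,  1.30360370e+00,
       -3.80189582e-05,  1.43121148e+00]), 'qvel': array([ 1.41691348e-03, -5.88891328e-04, -1.00339135e-03,  1.65096480e-03,
       -6.40944049e-04, -9.23216153e-05]), 'tau': array([-1.22533493e-03, -4.80446362e+01,  2.98812997e+01,  7.90282365e-05,
        4.82799464e-06,  3.27512993e-06]), 'tcp_pos': array([0.22703089, 0.52832922, 0.22204385]), 'orientation': array([3.99911676e-05, 2.01522691e-01, 9.79483844e-01, 5.55590436e-05]), 'wrist_force': array([-0.54187147, -0.20024512,  0.12554321]), 'ft_torque': array([ 0.0120403 ,  0.01576691, -0.00492024]), 'grip_force': 0.0, 'finger_gap': 0.08574156765287498}
```

View pics/top0.png

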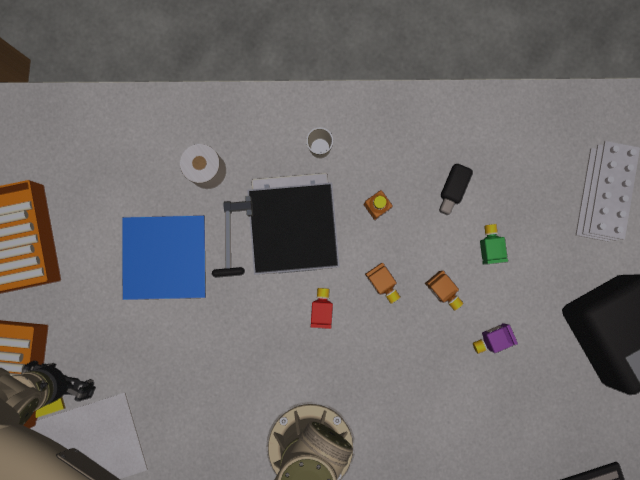

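View pics/scene0.png

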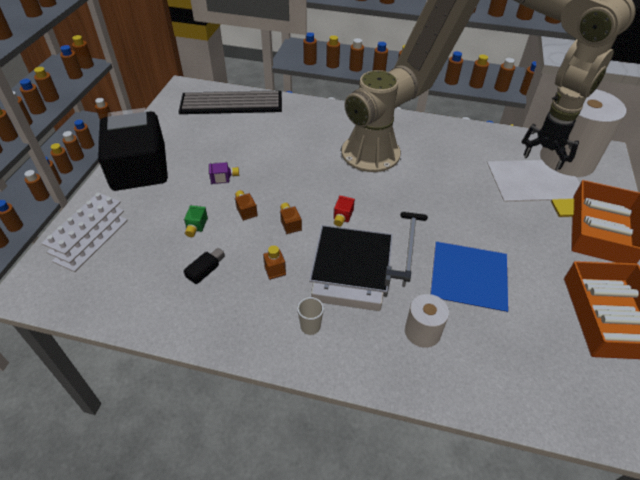

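The top view shows three amber bottles. One stands at pixel (378,204) and two lie at (381,279) and (443,288), with caps towards the lower right. The red (321,310), green (494,247) and purple (500,338) bottles are look-alikes. The deck is at (293,228), the lever handle at (228,272) and the tray at (163,257). The scene view agrees with this.

```bash
cat >> h.py <<'E'
def pose():
    s=env.get_state();q=s['orientation'];return np.array(s['tcp_pos']),R.from_quat([q[1],q[2],q[3],q[0]])
def plan(p1,R1,start=None,n=None):
    """print relative steps (tool frame, pendant units) from start to (p1,R1)"""
    p0,R0=start or pose();p1=np.array(p1,float);rv=(R0.inv()*R1).as_rotvec()
    for n in range(n or 1,12):
        out=[];p,Rr=p0,R0
        for k in range(1,n+1):
            pk=p0+(p1-p0)*k/n;Rk=R0*R.from_rotvec(rv*k/n)
            out.append((Rr.inv().apply(pk-p)/.12,(Rr.inv()*Rk).as_rotvec()/np.radians(60)));p,Rr=pk,Rk
        if all(max(abs(a).max(),abs(b).max())<=1 for a,b in out): break
    for a,b in out: print('  travel',np.round(a,3).tolist(),'rot',np.round(b,3).tolist(),'rows',max(np.linalg.norm(a)*.12/.05,np.linalg.norm(b)*60/8.59).round(1))
    return p1,R1
def Rax(x,z):
    x=np.array(x,float);z=np.array(z,float);z/=np.linalg.norm(z);x-=z*(x@z);x/=np.linalg.norm(x)
    return R.from_matrix(np.stack([x,np.cross(z,x),z],1))
def amber(n,im,d,c=None,box=(.1,-.45,.8,.65)):
    P=cloud(n,d,c);hsv=cv2.cvtColor(im,cv2.COLOR_BGR2HSV);h,s,v=[hsv[...,i].astype(int) for i in range(3)]
    w=(d>0)&(P[...,0]>box[0])&(P[...,0]<box[2])&(P[...,1]>box[1])&(P[...,1]<box[3])&(s>120)
    return P,w&(h>=5)&(h<=19)&(v>40),w&(h>=22)&(h<=32)&(v>90)
def bottles(n,im,d,c=None,**k):
    P,a,y=amber(n,im,d,c,**k);m=(a|y).astype(np.uint8);N,L,st,_=cv2.connectedComponentsWithStats(m)
    for i in range(1,N):
        if st[i,4]<150: continue
        A=P[(L==i)&a];Y=P[(L==i)&y]
        print(n,'px',st[i].tolist(),'n',len(A),len(Y))
        for nm,Q in(('amber',A),('cap',Y)):
            if len(Q)<15: continue
            t=Q[Q[:,2]>np.percentile(Q[:,2],90)-.012];r=cv2.minAreaRect((t[:,:2]*1000).astype(np.float32))
            print('  ',nm,'topz',np.percentile(Q[:,2],[50,95]).round(3),'cen',t.mean(0).round(4),'rect',np.round(r[0],1),np.round(r[1],1),round(r[2],1))
E
python3 - <<'E'
from h import *
for n in('top','scene'):
    z=np.load(f'{n}0.npz');bottles(n,z['im'],z['d'])
    P=cloud(n,z['d']);im=z['im'].astype(int)
    w=(abs(P[...,2]-.066)<.012)&(im.max(-1)<60)&(abs(P[...,0]-.57)<.14)&(abs(P[...,1]-.04)<.118)
    k=cv2.morphologyEx(w.astype(np.uint8),cv2.MORPH_OPEN,np.ones((5,5)));t=P[k>0];print('deck',t.mean(0),cv2.minAreaRect((t[:,:2]*1000).astype(np.float32)))
    w=(im[...,0]>im[...,2]+60)&(abs(P[...,1]-.39)<.15)&(abs(P[...,0]-.5)<.15);t=P[w];print('tray',t.mean(0),cv2.minAreaRect((t[:,:2]*1000).astype(np.float32)))
    w=(P[...,2]>.1)&(im.max(-1)<70)&(abs(P[...,1]-.2)<.07)&(P[...,0]>.38)&(P[...,0]<.5);t=P[w];print('grip',len(t),t.mean(0),cv2.minAreaRect((t[:,:2]*1000).astype(np.float32)),t[:,2].max())
    w=(P[...,2]>.07)&(abs(P[...,1]-.2)<.07)&(P[...,0]>.46)&(P[...,0]<.68);t=P[w];print('lever',len(t),[ (x,t[abs(t[:,0]-x)<.01].mean(0).round(3)) for x in(.47,.5,.55,.6,.63)])
E
```

```text
top px [364, 191, 28, 29, 432] n 307 125
   amber topz [0.066 0.074] cen [ 0.6283 -0.1799  0.0674] rect [ 631.2 -182.1] [52.3 53.6] 35.6
   cap topz [0.102 0.108] cen [ 0.6314 -0.1822  0.1023] rect [ 631.6 -182.2] [29.1 28. ] 0.2
top px [366, 263, 30, 31, 546] n 546 0
   amber topz [0.054 0.06 ] cen [ 0.4385 -0.1881  0.0542] rect [ 436.8 -188.9] [69.2 52.9] 34.3
top px [425, 271, 34, 31, 580] n 580 0
   amber topz [0.053 0.06 ] cen [ 0.4173 -0.3474  0.0541] rect [ 416.  -347.7] [68.2 53.7] 38.8
deck [0.56916599 0.03837588 0.06559864] ((570.5833740234375, 39.152557373046875), (211.01829528808594, 211.04244995117188), 4.650947570800781)
tray [0.4981967  0.38712839 0.00503619] ((498.87310791015625, 387.55657958984375), (218.85397338867188, 219.95083618164062), 1.0027058124542236)
grip 240 [0.456943   0.18886391 0.16840097] ((457.1090393066406, 189.02658081054688), (18.69034767150879, 77.88922882080078), 4.530324935913086) 0.179462037411801
lever 822 [(0.47, array([0.466, 0.184, 0.163])), (0.5, array([0.5  , 0.191, 0.144])), (0.55, array([0.549, 0.191, 0.12 ])), (0.6, array([0.602, 0.18 
[... 690 characters left out ...]
 -0.1782  0.1032] rect [ 630.8 -179.2] [26.6 29. ] 31.6
deck [0.57319991 0.04209638 0.06782248] ((568.736572265625, 42.27478790283203), (212.66094970703125, 209.388916015625), 4.709993839263916)
tray [0.50386312 0.39251566 0.0079066 ] ((498.45977783203125, 391.708740234375), (225.0948944091797, 220.88137817382812), 0.5954158306121826)
grip 147 [0.46034704 0.19305269 0.16802046] ((458.6776428222656, 194.0714569091797), (18.84947395324707, 75.09941864013672), 3.4950664043426514) 0.17712777205678076
lever 718 [(0.47, array([0.465, 0.186, 0.163])), (0.5, array([0.501, 0.189, 0.14 ])), (0.55, array([0.549, 0.189, 0.118])), (0.6, array([0.601, 0.185, 0.101])), (0.63, array([0.629, 0.18 , 0.099]))]
```

Run:
```python
from h import *
p,Rr=pose()
w=plan([.36,.15,.30],Rr)
a=np.radians(214.3);c=np.array([np.cos(a),np.sin(a),0]);z=-c*.5+np.array([0,0,-.866])
G=Rax(-c,z);g=np.array([.437,-.188,.031])
print('hover');h=plan(g-.15*z,G,w)
print('in');plan(g,G,h)
```

```text
travel [-0.754, -0.82, -0.217] rot [0.0, 0.0, 0.0] rows 2.7
  travel [-0.754, -0.82, -0.217] rot [0.0, 0.0, 0.0] rows 2.7
  travel [-0.754, -0.82, -0.217] rot [0.0, 0.0, 0.0] rows 2.7
hover
  travel [-0.342, -0.716, 0.29] rot [-0.133, 0.073, 0.496] rows 3.6
  travel [-0.677, -0.477, 0.165] rot [-0.133, 0.073, 0.496] rows 3.6
  travel [-0.837, -0.089, 0.065] rot [-0.133, 0.073, 0.496] rows 3.6
  travel [-0.775, 0.334, 0.019] rot [-0.133, 0.073, 0.496] rows 3.6
in
  travel [-0.0, -0.0, 0.625] rot [0.0, 0.0, 0.0] rows 1.5
  travel [0.0, 0.0, 0.625] rot [0.0, 0.0, 0.0] rows 1.5
```

```bash
for i in 1; do
python3 -m pendant '[{"travel":[-0.75,-0.82,-0.22],"rot":[0,0,0],"fingers":1},{"travel":[-0.75,-0.82,-0.22],"rot":[0,0,0],"fingers":1},{"travel":[-0.75,-0.82,-0.22],"rot":[0,0,0],"fingers":1},{"travel":[-0.75,-0.82,-0.22],"rot":[0,0,0],"fingers":1}]'
python3 -m pendant '[{"travel":[-0.75,-0.82,-0.22],"rot":[0,0,0],"fingers":1},{"travel":[-0.75,-0.82,-0.22],"rot":[0,0,0],"fingers":1},{"travel":[-0.75,-0.82,-0.22],"rot":[0,0,0],"fingers":1},{"travel":[-0.75,-0.82,-0.22],"rot":[0,0,0],"fingers":1}]'
python3 -m pendant '[{"travel":[-0.75,-0.82,-0.22],"rot":[0,0,0],"fingers":1},{"travel":[-0.75,-0.82,-0.22],"rot":[0,0,0],"fingers":1},{"travel":[-0.75,-0.82,-0.22],"rot":[0,0,0],"fingers":1},{"travel":[-0.75,-0.82,-0.22],"rot":[0,0,0],"fingers":1}]'
done; python3 -c "
from h import *
print(pose()[0], env.get_state()['joint_pos'])"
```

```text
clock: 1.3
tcp_pos: [0.2719, 0.3996, 0.2499]
orientation: [0.001, 0.203, 0.979, 0.0]
wrist_force: [-0.6, 0.4, -0.1]
finger_gap: 0.0851
grip_force: 0.0
clock: 1.7
tcp_pos: [0.3161, 0.2743, 0.2759]
orientation: [0.001, 0.204, 0.979, 0.0]
wrist_force: [1.0, 1.4, -0.0]
finger_gap: 0.0853
grip_force: 0.0
clock: 2.1
tcp_pos: [0.3604, 0.1486, 0.3019]
orientation: [0.001, 0.204, 0.979, 0.0]
wrist_force: [-0.6, 0.8, 0.7]
finger_gap: 0.0853
grip_force: 0.0
[0.36043465 0.14856939 0.30193106] [ 1.84649604e-01 -6.29911994e-02 -1.94896423e-01  1.43673710e+00
 -4.28917287e-04  5.95288880e-01]
```

```bash
python3 -m pendant '[{"travel":[-0.34,-0.72,0.29],"rot":[-0.13,0.07,0.5],"fingers":1},{"travel":[-0.34,-0.72,0.29],"rot":[-0.13,0.07,0.5],"fingers":1},{"travel":[-0.34,-0.72,0.29],"rot":[-0.13,0.07,0.5],"fingers":1},{"travel":[-0.34,-0.72,0.29],"rot":[-0.13,0.07,0.5],"fingers":1},{"travel":[-0.34,-0.72,0.29],"rot":[-0.13,0.07,0.5],"fingers":1}]'
python3 -m pendant '[{"travel":[-0.68,-0.48,0.16],"rot":[-0.13,0.07,0.5],"fingers":1},{"travel":[-0.68,-0.48,0.16],"rot":[-0.13,0.07,0.5],"fingers":1},{"travel":[-0.68,-0.48,0.16],"rot":[-0.13,0.07,0.5],"fingers":1},{"travel":[-0.68,-0.48,0.16],"rot":[-0.13,0.07,0.5],"fingers":1},{"travel":[-0.68,-0.48,0.16],"rot":[-0.13,0.07,0.5],"fingers":1}]'
python3 -m pendant '[{"travel":[-0.84,-0.09,0.06],"rot":[-0.13,0.07,0.5],"fingers":1},{"travel":[-0.84,-0.09,0.06],"rot":[-0.13,0.07,0.5],"fingers":1},{"travel":[-0.84,-0.09,0.06],"rot":[-0.13,0.07,0.5],"fingers":1},{"travel":[-0.84,-0.09,0.06],"rot":[-0.13,0.07,0.5],"fingers":1},{"travel":[-0.84,-0.09,0.06],"rot":[-0.13,0.07,0.5],"fingers":1}]'
python3 -m pendant '[{"travel":[-0.77,0.33,0.02],"rot":[-0.13,0.07,0.5],"fingers":1},{"travel":[-0.77,0.33,0.02],"rot":[-0.13,0.07,0.5],"fingers":1},{"travel":[-0.77,0.33,0.02],"rot":[-0.13,0.07,0.5],"fingers":1},{"travel":[-0.77,0.33,0.02],"rot":[-0.13,0.07,0.5],"fingers":1},{"travel":[-0.77,0.33,0.02],"rot":[-0.13,0.07,0.5],"fingers":1}]'
cat >> h.py <<'E'
def grasp(cx,cy,deg,z=.031,al=0):
    a=np.radians(deg);c=np.array([np.cos(a),np.sin(a),0]);zz=-c*.5+np.array([0,0,-.866])
    return np.array([cx,cy,z])+al*c,Rax(-c,zz),zz
E
python3 - <<'E'
from h import *
for n in('wrist','top'):
    c=cam(n);im,d=env.read_camera(n);cv2.imwrite(f'pics/{n}1.png',im);bottles(n,im,d,c,box=(.2,-.5,.8,-.1))
print(env.get_state()['joint_pos'].round(3),pose()[0])
g,G,z=grasp(.437,-.188,214.3);plan(g-.05*z,G);
E
```

```text
clock: 2.6
tcp_pos: [0.3619, 0.0551, 0.2659]
orientation: [-0.022, 0.448, 0.891, 0.073]
wrist_force: [0.1, 0.5, 0.6]
finger_gap: 0.0857
grip_force: 0.0
clock: 3.1
tcp_pos: [0.3652, -0.0405, 0.2321]
orientation: [-0.043, 0.659, 0.737, 0.141]
wrist_force: [0.4, 0.7, 0.3]
finger_gap: 0.0856
grip_force: 0.0
clock: 3.6
tcp_pos: [0.3682, -0.136, 0.1986]
orientation: [-0.06, 0.823, 0.529, 0.198]
wrist_force: [0.6, 0.5, 0.5]
finger_gap: 0.0851
grip_force: 0.0
clock: 4.1
tcp_pos: [0.3707, -0.2304, 0.1649]
orientation: [-0.072, 0.926, 0.282, 0.24]
wrist_force: [0.5, 1.2, 0.3]
finger_gap: 0.0854
grip_force: 0.0
wrist px [437, 0, 33, 10, 235] n 0 235
   cap topz [0.102 0.103] cen [ 0.6218 -0.1878  0.1021] rect [ 621.4 -188.2] [ 9.5 25.4] 35.3
wrist px [395, 6, 73, 90, 3402] n 3402 0
   amber topz [0.065 0.071] cen [ 0.6183 -0.1839  0.0664] rect [ 629.2 -182.1] [52.8 53. ] 33.4
wrist px [293, 170, 63, 86, 5067] n 5067 0
   amber topz [0.054 0.055] cen [ 0.4357 -0.1893  0.0535] rect [ 436.  -189.1] [68.9 51.8] 33.8
wrist px [307, 262, 35, 28, 926] n 0 926
   cap topz [0.041 0.043] cen [ 0.3907 -0.2196  0.0402] rect [ 390.9 -219.2] [22.9 29.4] 33.6
wrist px [443, 292, 73, 66, 2168] n 2168 0
   amber topz [0.054 0.056] cen [ 0.4323 -0.3433  0.0586] rect [ 422.7 -322.1] [46.6 99.2] 22.1
top px [364, 191, 28, 29, 436] n 309 127
   amber topz [0.066 0.073] cen [ 0.6281 -0.1802  0.0673] rect [ 631.  -181.9] [52.6 53.9] 34.7
   cap topz [0.101 0.107] cen [ 0.6316 -0.1822  0.1018] rect [ 631.9 -181.9] [28.1 29.7] 88.7
top px [366, 263, 30, 31, 543] n 543 0
   amber topz [0.054 0.06 ] cen [ 0.4382 -0.1881  0.0542] rect [ 437.6 -188.8] [68.1 53.4] 34.0
top px [425, 271, 34, 31, 578] n 578 0
   amber topz [0.054 0.059] cen [ 0.4171 -0.3475  0.0545] rect [ 409.4 -340.4] [68.2 74. ] 40.7
[-1.109  0.05  -0.522  1.068  0.503  1.422] [ 0.37111241 -0.23080793  0.16557024]
  travel [0.021, 0.009, 0.882] rot [0.006, 0.016, -0.003] rows 2.1
```

```bash
python3 -m pendant '[{"travel":[0.01,0.01,0.4],"rot":[0,0.01,0],"fingers":1},{"travel":[0.02,0.01,0.88],"rot":[0,0.01,0],"fingers":1},{"travel":[0.02,0.01,0.88],"rot":[0,0.01,0],"fingers":1},{"travel":[0.02,0.01,1],"rot":[0,0.01,0],"fingers":1},{"travel":[0.02,0.01,1],"rot":[0,0.01,0],"fingers":1}]'
python3 -c "
from h import *
g,G,z=grasp(.4365,-.189,213.9);plan(g,G)"
```

```text
clock: 4.7
tcp_pos: [0.4218, -0.1979, 0.0614]
orientation: [-0.074, 0.925, 0.282, 0.245]
wrist_force: [-0.6, 0.5, 0.3]
finger_gap: 0.0856
grip_force: 0.0
  travel [-0.002, 0.007, 0.291] rot [0.001, 0.005, -0.0] rows 0.7
```

```bash
python3 -m pendant '[{"travel":[0,0.01,0.15],"rot":[0,0,0],"fingers":1},{"travel":[0,0.01,0.29],"rot":[0,0,0],"fingers":1},{"travel":[0,0.01,0.29],"rot":[0,0,0],"fingers":1},{"travel":[0,0.01,0.29],"rot":[0,0,0],"fingers":-1},{"travel":[0,0.01,0.29],"rot":[0,0,0],"fingers":-1},{"travel":[0,0.01,0.29],"rot":[0,0,0],"fingers":-1},{"travel":[0,0.01,0.29],"rot":[0,0,0],"fingers":-1},{"travel":[0,0.01,0.29],"rot":[0,0,0],"fingers":-1},{"travel":[0,0.01,0.29],"rot":[0,0,0],"fingers":-1},{"travel":[0,0.01,0.29],"rot":[0,0,0],"fingers":-1}]' 60
python3 - <<'E'
from h import *
print(env.get_state()['grip_force'],env.get_state()['joint_pos'].round(2))
p,G=pose();print(p)
w=plan(p+[0,0,.15],G)
# placement: bottle frame in tool: tool y axis rotation
Bz=np.array([np.cos(np.radians(213.9)),np.sin(np.radians(213.9)),0]);bt=G.inv().apply(Bz)
base=np.array([.4365,-.189,.027])-.033*Bz; off=G.inv().apply(base-p); print('capdir tool',bt,'base off tool',off)
# final: cap up, tool horizontal heading dir phi
for phi in(0,):
    u=np.array([np.cos(np.radians(phi)),np.sin(np.radians(phi)),0])
    zf=np.array([0,0,-.5])+.866*u
    F=Rax(np.array([0,0,-1.]),zf)  # tool -x ~ up
    al,_=R.align_vectors([[0,0,1],F.apply([0,1,0])],[bt,[0,1,0]]);F=al
    print('check cap',F.apply(bt),'toolz',F.as_matrix()[:,2])
    t=np.array([.6185,-.0013,.066])-F.apply(off);print('target TCP',t)
    print('to above');b=plan(t+[0,0,.10],F,w);print('down');plan(t+[0,0,.004],F,b)
E
```

```text
clock: 5.7
tcp_pos: [0.4371, -0.1915, 0.0328]
orientation: [-0.073, 0.925, 0.28, 0.246]
wrist_force: [-2.3, 0.7, 6.7]
finger_gap: 0.0521
grip_force: 62.5
62.52501726150513 [-0.92  0.22 -0.72  0.59  0.52  1.64]
[ 0.43707955 -0.19150767  0.03281127]
  travel [0.31, 0.002, -0.543] rot [0.0, 0.0, 0.0] rows 1.5
  travel [0.31, 0.002, -0.543] rot [0.0, 0.0, 0.0] rows 1.5
capdir tool [-0.86806069  0.00563921 -0.49642607] base off tool [ 0.02654983 -0.00261556  0.0218683 ]
check cap [1.03941319e-16 2.81961636e-03 9.99996025e-01] toolz [ 0.86807449  0.00139975 -0.49643199]
target TCP [0.61269692 0.00121996 0.09991064]
to above
  travel [0.634, -0.176, 0.307] rot [-0.223, -0.179, -0.819] rows 6.1
  travel [0.612, 0.334, 0.201] rot [-0.223, -0.179, -0.819] rows 6.1
  travel [0.201, 0.654, 0.243] rot [-0.223, -0.179, -0.819] rows 6.1
down
  travel [0.694, -0.002, 0.397] rot [0.0, 0.0, 0.0] rows 1.9
```

```bash
python3 -m pendant '[{"travel":[0.1,0,-0.18],"rot":[0,0,0],"fingers":-1},{"travel":[0.31,0,-0.54],"rot":[0,0,0],"fingers":-1},{"travel":[0.31,0,-0.54],"rot":[0,0,0],"fingers":-1},{"travel":[0.62,0,-1],"rot":[0,0,0],"fingers":-1},{"travel":[0.62,0,-1],"rot":[0,0,0],"fingers":-1},{"travel":[0.62,0,-1],"rot":[0,0,0],"fingers":-1}]'
python3 -m pendant '[{"travel":[0.32,-0.09,0.15],"rot":[-0.11,-0.09,-0.41],"fingers":-1},{"travel":[0.32,-0.09,0.15],"rot":[-0.11,-0.09,-0.41],"fingers":-1},{"travel":[0.32,-0.09,0.15],"rot":[-0.11,-0.09,-0.41],"fingers":-1},{"travel":[0.63,-0.18,0.31],"rot":[-0.22,-0.18,-0.82],"fingers":-1},{"travel":[0.63,-0.18,0.31],"rot":[-0.22,-0.18,-0.82],"fingers":-1},{"travel":[0.63,-0.18,0.31],"rot":[-0.22,-0.18,-0.82],"fingers":-1},{"travel":[0.63,-0.18,0.31],"rot":[-0.22,-0.18,-0.82],"fingers":-1},{"travel":[0.63,-0.18,0.31],"rot":[-0.22,-0.18,-0.82],"fingers":-1}]'
python3 -m pendant '[{"travel":[0.31,0.17,0.1],"rot":[-0.11,-0.09,-0.41],"fingers":-1},{"travel":[0.31,0.17,0.1],"rot":[-0.11,-0.09,-0.41],"fingers":-1},{"travel":[0.31,0.17,0.1],"rot":[-0.11,-0.09,-0.41],"fingers":-1},{"travel":[0.61,0.33,0.2],"rot":[-0.22,-0.18,-0.82],"fingers":-1},{"travel":[0.61,0.33,0.2],"rot":[-0.22,-0.18,-0.82],"fingers":-1},{"travel":[0.61,0.33,0.2],"rot":[-0.22,-0.18,-0.82],"fingers":-1},{"travel":[0.61,0.33,0.2],"rot":[-0.22,-0.18,-0.82],"fingers":-1},{"travel":[0.61,0.33,0.2],"rot":[-0.22,-0.18,-0.82],"fingers":-1}]'
cat >> h.py <<'E'
def place(bt,off,xy,z,phi=0,dz=.10):
    "bt: cap dir in tool, off: base offset in tool; stand bottle at xy,z"
    u=np.array([np.cos(np.radians(phi)),np.sin(np.radians(phi)),0]);F=Rax([0,0,-1.],np.array([0,0,-.5])+.866*u)
    F,_=R.align_vectors([[0,0,1],F.apply([0,1,0])],[bt,[0,1,0]])
    t=np.array([xy[0],xy[1],z])-F.apply(off);return t,F
E
python3 - <<'E'
from h import *
s=env.get_state();print(s['grip_force'],s['finger_gap'],s['joint_pos'].round(2),pose()[0])
bt=[-.868,0,-.4964];off=[.02655,0,.02187];t,F=place(bt,off,(.6185,-.0013),.066)
print('above');b=plan(t+[0,0,.1],F);print('down');plan(t+[0,0,.004],F,b)
c=cam('top');im,d=env.read_camera('top');cv2.imwrite('pics/top2.png',im[150:400,200:520])
E
```

```text
clock: 6.3
tcp_pos: [0.4418, -0.1893, 0.175]
orientation: [-0.071, 0.925, 0.28, 0.247]
wrist_force: [0.0, -0.1, -2.2]
finger_gap: 0.0525
grip_force: 64.7
clock: 7.1
tcp_pos: [0.4977, -0.1223, 0.1759]
orientation: [0.162, 0.747, 0.613, 0.198]
wrist_force: [-0.2, -0.1, -2.8]
finger_gap: 0.0526
grip_force: 64.6
clock: 7.9
tcp_pos: [0.5563, -0.0595, 0.1818]
orientation: [0.367, 0.418, 0.824, 0.111]
wrist_force: [0.7, -1.1, -2.3]
finger_gap: 0.0527
grip_force: 64.7
64.69170227137039 0.05268463353679709 [-0.3  -0.2  -0.96  0.03  0.09  0.68] [ 0.55625547 -0.0594617   0.18184798]
above
  travel [0.117, 0.663, 0.161] rot [-0.226, -0.19, -0.825] rows 6.1
down
  travel [0.694, 0.0, 0.397] rot [0.0, 0.0, 0.0] rows 1.9
```

View pics/top2.png

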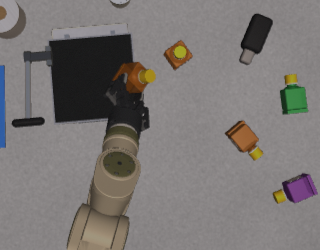

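The held bottle (crop pixel 130,76) is being turned upright above the deck edge. The other bottles have not moved.

```bash
python3 -m pendant '[{"travel":[0.06,0.33,0.08],"rot":[-0.11,-0.1,-0.41],"fingers":-1},{"travel":[0.06,0.33,0.08],"rot":[-0.11,-0.1,-0.41],"fingers":-1},{"travel":[0.06,0.33,0.08],"rot":[-0.11,-0.1,-0.41],"fingers":-1},{"travel":[0.12,0.66,0.16],"rot":[-0.23,-0.19,-0.82],"fingers":-1},{"travel":[0.12,0.66,0.16],"rot":[-0.23,-0.19,-0.82],"fingers":-1},{"travel":[0.12,0.66,0.16],"rot":[-0.23,-0.19,-0.82],"fingers":-1},{"travel":[0.12,0.66,0.16],"rot":[-0.23,-0.19,-0.82],"fingers":-1},{"travel":[0.12,0.66,0.16],"rot":[-0.23,-0.19,-0.82],"fingers":-1},{"travel":[0.12,0.66,0.16],"rot":[-0.23,-0.19,-0.82],"fingers":-1}]'
python3 - <<'E'
from h import *
bt=[-.868,0,-.4964];off=[.02655,0,.02187];t,F=place(bt,off,(.6185,-.0013),.066)
s=env.get_state();print(s['joint_pos'].round(2))
print('down');b=plan(t+[0,0,.006],F)
n='scene';c=cam(n);im,d=env.read_camera(n);cv2.imwrite('pics/scene3.png',cv2.resize(im[180:330,240:440],None,fx=3,fy=3));bottles(n,im,d,c)
E
```

```text
clock: 8.85
tcp_pos: [0.6324, -0.002, 0.2182]
orientation: [0.49, 0.0, 0.872, 0.004]
wrist_force: [-1.0, 0.2, -1.9]
finger_gap: 0.0523
grip_force: 65.3
[-0.23 -0.09 -1.03 -0.37  0.2  -0.12]
down
  travel [0.885, 0.001, 0.346] rot [0.006, -0.026, -0.004] rows 2.3
scene px [236, 191, 21, 29, 409] n 383 26
   amber topz [0.053 0.06 ] cen [ 0.4218 -0.343   0.0558] rect [ 419.7 -343.6] [72.6 51. ] 39.0
   cap topz [0.042 0.048] cen [ 0.3726 -0.3825  0.0427] rect [ 371.2 -382.7] [17.7 27.6] 55.2
scene px [323, 213, 24, 41, 695] n 567 128
   amber topz [0.231 0.253] cen [6.486e-01 5.000e-04 2.486e-01] rect [637.1  -1.7] [58.5 55. ] 2.0
   cap topz [0.283 0.287] cen [ 6.412e-01 -3.000e-04  2.831e-01] rect [639.2  -1.4] [31.9 28.1] 12.4
scene px [264, 246, 22, 33, 483] n 391 92
   amber topz [0.056 0.072] cen [ 0.6417 -0.1766  0.0681] rect [ 633.2 -178.9] [48.7 52.3] 33.0
   cap topz [0.103 0.108] cen [ 0.6331 -0.1783  0.1032] rect [ 632.  -177.6] [26.  29.7] 44.0
```

View pics/scene3.png

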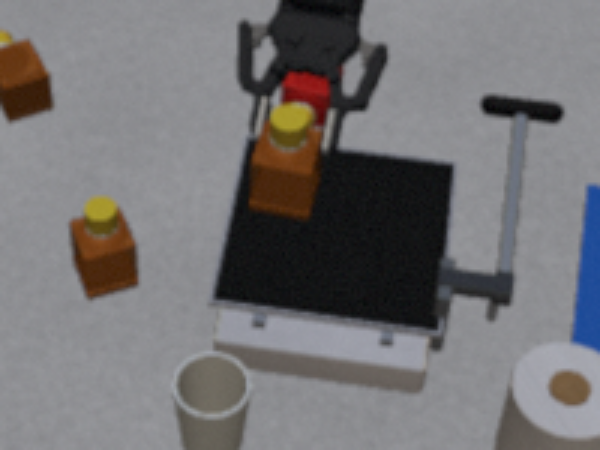

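The bottle is upright over the deck's far -y quarter (290,165 in the crop) and clear of everything. The elbow is near its limit, so I'll lower in two steps.

```bash
python3 -m pendant '[{"travel":[0.2,0,0.08],"rot":[0,-0.01,0],"fingers":-1},{"travel":[0.4,0,0.16],"rot":[0,-0.02,0],"fingers":-1},{"travel":[0.6,0,0.23],"rot":[0,-0.03,0],"fingers":-1},{"travel":[0.7,0,0.27],"rot":[0,-0.03,0],"fingers":-1},{"travel":[0.7,0,0.27],"rot":[0,-0.03,0],"fingers":-1},{"travel":[0.7,0,0.27],"rot":[0,-0.03,0],"fingers":-1}]'
python3 - <<'E'
from h import *
bt=[-.868,0,-.4964];off=[.02655,0,.02187];t,F=place(bt,off,(.6185,-.0013),.066)
s=env.get_state();print(s['joint_pos'].round(2),'base',pose()[0]+pose()[1].apply(off),'cap',pose()[1].apply(bt))
print('down');b=plan(t+[0,0,.003],F)
n='scene';c=cam(n);im,d=env.read_camera(n);bottles(n,im,d,c,box=(.5,-.1,.8,.1))
E
```

```text
clock: 9.5
tcp_pos: [0.665, -0.0037, 0.1574]
orientation: [0.48, -0.003, 0.877, 0.005]
wrist_force: [0.2, 0.1, -1.7]
finger_gap: 0.0523
grip_force: 65.3
[-0.22  0.11 -1.03 -0.55  0.19 -0.12] base [ 0.66907281 -0.00341499  0.12326618] cap [ 0.04969872 -0.00651502  0.99866138]
down
  travel [0.617, 0.021, -0.122] rot [0.011, -0.047, -0.001] rows 1.5
scene px [319, 240, 24, 37, 617] n 508 109
   amber topz [0.173 0.192] cen [ 6.805e-01 -5.000e-04  1.870e-01] rect [672.4  -3.5] [56.1 55. ] 3.1
   cap topz [0.223 0.226] cen [ 0.6744 -0.0019  0.2225] rect [672.7  -2. ] [30.9 28.6] 13.5
```

```bash
cat > kin.py <<'E'
from h import *
from scipy.optimize import least_squares
S=[([1.02539,.31317,.04611,1.3036,0,1.43121],[.22703,.52833,.22204],[0,.2015,.9795,0]),
([.18465,-.06299,-.1949,1.43674,0,.59529],[.36043,.14857,.30193],[.001,.204,.979,0]),
([-1.109,.05,-.522,1.068,.503,1.422],[.3711,-.2308,.1656],[-.072,.926,.282,.24]),
([-.92,.22,-.72,.59,.52,1.64],[.4371,-.1915,.0328],[-.073,.925,.28,.246]),
([-.3,-.2,-.96,.03,.09,.68],[.5563,-.0595,.1818],[.367,.418,.824,.111]),
([-.23,-.09,-1.03,-.37,.2,-.12],[.6324,-.002,.2182],[.49,0,.872,.004]),
([-.22,.11,-1.03,-.55,.19,-.12],[.665,-.0037,.1574],[.48,-.003,.877,.005])]
Ry=lambda a:R.from_euler('y',a);Rz=lambda a:R.from_euler('z',a)
def fk(j,P):
    h,a,b,c,d,e,f,g,s5,x5=P[:9]if len(P)==9 else list(P)[:10]
    Rr=Rz(j[0]);p=np.array([0,0,h])
    Rr=Rr*Ry(j[1]);p=p+Rr.apply([a,0,b]);Rr=Rr*Ry(-j[2]);p=p+Rr.apply([c,0,d]);Rr=Rr*Ry(j[3]);p=p+Rr.apply([e,x5,f])
    Rr=Rr*Rz(s5*j[4]);p=p+Rr.apply([g,0,0]);Rr=Rr*R.from_euler('x',j[5])
    return p,Rr*R0
R0=R.identity()
def fit():
    global R0;best=None
    for s5 in(1,-1):
        for s in(R.from_matrix([[0,0,1],[0,1,0],[-1,0,0]]),R.from_matrix([[0,0,1],[0,-1,0],[1,0,0]])):
            R0=s
            def res(x):
                P=list(x[:8])+[s5,x[8]];o=[]
                for j,p,q in S:
                    pp,rr=fk(j,P);Q=R.from_quat([q[1],q[2],q[3],q[0]]);o+=list(pp-p)+list((rr.inv()*Q).as_rotvec()*.1)
                return o+list(.002*np.array(x))
            r=least_squares(res,[.2,0,.35,.3,0,.1,0,.2,0])
            if best is None or r.cost<best[0]: best=(r.cost,list(r.x[:8])+[s5,r.x[8]],s,np.array(res(r.x)[:42]).reshape(7,6))
    R0=best[2];return best
lo=np.array([-2.76,-.86,-1.03,-2.2,-1.47,-3.1]);hi=np.array([2.76,1.69,1.26,2.34,1.5,3.1])
def ik(p,Rt,P,seed):
    bst=None
    for sd in seed:
        r=least_squares(lambda j:np.r_[fk(j,P)[0]-p,(fk(j,P)[1].inv()*Rt).as_rotvec()*.2],np.clip(sd,lo+.01,hi-.01),bounds=(lo,hi))
        if bst is None or r.cost<bst.cost: bst=r
    return bst.x,np.abs(bst.fun).max()
E
python3 - <<'E'
from kin import *
c,P,s,r=fit();print(c,np.round(P,3),s.as_matrix().tolist());print(r.round(4))
import json;json.dump(dict(P=P,R0=s.as_matrix().tolist()),open('kin.json','w'))
bt=[-.868,0,-.4964];off=[.02655,0,.02187]
for nm,xy in(('A',(.6185,-.0013)),('B',(.5288,-.0085))):
  for phi in(-90,-60,-30,0,30,60,90,120):
    t,F=place(bt,off,xy,.066);t,F=place(bt,off,xy,.066,phi)
    o=[ik(t+[0,0,dz],F,P,[[-.2,.1,-.9,-.3,.2,-.1],[-.5,.1,-.6,.5,1,1],[.3,.1,-.6,.5,-1,-1]]) for dz in(.003,.1)]
    print(nm,phi,[(a.round(2).tolist(),round(b,4)) for a,b in o])
E
```

```text
1.3327303513148716e-05 [ 0.235 -0.002  0.52   0.409  0.055  0.147  0.003  0.308  1.     0.081] [[0.0, 0.0, 0.9999999999999998], [0.0, 0.9999999999999998, 0.0], [-0.9999999999999998, 0.0, 0.0]]
[[-0.0003  0.0007  0.0004  0.      0.     -0.    ]
 [-0.0003  0.0007 -0.0005  0.0001 -0.      0.    ]
 [-0.0006  0.0001 -0.0005  0.     -0.0001  0.0002]
 [ 0.0012  0.0012  0.0003  0.0001 -0.0002  0.0005]
 [ 0.0008  0.0005  0.0019  0.     -0.0003 -0.0005]
 [-0.0008 -0.0003 -0.0016 -0.0002 -0.001   0.0001]
 [-0.0002 -0.0028 -0.     -0.0005 -0.0009 -0.0002]]
A -90 [([0.29, 0.82, 0.16, 1.38, -0.98, 2.12], np.float64(0.0)), ([0.29, 0.73, 0.25, 1.56, -0.98, 2.12], np.float64(0.0))]
A -60 [([0.3, 0.43, -0.59, 0.19, -1.01, 1.15], np.float64(0.0)), ([0.3, 0.29, -0.49, 0.43, -1.01, 1.15], np.float64(0.0))]
A -30 [([0.16, 0.27, -1.03, -0.61, -0.6, 0.41], np.float64(0.0073)), ([0.14, 0.03, -0.98, -0.39, -0.56, 0.37], np.float64(0.0))]
A 0 [([-0.23, 0.1, -1.03, -0.41, 0.19, -0.15], np.float64(0.0378)), ([-0.23, -0.11, -1.03, -0.31, 0.2, -0.13], np.float64(0.0158))]
A 30 [([-0.55, 0.25, -1.02, -0.4, 0.86, -0
[... 779 characters left out ...]
, ([0.18, -0.15, -1.03, -0.14, -0.61, 0.45], np.float64(0.0128))]
B 0 [([-0.34, -0.11, -1.03, -0.04, 0.29, -0.27], np.float64(0.0627)), ([-0.34, -0.34, -1.03, 0.05, 0.29, -0.23], np.float64(0.036))]
B 30 [([-0.72, 0.13, -1.03, 0.01, 0.97, -1.06], np.float64(0.0119)), ([-0.71, -0.13, -0.99, 0.19, 0.96, -0.95], np.float64(0.0))]
B 60 [([-0.73, 0.46, -0.52, 0.94, 1.01, -1.98], np.float64(0.0)), ([-0.73, 0.33, -0.42, 1.17, 1.01, -1.98], np.float64(0.0))]
B 90 [([-0.62, 0.78, 0.01, 1.59, 0.78, -2.54], np.float64(0.0)), ([-0.62, 0.68, 0.09, 1.77, 0.78, -2.54], np.float64(0.0))]
B 120 [([-0.47, 1.03, 0.49, 2.0, 0.5, -2.83], np.float64(0.0)), ([-0.47, 0.96, 0.58, 2.16, 0.5, -2.83], np.float64(0.0))]
```

Run:
```python
from h import *
bt=[-.868,0,-.4964];off=[.02655,0,.02187]
p,Rr=pose();F0=R.from_euler('z',0)
t,F=place(bt,off,(.6185,-.0013),.066,57)
print('above');w=plan(t+[0,0,.09],F);print('down');plan(t+[0,0,.003],F,w)
```

```text
above
  travel [-0.001, -0.014, -0.493] rot [-0.802, -0.04, -0.492] rows 6.6
down
  travel [0.629, 0.0, 0.36] rot [0.0, 0.0, 0.0] rows 1.7
```

```bash
python3 -m pendant '[{"travel":[-0.3,0,-0.35],"rot":[-0.13,-0.01,-0.08],"fingers":-1},{"travel":[-0.2,0,-0.4],"rot":[-0.27,-0.01,-0.16],"fingers":-1},{"travel":[0,-0.01,-0.49],"rot":[-0.4,-0.02,-0.25],"fingers":-1},{"travel":[0,-0.01,-0.49],"rot":[-0.53,-0.03,-0.33],"fingers":-1},{"travel":[0,-0.01,-0.49],"rot":[-0.67,-0.03,-0.41],"fingers":-1},{"travel":[0,-0.01,-0.49],"rot":[-0.8,-0.04,-0.49],"fingers":-1},{"travel":[0,-0.01,-0.49],"rot":[-0.8,-0.04,-0.49],"fingers":-1},{"travel":[0,-0.01,-0.49],"rot":[-0.8,-0.04,-0.49],"fingers":-1},{"travel":[0,-0.01,-0.49],"rot":[-0.8,-0.04,-0.49],"fingers":-1},{"travel":[0,-0.01,-0.49],"rot":[-0.8,-0.04,-0.49],"fingers":-1}]'
cat >> h.py <<'E'
def chk(bt,off,xy,phi,z=.066,dz=.003,box=(.45,-.12,.8,.15),cams=('scene','top')):
    t,F=place(bt,off,xy,z,phi);p,Rr=pose()
    print(env.get_state()['joint_pos'].round(2),'base',(p+Rr.apply(off)).round(4),'cap',Rr.apply(bt).round(3))
    plan(t+[0,0,dz],F)
    for n in cams:
        c=cam(n);im,d=env.read_camera(n);bottles(n,im,d,c,box=box)
E
python3 -c "
from h import *
chk([-.868,0,-.4964],[.02655,0,.02187],(.6185,-.0013),57)"
```

```text
clock: 10.55
tcp_pos: [0.6162, -0.0063, 0.1897]
orientation: [0.441, -0.412, 0.761, 0.238]
wrist_force: [-1.0, -0.3, -2.2]
finger_gap: 0.0523
grip_force: 65.5
[-0.61  0.36 -0.38  0.89  1.05 -1.63] base [ 0.6194 -0.0015  0.1557] cap [-0.001  0.002  1.   ]
  travel [0.629, 0.008, 0.357] rot [-0.004, -0.001, -0.0] rows 1.7
scene px [322, 216, 29, 41, 604] n 475 129
   amber topz [0.208 0.224] cen [0.6303 0.0018 0.2198] rect [6.192e+02 6.000e-01] [54.3 55.1] 55.9
   cap topz [0.255 0.26 ] cen [0.6198 0.0007 0.255 ] rect [618.7   0.7] [32.4 31. ] 62.0
top px [292, 187, 31, 31, 585] n 432 153
   amber topz [0.217 0.225] cen [ 0.6156 -0.0034  0.219 ] rect [618.1  -2.7] [53.8 54.2] 57.0
   cap topz [0.254 0.259] cen [ 0.6177 -0.0017  0.2539] rect [618.2  -1.7] [27.4 30.5] 89.6
```

```bash
python3 -m pendant '[{"travel":[0.2,0,0.11],"rot":[0,0,0],"fingers":-1},{"travel":[0.4,0,0.23],"rot":[0,0,0],"fingers":-1},{"travel":[0.5,0,0.28],"rot":[0,0,0],"fingers":-1},{"travel":[0.57,0,0.33],"rot":[0,0,0],"fingers":-1},{"travel":[0.6,0.01,0.345],"rot":[0,0,0],"fingers":-1},{"travel":[0.62,0.01,0.355],"rot":[0,0,0],"fingers":-1},{"travel":[0.62,0.01,0.355],"rot":[0,0,0],"fingers":-1}]'
python3 -m pendant '[{"travel":[0.01,0,0.006],"rot":[0,0,0],"fingers":-1},{"travel":[0.015,0,0.009],"rot":[0,0,0],"fingers":-1},{"travel":[0.015,0,0.009],"rot":[0,0,0],"fingers":-1}]'
python3 -m pendant '[{"travel":[0.01,0,0.006],"rot":[0,0,0],"fingers":-1},{"travel":[0.015,0,0.009],"rot":[0,0,0],"fingers":-1},{"travel":[0.015,0,0.009],"rot":[0,0,0],"fingers":-1}]'
python3 -c "
from h import *
chk([-.868,0,-.4964],[.02655,0,.02187],(.6185,-.0013),57,dz=0)"
```

```text
clock: 11.35
tcp_pos: [0.615, -0.0053, 0.1043]
orientation: [0.442, -0.412, 0.76, 0.238]
wrist_force: [0.5, -0.9, -1.7]
finger_gap: 0.0523
grip_force: 65.4
clock: 11.65
tcp_pos: [0.6155, -0.0055, 0.1032]
orientation: [0.443, -0.412, 0.76, 0.238]
wrist_force: [-1.1, -1.9, 5.9]
finger_gap: 0.0525
grip_force: 66.0
clock: 11.95
tcp_pos: [0.6158, -0.0052, 0.1031]
orientation: [0.444, -0.411, 0.759, 0.239]
wrist_force: [-7.1, -4.2, 15.4]
finger_gap: 0.0525
grip_force: 66.9
[-0.61  0.48 -0.47  0.68  1.06 -1.64] base [ 6.192e-01 -2.000e-04  6.920e-02] cap [-0.005 -0.004  1.   ]
  travel [0.028, -0.001, 0.005] rot [-0.004, 0.006, -0.0] rows 0.1
scene px [322, 238, 28, 38, 562] n 440 122
   amber topz [0.123 0.139] cen [0.6285 0.0027 0.1336] rect [617.5   1.5] [58.4 53.6] 56.7
   cap topz [0.168 0.172] cen [0.6194 0.0013 0.1682] rect [6.18e+02 5.00e-01] [30.3 32.6] 87.4
top px [294, 192, 29, 29, 520] n 384 136
   amber topz [0.131 0.138] cen [ 0.6159 -0.0029  0.1323] rect [618.2  -2.2] [53.6 53.8] 56.1
   cap topz [0.167 0.173] cen [ 0.618  -0.0017  0.1674] rect [618.7  -1.1] [29.3 29. ] 89.2
```

```bash
python3 -m pendant '[{"travel":[-0.012,0,-0.006],"rot":[0,0,0],"fingers":-1},{"travel":[-0.012,0,-0.006],"rot":[0,0,0],"fingers":0.3},{"travel":[-0.012,0,-0.006],"rot":[0,0,0],"fingers":0.6},{"travel":[-0.012,0,-0.006],"rot":[0,0,0],"fingers":0.7},{"travel":[-0.012,0,-0.006],"rot":[0,0,0],"fingers":0.7},{"travel":[-0.012,0,-0.006],"rot":[0,0,0],"fingers":0.7},{"travel":[-0.012,0,-0.2],"rot":[0,0,0],"fingers":0.7},{"travel":[-0.012,0,-0.5],"rot":[0,0,0],"fingers":0.7},{"travel":[-0.012,0,-0.9],"rot":[0,0,0],"fingers":0.7},{"travel":[-0.012,0,-1],"rot":[0,0,0],"fingers":1}]'
python3 - <<'E'
from h import *
for n in('scene','top'):
    c=cam(n);im,d=env.read_camera(n);bottles(n,im,d,c)
p,Rr=pose();print(p)
g,G,z=grasp(.416,-.3475,218.8)
v=np.array([.42,-.3,.24]);print('via');w=plan(p+[-.06,-.08,.07],Rr)
print('hover');h=plan(g-.12*z,G,w);print('in');plan(g,G,h)
import json;from kin import *;import kin
k=json.load(open('kin.json'));kin.R0=R.from_matrix(k['R0'])
for q in(g-.12*z,g): print(ik(q,G,k['P'],[[-1.1,.05,-.5,1,.5,1.4],[-1.1,.05,-.5,1,.5,-1.4]]))
E
```

```text
clock: 13.05
tcp_pos: [0.5581, -0.095, 0.1624]
orientation: [0.442, -0.411, 0.761, 0.238]
wrist_force: [0.1, -1.0, -0.6]
finger_gap: 0.0843
grip_force: 0.0
scene px [236, 191, 21, 29, 410] n 382 28
   amber topz [0.053 0.06 ] cen [ 0.4216 -0.3428  0.0553] rect [ 417.9 -345. ] [71.2 51.5] 38.9
   cap topz [0.043 0.047] cen [ 0.3731 -0.3824  0.0433] rect [ 372.  -381.2] [17.6 24.5] 40.3
scene px [322, 239, 27, 37, 556] n 438 118
   amber topz [0.123 0.137] cen [0.6286 0.0011 0.1334] rect [617.9  -0.8] [56.5 56.1] 54.8
   cap topz [0.168 0.172] cen [6.197e-01 4.000e-04 1.683e-01] rect [6.186e+02 1.000e-01] [33.6 27.6] 12.2
scene px [264, 246, 22, 33, 491] n 394 97
   amber topz [0.056 0.073] cen [ 0.6414 -0.1773  0.0687] rect [ 632.6 -180.5] [51.2 51.4] 34.8
   cap topz [0.102 0.107] cen [ 0.6328 -0.1784  0.1027] rect [ 631.2 -179.2] [29.9 28.7] 17.6
top px [364, 191, 28, 27, 429] n 303 126
   amber topz [0.066 0.074] cen [ 0.6278 -0.1799  0.0673] rect [ 631.3 -182.3] [52.4 53.6] 35.0
   cap topz [0.102 0.108] cen [ 0.6315 -0.1822  0.1025] rect [ 632.  -181.8] [28.9 28.4] 0.2
top px [29
[... 214 characters left out ...]
0
[ 0.55865028 -0.09426844  0.16113965]
via
  travel [-0.047, 0.025, -0.506] rot [0.0, 0.0, 0.0] rows 1.2
  travel [-0.047, 0.025, -0.506] rot [0.0, 0.0, 0.0] rows 1.2
hover
  travel [0.573, -0.021, -0.463] rot [-0.241, 0.102, -0.892] rows 6.5
  travel [0.348, 0.556, -0.336] rot [-0.241, 0.102, -0.892] rows 6.5
  travel [-0.249, 0.675, -0.162] rot [-0.241, 0.102, -0.892] rows 6.5
in
  travel [-0.0, -0.0, 1.0] rot [0.0, 0.0, 0.0] rows 2.4
(array([-1.24209592,  0.37426176, -0.19798132,  1.19321397,  0.48924037,
        1.17357357]), np.float64(5.449329876228149e-12))
(array([-1.13408035,  0.45249103, -0.36826085,  0.88669375,  0.50707633,
        1.2948653 ]), np.float64(8.69080585275128e-11))
```

```bash
cat >> kin.py <<'E'
import json,os
if os.path.exists('kin.json'):
    _k=json.load(open('kin.json'));R0=R.from_matrix(_k['R0']);KP=_k['P']
def jplan(p1,R1,seed,n,p0=None,lift=0,start=None):
    "steps along joint interpolation to IK(p1,R1)"
    j0=np.array(env.get_state()['joint_pos']) if start is None else start;j1,e=ik(p1,R1,KP,[seed]);print('j1',j1.round(2),'err',round(e,4))
    st=pose() if start is None else fk(j0,KP)
    for k in range(1,n+1):
        s=k/n;pk,Rk=fk(j0+(j1-j0)*s,KP);pk=pk+[0,0,lift*4*s*(1-s)]
        if k==n: pk,Rk=np.array(p1),R1
        print('wp',pk.round(3));st=plan(pk,Rk,st)
    return j1
E
python3 - <<'E'
from kin import *
g,G,z=grasp(.416,-.3475,218.8)
print(env.get_state()['joint_pos'].round(2))
jplan(g-.12*z,G,[-1.2,.37,-.2,1.2,.5,1.2],4,lift=.06)
E
```

```text
[-0.81  0.47 -0.31  1.17  1.01 -2.02]
j1 [-1.24  0.37 -0.2   1.19  0.49  1.17] err 0.0
wp [ 0.528 -0.171  0.194]
  travel [0.1, -0.135, -0.718] rot [0.102, 0.095, 0.781] rows 5.5
wp [ 0.487 -0.246  0.2  ]
  travel [0.196, -0.351, -0.595] rot [0.141, -0.002, 0.795] rows 5.6
wp [ 0.434 -0.318  0.18 ]
  travel [-0.068, -0.64, -0.413] rot [0.102, -0.097, 0.809] rows 5.7
wp [ 0.369 -0.385  0.135]
  travel [-0.613, -0.578, -0.175] rot [0.009, -0.14, 0.822] rows 5.8
```

```bash
python3 -m pendant '[{"travel":[0.1,-0.13,-0.72],"rot":[0.1,0.1,0.78],"fingers":1},{"travel":[0.1,-0.13,-0.72],"rot":[0.1,0.1,0.78],"fingers":1},{"travel":[0.1,-0.13,-0.72],"rot":[0.1,0.1,0.78],"fingers":1},{"travel":[0.1,-0.13,-0.72],"rot":[0.1,0.1,0.78],"fingers":1},{"travel":[0.1,-0.13,-0.72],"rot":[0.1,0.1,0.78],"fingers":1},{"travel":[0.1,-0.13,-0.72],"rot":[0.1,0.1,0.78],"fingers":1},{"travel":[0.1,-0.13,-0.72],"rot":[0.1,0.1,0.78],"fingers":1}]'
python3 -m pendant '[{"travel":[0.2,-0.35,-0.6],"rot":[0.14,0,0.8],"fingers":1},{"travel":[0.2,-0.35,-0.6],"rot":[0.14,0,0.8],"fingers":1},{"travel":[0.2,-0.35,-0.6],"rot":[0.14,0,0.8],"fingers":1},{"travel":[0.2,-0.35,-0.6],"rot":[0.14,0,0.8],"fingers":1},{"travel":[0.2,-0.35,-0.6],"rot":[0.14,0,0.8],"fingers":1},{"travel":[0.2,-0.35,-0.6],"rot":[0.14,0,0.8],"fingers":1},{"travel":[0.2,-0.35,-0.6],"rot":[0.14,0,0.8],"fingers":1}]'
python3 -m pendant '[{"travel":[-0.07,-0.64,-0.41],"rot":[0.1,-0.1,0.81],"fingers":1},{"travel":[-0.07,-0.64,-0.41],"rot":[0.1,-0.1,0.81],"fingers":1},{"travel":[-0.07,-0.64,-0.41],"rot":[0.1,-0.1,0.81],"fingers":1},{"travel":[-0.07,-0.64,-0.41],"rot":[0.1,-0.1,0.81],"fingers":1},{"travel":[-0.07,-0.64,-0.41],"rot":[0.1,-0.1,0.81],"fingers":1},{"travel":[-0.07,-0.64,-0.41],"rot":[0.1,-0.1,0.81],"fingers":1},{"travel":[-0.07,-0.64,-0.41],"rot":[0.1,-0.1,0.81],"fingers":1}]'
python3 - <<'E'
from h import *
n='wrist';c=cam(n);im,d=env.read_camera(n);bottles(n,im,d,c,box=(.2,-.46,.8,-.1))
n='top';c=cam(n);im,d=env.read_camera(n);bottles(n,im,d,c,box=(.2,-.46,.8,-.1))
print(env.get_state()['joint_pos'].round(2))
g,G,z=grasp(.416,-.3475,218.8);h=plan(g-.1*z,G);plan(g,G,h)
E
```

```text
clock: 13.85
tcp_pos: [0.5273, -0.1667, 0.1927]
orientation: [0.291, -0.066, 0.894, 0.334]
wrist_force: [-1.1, 0.3, 0.7]
finger_gap: 0.0858
grip_force: 0.0
clock: 14.55
tcp_pos: [0.4863, -0.2432, 0.1994]
orientation: [0.135, 0.324, 0.865, 0.359]
wrist_force: [0.8, -0.1, -0.6]
finger_gap: 0.0854
grip_force: 0.0
clock: 15.25
tcp_pos: [0.4339, -0.316, 0.1797]
orientation: [0.002, 0.674, 0.665, 0.322]
wrist_force: [-0.1, -0.1, 0.1]
finger_gap: 0.0852
grip_force: 0.0
wrist px [368, 124, 82, 76, 1942] n 1942 0
   amber topz [0.066 0.071] cen [ 0.6191 -0.1871  0.0666] rect [ 629.1 -182.4] [51.6 52. ] 34.5
wrist px [426, 124, 38, 35, 745] n 0 745
   cap topz [0.102 0.103] cen [ 0.6278 -0.1838  0.1012] rect [ 630.  -182.1] [29.9 29.3] 31.8
wrist px [200, 290, 86, 110, 4792] n 4792 0
   amber topz [0.054 0.056] cen [ 0.4203 -0.3476  0.0568] rect [ 410.  -341.7] [68.5 68.2] 39.2
top px [364, 191, 28, 29, 435] n 309 126
   amber topz [0.066 0.072] cen [ 0.6278 -0.1798  0.0669] rect [ 631.  -181.9] [52.6 52.9] 34.3
   cap topz [0.102 0.108] cen [ 0.6315 -0.1822  0.1027] rect [ 631.2 -181.9] [28.2 30.6] 89.8
top px [425, 271, 34, 31, 581] n 581 0
   amber topz [0.053 0.06 ] cen [ 0.4172 -0.3472  0.0543] rect [ 413.9 -347.6] [71.2 57. ] 38.7
[-1.13  0.36 -0.16  1.29  0.61  0.37]
  travel [-0.648, -0.584, -0.019] rot [0.002, -0.139, 0.824] rows 5.8
  travel [-0.0, 0.0, 0.833] rot [0.0, 0.0, 0.0] rows 2.0
```

```bash
python3 -m pendant '[{"travel":[-0.65,-0.58,-0.02],"rot":[0,-0.14,0.82],"fingers":1},{"travel":[-0.65,-0.58,-0.02],"rot":[0,-0.14,0.82],"fingers":1},{"travel":[-0.65,-0.58,-0.02],"rot":[0,-0.14,0.82],"fingers":1},{"travel":[-0.65,-0.58,-0.02],"rot":[0,-0.14,0.82],"fingers":1},{"travel":[-0.65,-0.58,-0.02],"rot":[0,-0.14,0.82],"fingers":1},{"travel":[-0.65,-0.58,-0.02],"rot":[0,-0.14,0.82],"fingers":1},{"travel":[-0.65,-0.58,-0.02],"rot":[0,-0.14,0.82],"fingers":1},{"travel":[-0.65,-0.58,-0.02],"rot":[0,-0.14,0.82],"fingers":1}]'
python3 - <<'E'
from h import *
n='wrist';c=cam(n);im,d=env.read_camera(n);bottles(n,im,d,c,box=(.3,-.43,.5,-.26))
g,G,z=grasp(.4158,-.3475,218.8);plan(g,G)
E
```

```text
clock: 16.15
tcp_pos: [0.377, -0.3792, 0.118]
orientation: [-0.085, 0.911, 0.322, 0.245]
wrist_force: [0.2, -0.1, -0.6]
finger_gap: 0.0854
grip_force: 0.0
wrist px [284, 183, 77, 106, 7482] n 7482 0
   amber topz [0.054 0.055] cen [ 0.4145 -0.3489  0.0536] rect [ 414.7 -348.8] [69.7 52.2] 39.2
wrist px [302, 295, 42, 33, 1349] n 0 1349
   cap topz [0.041 0.043] cen [ 0.3726 -0.3834  0.0402] rect [ 372.8 -383.5] [22.  29.5] 39.2
  travel [-0.0, -0.005, 0.837] rot [0.002, 0.0, 0.003] rows 2.0
```

```bash
python3 -m pendant '[{"travel":[0,0,0.35],"rot":[0,0,0],"fingers":1},{"travel":[0,0,0.65],"rot":[0,0,0],"fingers":1},{"travel":[0,0,0.83],"rot":[0,0,0],"fingers":1},{"travel":[0,0,0.83],"rot":[0,0,0],"fingers":1},{"travel":[0,0,0.83],"rot":[0,0,0],"fingers":-1},{"travel":[0,0,0.83],"rot":[0,0,0],"fingers":-1},{"travel":[0,0,0.83],"rot":[0,0,0],"fingers":-1},{"travel":[0,0,0.83],"rot":[0,0,0],"fingers":-1},{"travel":[0,0,0.83],"rot":[0,0,0],"fingers":-1},{"travel":[0,0,0.83],"rot":[0,0,0],"fingers":-1}]' 60
python3 - <<'E'
from kin import *
s=env.get_state();print(s['joint_pos'].round(2))
p,G=pose();a=np.radians(219.1);Bz=np.array([np.cos(a),np.sin(a),0]);bt=G.inv().apply(Bz)
off=G.inv().apply(np.array([.4155,-.348,.027])-.033*Bz-p);print('bt',bt.round(4),'off',off.round(4))
bt[1]=0;off[1]=0
t,F=place(bt,off,(.5288,-.0085),.066,57)
print('lift');w=plan(p+[0,0,.16],G);jw,_=ik(w[0],G,KP,[s['joint_pos']])
jplan(t+[0,0,.1],F,[-.73,.33,-.4,1.17,1,-1.98],5,start=jw)
E
```

```text
clock: 17.2
tcp_pos: [0.4161, -0.3504, 0.0336]
orientation: [-0.083, 0.912, 0.32, 0.244]
wrist_force: [-3.4, -1.9, 6.3]
finger_gap: 0.0521
grip_force: 63.6
[-1.14  0.45 -0.36  0.89  0.51  1.29]
bt [-0.8669  0.008  -0.4984] off [ 0.0262 -0.0025  0.0226]
lift
  travel [0.332, 0.004, -0.578] rot [0.0, 0.0, 0.0] rows 1.6
  travel [0.332, 0.004, -0.578] rot [0.0, 0.0, 0.0] rows 1.6
j1 [-0.74  0.28 -0.47  1.09  1.03 -1.89] err 0.0
wp [ 0.456 -0.286  0.188]
  travel [0.498, -0.21, 0.334] rot [0.003, 0.111, -0.657] rows 4.7
wp [ 0.488 -0.218  0.187]
  travel [0.507, 0.076, 0.346] rot [-0.06, 0.094, -0.65] rows 4.6
wp [ 0.509 -0.15   0.188]
  travel [0.376, 0.31, 0.352] rot [-0.103, 0.045, -0.642] rows 4.6
wp [ 0.522 -0.081  0.193]
  travel [0.158, 0.437, 0.351] rot [-0.11, -0.022, -0.634] rows 4.5
wp [ 0.525 -0.014  0.2  ]
  travel [-0.081, 0.439, 0.343] rot [-0.077, -0.081, -0.626] rows 4.4
```

```bash
python3 -m pendant '[{"travel":[0.1,0,-0.18],"rot":[0,0,0],"fingers":-1},{"travel":[0.33,0,-0.58],"rot":[0,0,0],"fingers":-1},{"travel":[0.33,0,-0.58],"rot":[0,0,0],"fingers":-1},{"travel":[0.66,0,-1],"rot":[0,0,0],"fingers":-1},{"travel":[0.66,0,-1],"rot":[0,0,0],"fingers":-1},{"travel":[0.66,0,-1],"rot":[0,0,0],"fingers":-1}]'
python3 -m pendant '[{"travel":[0.25,-0.1,0.17],"rot":[0,0.06,-0.33],"fingers":-1},{"travel":[0.25,-0.1,0.17],"rot":[0,0.06,-0.33],"fingers":-1},{"travel":[0.25,-0.1,0.17],"rot":[0,0.06,-0.33],"fingers":-1},{"travel":[0.5,-0.21,0.3],"rot":[0,0.11,-0.66],"fingers":-1},{"travel":[0.5,-0.21,0.3],"rot":[0,0.11,-0.66],"fingers":-1},{"travel":[0.5,-0.21,0.3],"rot":[0,0.11,-0.66],"fingers":-1},{"travel":[0.5,-0.21,0.3],"rot":[0,0.11,-0.66],"fingers":-1}]'
python3 -m pendant '[{"travel":[0.25,0.04,0.17],"rot":[-0.03,0.05,-0.33],"fingers":-1},{"travel":[0.25,0.04,0.17],"rot":[-0.03,0.05,-0.33],"fingers":-1},{"travel":[0.25,0.04,0.17],"rot":[-0.03,0.05,-0.33],"fingers":-1},{"travel":[0.51,0.08,0.35],"rot":[-0.06,0.09,-0.65],"fingers":-1},{"travel":[0.51,0.08,0.35],"rot":[-0.06,0.09,-0.65],"fingers":-1},{"travel":[0.51,0.08,0.35],"rot":[-0.06,0.09,-0.65],"fingers":-1},{"travel":[0.51,0.08,0.35],"rot":[-0.06,0.09,-0.65],"fingers":-1}]'
python3 -m pendant '[{"travel":[0.19,0.15,0.17],"rot":[-0.05,0.02,-0.32],"fingers":-1},{"travel":[0.19,0.15,0.17],"rot":[-0.05,0.02,-0.32],"fingers":-1},{"travel":[0.19,0.15,0.17],"rot":[-0.05,0.02,-0.32],"fingers":-1},{"travel":[0.38,0.31,0.35],"rot":[-0.1,0.05,-0.64],"fingers":-1},{"travel":[0.38,0.31,0.35],"rot":[-0.1,0.05,-0.64],"fingers":-1},{"travel":[0.38,0.31,0.35],"rot":[-0.1,0.05,-0.64],"fingers":-1},{"travel":[0.38,0.31,0.35],"rot":[-0.1,0.05,-0.64],"fingers":-1}]'
python3 - <<'E'
from kin import *
s=env.get_state();print(s['joint_pos'].round(2),s['grip_force'],s['finger_gap'])
t,F=place([-.8669,0,-.4984],[.0262,0,.0226],(.5288,-.0085),.066,57)
jplan(t+[0,0,.1],F,[-.73,.33,-.4,1.17,1,-1.98],2)
E
```

```text
clock: 17.8
tcp_pos: [0.4232, -0.3442, 0.1778]
orientation: [-0.082, 0.911, 0.321, 0.244]
wrist_force: [-0.4, 0.2, -1.9]
finger_gap: 0.0524
grip_force: 63.7
clock: 18.5
tcp_pos: [0.4606, -0.2787, 0.1719]
orientation: [-0.017, 0.734, 0.604, 0.309]
wrist_force: [0.0, -1.0, -2.5]
finger_gap: 0.0523
grip_force: 63.7
clock: 19.2
tcp_pos: [0.4925, -0.2113, 0.1712]
orientation: [0.083, 0.476, 0.803, 0.349]
wrist_force: [-0.0, 0.2, -1.5]
finger_gap: 0.052
grip_force: 63.7
clock: 19.9
tcp_pos: [0.5142, -0.1426, 0.1733]
orientation: [0.196, 0.172, 0.898, 0.355]
wrist_force: [-0.1, -0.2, -2.0]
finger_gap: 0.0523
grip_force: 63.9
[-0.88  0.3  -0.37  1.1   0.82 -0.59] 63.91579731978709 0.052254951726182684
j1 [-0.74  0.28 -0.47  1.09  1.03 -1.89] err 0.0
wp [ 0.523 -0.077  0.185]
  travel [0.159, 0.459, 0.279] rot [-0.112, -0.024, -0.636] rows 4.5
wp [ 0.525 -0.014  0.2  ]
  travel [-0.115, 0.447, 0.28] rot [-0.076, -0.084, -0.628] rows 4.5
```

```bash
python3 -m pendant '[{"travel":[0.08,0.22,0.1],"rot":[-0.06,-0.01,-0.32],"fingers":-1},{"travel":[0.08,0.22,0.1],"rot":[-0.06,-0.01,-0.32],"fingers":-1},{"travel":[0.08,0.22,0.1],"rot":[-0.06,-0.01,-0.32],"fingers":-1},{"travel":[0.16,0.46,0.2],"rot":[-0.11,-0.02,-0.64],"fingers":-1},{"travel":[0.16,0.46,0.2],"rot":[-0.11,-0.02,-0.64],"fingers":-1},{"travel":[0.16,0.46,0.2],"rot":[-0.11,-0.02,-0.64],"fingers":-1},{"travel":[0.16,0.46,0.2],"rot":[-0.11,-0.02,-0.64],"fingers":-1}]'
python3 -m pendant '[{"travel":[-0.05,0.22,0.14],"rot":[-0.04,-0.04,-0.31],"fingers":-1},{"travel":[-0.05,0.22,0.14],"rot":[-0.04,-0.04,-0.31],"fingers":-1},{"travel":[-0.05,0.22,0.14],"rot":[-0.04,-0.04,-0.31],"fingers":-1},{"travel":[-0.11,0.45,0.28],"rot":[-0.08,-0.08,-0.63],"fingers":-1},{"travel":[-0.11,0.45,0.28],"rot":[-0.08,-0.08,-0.63],"fingers":-1},{"travel":[-0.11,0.45,0.28],"rot":[-0.08,-0.08,-0.63],"fingers":-1},{"travel":[-0.11,0.45,0.28],"rot":[-0.08,-0.08,-0.63],"fingers":-1},{"travel":[-0.11,0.45,0.28],"rot":[-0.08,-0.08,-0.63],"fingers":-1}]'
python3 -c "
from h import *
chk([-.8669,0,-.4984],[.0262,0,.0226],(.5288,-.0085),57,z=.0692,dz=.004)"
```

```text
clock: 20.6
tcp_pos: [0.5183, -0.0824, 0.192]
orientation: [0.321, -0.141, 0.881, 0.319]
wrist_force: [0.1, -0.2, -1.6]
finger_gap: 0.0522
grip_force: 64.0
clock: 21.4
tcp_pos: [0.5198, -0.0191, 0.2065]
orientation: [0.437, -0.418, 0.76, 0.239]
wrist_force: [0.2, -0.2, -0.8]
finger_gap: 0.0522
grip_force: 64.1
[-0.76  0.28 -0.46  1.14  1.01 -1.93] base [ 0.5233 -0.0138  0.1725] cap [0.002 0.007 1.   ]
  travel [0.685, -0.014, 0.469] rot [0.007, -0.007, 0.006] rows 2.0
scene px [327, 196, 27, 30, 419] n 418 1
   amber topz [0.227 0.243] cen [ 0.5353 -0.0093  0.2383] rect [524.8 -11.4] [51.2 55. ] 59.2
scene px [322, 239, 27, 37, 553] n 438 115
   amber topz [0.124 0.138] cen [0.6286 0.0012 0.1333] rect [6.187e+02 3.000e-01] [55.1 53.5] 54.1
   cap topz [0.169 0.172] cen [6.201e-01 5.000e-04 1.685e-01] rect [618.7   0. ] [32.2 27.7] 13.8
top px [294, 192, 30, 31, 539] n 404 135
   amber topz [0.131 0.138] cen [ 0.6153 -0.0033  0.1326] rect [618.1  -3.2] [54.2 54. ] 56.8
   cap topz [0.168 0.171] cen [ 0.6182 -0.0032  0.1675] rect [618.7  -3.7] [29.1 29.6] 87.8
top px [297, 226, 32, 32, 574] n 415 159
   amber topz [0.236 0.243] cen [ 0.5218 -0.016   0.237 ] rect [522.7 -15.1] [54.2 53.9] 56.6
   cap topz [0.272 0.276] cen [ 0.5226 -0.0143  0.272 ] rect [521.8 -14.2] [29.3 29.3] 0.7
```

```bash
python3 -m pendant '[{"travel":[0.2,0,0.14],"rot":[0,0,0],"fingers":-1},{"travel":[0.4,0,0.27],"rot":[0,0,0],"fingers":-1},{"travel":[0.55,-0.01,0.38],"rot":[0,0,0],"fingers":-1},{"travel":[0.63,-0.01,0.43],"rot":[0.01,-0.01,0.01],"fingers":-1},{"travel":[0.67,-0.01,0.46],"rot":[0.01,-0.01,0.01],"fingers":-1},{"travel":[0.69,-0.01,0.47],"rot":[0.01,-0.01,0.01],"fingers":-1},{"travel":[0.69,-0.01,0.47],"rot":[0.01,-0.01,0.01],"fingers":-1}]'
python3 -m pendant '[{"travel":[0.01,0,0.006],"rot":[0,0,0],"fingers":-1},{"travel":[0.02,0,0.012],"rot":[0,0,0],"fingers":-1},{"travel":[0.02,0,0.012],"rot":[0,0,0],"fingers":-1}]'
python3 -m pendant '[{"travel":[0.01,0,0.006],"rot":[0,0,0],"fingers":-1},{"travel":[0.015,0,0.009],"rot":[0,0,0],"fingers":-1},{"travel":[0.015,0,0.009],"rot":[0,0,0],"fingers":-1}]'
python3 -c "
from h import *
chk([-.8669,0,-.4984],[.0262,0,.0226],(.5288,-.0085),57,z=.0692,dz=0)"
```

```text
clock: 22.2
tcp_pos: [0.5251, -0.014, 0.1069]
orientation: [0.442, -0.412, 0.76, 0.239]
wrist_force: [0.9, 0.2, -1.8]
finger_gap: 0.0526
grip_force: 64.1
clock: 22.5
tcp_pos: [0.5251, -0.0139, 0.1041]
orientation: [0.442, -0.412, 0.76, 0.239]
wrist_force: [-1.1, -0.1, -1.0]
finger_gap: 0.0523
grip_force: 64.1
clock: 22.8
tcp_pos: [0.525, -0.0137, 0.1019]
orientation: [0.442, -0.412, 0.76, 0.239]
wrist_force: [-0.7, -0.4, -0.8]
finger_gap: 0.0524
grip_force: 64.2
[-0.74  0.42 -0.58  0.85  1.03 -1.9 ] base [ 0.5287 -0.0081  0.068 ] cap [-0.002 -0.004  1.   ]
  travel [-0.009, -0.003, -0.006] rot [-0.002, 0.004, -0.001] rows 0.0
scene px [322, 215, 31, 61, 972] n 755 217
   amber topz [0.127 0.138] cen [ 0.5871 -0.002   0.1337] rect [582.2  -3.1] [143.8  70.2] 4.0
   cap topz [0.168 0.172] cen [ 0.5766 -0.003   0.1686] rect [571.2  -4.4] [128.2  31.3] 3.6
top px [294, 192, 29, 31, 536] n 402 134
   amber topz [0.13  0.138] cen [ 0.6154 -0.0036  0.132 ] rect [618.1  -3.2] [54.6 54.2] 55.5
   cap topz [0.167 0.173] cen [ 0.6183 -0.0031  0.1675] rect [619.1  -3.7] [30. 29.] 0.9
top px [297, 228, 29, 30, 488] n 350 138
   amber topz [0.132 0.139] cen [ 0.5271 -0.0106  0.1324] rect [528.2 -10.1] [53.9 53.6] 56.4
   cap topz [0.168 0.172] cen [ 0.5275 -0.0099  0.1679] rect [526.9 -10.4] [29.1 29.2] 88.5
```

```bash
python3 -m pendant '[{"travel":[0.01,0,0.006],"rot":[0,0,0],"fingers":-1},{"travel":[0.013,0,0.007],"rot":[0,0,0],"fingers":-1},{"travel":[0.013,0,0.007],"rot":[0,0,0],"fingers":-1}]'
python3 -m pendant '[{"travel":[0,0,0],"rot":[0,0,0],"fingers":-0.2},{"travel":[0,0,0],"rot":[0,0,0],"fingers":0.3},{"travel":[0,0,0],"rot":[0,0,0],"fingers":0.6},{"travel":[0,0,0],"rot":[0,0,0],"fingers":0.7},{"travel":[0,0,0],"rot":[0,0,0],"fingers":0.7},{"travel":[0,0,0],"rot":[0,0,0],"fingers":0.7},{"travel":[-0.012,0,-0.2],"rot":[0,0,0],"fingers":0.7},{"travel":[-0.012,0,-0.5],"rot":[0,0,0],"fingers":0.7},{"travel":[-0.012,0,-0.9],"rot":[0,0,0],"fingers":0.7},{"travel":[-0.012,0,-1],"rot":[0,0,0],"fingers":1}]'
python3 - <<'E'
from kin import *
for n in('scene','top'):
    c=cam(n);im,d=env.read_camera(n);bottles(n,im,d,c)
    if n=='top':cv2.imwrite('pics/top5.png',im[100:400,100:520])
# standing bottle: tool down on cap, j6 choice
j=env.get_state()['joint_pos'];print(j.round(2))
for yaw in range(-180,180,30):
    y=np.radians(yaw);F=Rax([np.cos(y),np.sin(y),0],[0,0,-1])
    a,e=ik(np.array([.631,-.1815,.24]),F,KP,[[-.3,.4,.2,1.3,0,-1],[-.3,.4,.2,1.3,0,1]]);b,e2=ik(np.array([.6112,.0885,.25]),F,KP,[[0,.4,.2,1.3,0,-1],[0,.4,.2,1.3,0,1]])
    print(yaw,a.round(2),round(e,4),b.round(2),round(e2,4))
E
```

```text
clock: 23.2
tcp_pos: [0.5254, -0.0136, 0.1018]
orientation: [0.443, -0.41, 0.76, 0.24]
wrist_force: [-4.0, -1.8, 10.4]
finger_gap: 0.0524
grip_force: 65.0
clock: 24.2
tcp_pos: [0.4682, -0.1039, 0.1624]
orientation: [0.442, -0.411, 0.761, 0.238]
wrist_force: [0.2, -0.7, -0.2]
finger_gap: 0.0842
grip_force: 0.0
scene px [322, 214, 31, 62, 991] n 767 224
   amber topz [0.126 0.138] cen [ 0.5889 -0.002   0.1335] rect [581.2  -2.5] [143.8  70. ] 4.1
   cap topz [0.168 0.173] cen [ 0.5765 -0.0034  0.1683] rect [571.9  -4.2] [126.4  29.5] 5.5
scene px [264, 246, 22, 33, 486] n 392 94
   amber topz [0.057 0.073] cen [ 0.6415 -0.1767  0.0684] rect [ 633.5 -178.8] [52.6 53.2] 30.6
   cap topz [0.103 0.107] cen [ 0.6332 -0.1781  0.1036] rect [ 631.6 -178.2] [29.4 27.5] 39.2
top px [364, 191, 28, 29, 434] n 309 125
   amber topz [0.066 0.073] cen [ 0.6282 -0.1797  0.0671] rect [ 630.9 -181.6] [52.5 54. ] 35.2
   cap topz [0.103 0.107] cen [ 0.6313 -0.1822  0.1026] rect [ 631.  -182.1] [30.5 28.4] 0.4
top px [294, 192, 29, 31, 537] n 402 135
   amber topz [0.13  0.138] cen [ 0.6156 -0.0032  0.132
[... 714 characters left out ...]
 0.23  1.41  0.   -1.56] 0.0
-60 [-0.4   0.48  0.33  1.42 -0.   -2.5 ] 0.0 [ 0.01  0.39  0.23  1.41  0.   -2.08] 0.0
-30 [-0.4   0.48  0.33  1.42 -0.   -3.02] 0.0 [ 0.01  0.39  0.23  1.41 -0.   -2.61] 0.0
0 [-0.4   0.48  0.33  1.42  0.    2.74] 0.0 [ 0.02  0.39  0.23  1.41 -0.01 -3.1 ] 0.0042
30 [-0.4   0.48  0.33  1.42  0.    2.21] 0.0 [0.01 0.39 0.23 1.41 0.   2.63] 0.0
60 [-0.4   0.48  0.33  1.42  0.    1.69] 0.0 [0.01 0.39 0.23 1.41 0.   2.11] 0.0
90 [-0.4   0.48  0.33  1.42  0.    1.17] 0.0 [0.01 0.39 0.23 1.41 0.   1.58] 0.0
120 [-0.4   0.48  0.33  1.42  0.    0.64] 0.0 [0.01 0.39 0.23 1.41 0.   1.06] 0.0
150 [-0.4   0.48  0.33  1.42  0.    0.12] 0.0 [0.01 0.39 0.23 1.41 0.   0.54] 0.0
```

View pics/top5.png

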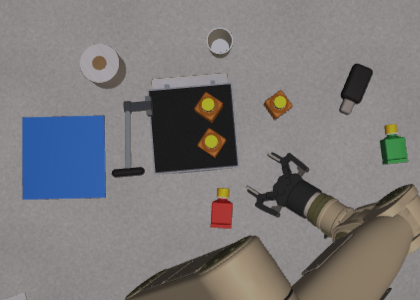

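Both bottles stand on the deck at crop pixels (208,105) and (211,142). The standing bottle is at (278,102). The hand is clear of all of them.

Run:
```python
from kin import *
F=Rax([0,-1,0],[0,0,-1])
jplan(np.array([.631,-.1815,.2]),F,[-.4,.48,.33,1.4,0,-1.97],2,lift=.04)
```

```text
j1 [-0.4   0.48  0.24  1.33 -0.   -1.97] err 0.0
wp [ 0.515 -0.139  0.174]
  travel [-0.07, -0.491, -0.087] rot [-0.277, 0.482, -0.239] rows 4.2
wp [ 0.631 -0.182  0.2  ]
  travel [0.001, -0.506, -0.142] rot [-0.016, 0.26, -0.098] rows 1.9
  travel [0.091, -0.499, -0.138] rot [-0.016, 0.26, -0.098] rows 1.9
```

```bash
python3 -m pendant '[{"travel":[-0.07,-0.49,-0.3],"rot":[-0.28,0.48,-0.24],"fingers":1},{"travel":[-0.07,-0.49,-0.3],"rot":[-0.28,0.48,-0.24],"fingers":1},{"travel":[-0.07,-0.49,-0.3],"rot":[-0.28,0.48,-0.24],"fingers":1},{"travel":[-0.07,-0.49,-0.3],"rot":[-0.28,0.48,-0.24],"fingers":1},{"travel":[-0.07,-0.49,-0.3],"rot":[-0.28,0.48,-0.24],"fingers":1},{"travel":[-0.07,-0.49,-0.3],"rot":[-0.28,0.48,-0.24],"fingers":1}]'
python3 -c "
from kin import *
plan([.631,-.1815,.19],Rax([0,-1,0],[0,0,-1]))"
```

```text
clock: 24.9
tcp_pos: [0.5034, -0.1532, 0.1857]
orientation: [0.203, -0.609, 0.745, 0.181]
wrist_force: [0.1, -1.2, 0.4]
finger_gap: 0.0853
grip_force: 0.0
  travel [-0.005, -0.544, -0.033] rot [-0.015, 0.263, -0.093] rows 1.9
  travel [0.058, -0.541, -0.034] rot [-0.015, 0.263, -0.093] rows 1.9
```

```bash
python3 -m pendant '[{"travel":[0,-0.54,-0.03],"rot":[-0.02,0.26,-0.09],"fingers":1},{"travel":[0,-0.54,-0.03],"rot":[-0.02,0.26,-0.09],"fingers":1},{"travel":[0,-0.54,-0.03],"rot":[-0.02,0.26,-0.09],"fingers":1}]'
python3 -m pendant '[{"travel":[0.06,-0.54,-0.03],"rot":[-0.02,0.26,-0.09],"fingers":1},{"travel":[0.06,-0.54,-0.03],"rot":[-0.02,0.26,-0.09],"fingers":1},{"travel":[0.06,-0.54,-0.03],"rot":[-0.02,0.26,-0.09],"fingers":1},{"travel":[0.06,-0.54,-0.03],"rot":[-0.02,0.26,-0.09],"fingers":1}]'
python3 - <<'E'
from kin import *
n='wrist';c=cam(n);im,d=env.read_camera(n);bottles(n,im,d,c,box=(.55,-.26,.72,-.1))
plan([.631,-.182,.09],Rax([0,-1,0],[0,0,-1]))
E
```

```text
clock: 25.2
tcp_pos: [0.5677, -0.1678, 0.1872]
orientation: [0.102, -0.665, 0.734, 0.094]
wrist_force: [-1.0, -0.1, 0.5]
finger_gap: 0.0855
grip_force: 0.0
clock: 25.6
tcp_pos: [0.6277, -0.1836, 0.1864]
orientation: [-0.002, -0.704, 0.71, 0.01]
wrist_force: [-0.6, -0.1, -0.2]
finger_gap: 0.0854
grip_force: 0.0
wrist px [273, 176, 85, 92, 4180] n 2580 1600
   amber topz [0.066 0.07 ] cen [ 0.6315 -0.1923  0.0665] rect [ 631.6 -182.9] [52.5 52.2] 34.5
   cap topz [0.102 0.103] cen [ 0.6316 -0.1833  0.1016] rect [ 632.  -182.3] [31.2 30.6] 46.3
  travel [-0.012, -0.042, 0.805] rot [0.016, 0.009, -0.008] rows 1.9
```

```bash
python3 -m pendant '[{"travel":[-0.01,-0.04,0.3],"rot":[0.02,0.01,-0.01],"fingers":1},{"travel":[-0.01,-0.04,0.6],"rot":[0.02,0.01,-0.01],"fingers":1},{"travel":[-0.01,-0.04,0.8],"rot":[0.02,0.01,-0.01],"fingers":1},{"travel":[-0.01,-0.04,0.8],"rot":[0.02,0.01,-0.01],"fingers":1},{"travel":[-0.01,-0.04,0.8],"rot":[0.02,0.01,-0.01],"fingers":0},{"travel":[-0.01,-0.04,0.8],"rot":[0.02,0.01,-0.01],"fingers":-1},{"travel":[-0.01,-0.04,0.8],"rot":[0.02,0.01,-0.01],"fingers":-1},{"travel":[-0.01,-0.04,0.8],"rot":[0.02,0.01,-0.01],"fingers":-1},{"travel":[-0.01,-0.04,0.8],"rot":[0.02,0.01,-0.01],"fingers":-1},{"travel":[-0.01,-0.04,0.8],"rot":[0.02,0.01,-0.01],"fingers":-1}]' 50
python3 -m pendant '[{"travel":[0,0,-0.2],"rot":[0,0,0],"fingers":-1},{"travel":[0,0,-0.5],"rot":[0,0,0],"fingers":-1},{"travel":[0,0,-0.9],"rot":[0,0,0],"fingers":-1},{"travel":[0,0,-1],"rot":[0,0,0],"fingers":-1},{"travel":[0,0,-1],"rot":[0,0,0],"fingers":-1},{"travel":[0,0,-1],"rot":[0,0,0],"fingers":-1}]'
python3 - <<'E'
from kin import *
F=Rax([0,-1,0],[0,0,-1]);p,_=pose()
w=plan([.6112,.0885,.29],F);n='top';c=cam(n);im,d=env.read_camera(n);bottles(n,im,d,c,box=(.55,-.26,.72,-.1))
E
```

```text
clock: 26.65
tcp_pos: [0.6334, -0.1825, 0.0929]
orientation: [-0.001, 0.709, -0.706, 0.005]
wrist_force: [-0.2, 0.0, 0.5]
finger_gap: -0.0002
grip_force: 0.3
clock: 27.25
tcp_pos: [0.6319, -0.1818, 0.2115]
orientation: [-0.001, 0.708, -0.706, 0.004]
wrist_force: [0.4, -0.7, -0.4]
finger_gap: 0.0
grip_force: 0.0
  travel [-0.75, 0.053, -0.222] rot [-0.002, -0.001, 0.001] rows 1.9
  travel [-0.75, 0.055, -0.22] rot [-0.002, -0.001, 0.001] rows 1.9
  travel [-0.751, 0.056, -0.219] rot [-0.002, -0.001, 0.001] rows 1.9
```

The fingers closed on nothing. I'll look at where the bottle went.

Run:
```python
from h import *
for n in('top','scene','wrist'):
    c=cam(n);im,d=env.read_camera(n);bottles(n,im,d,c,box=(.2,-.6,.85,.5))
    if n!='top':cv2.imwrite(f'pics/{n}6.png',im)
```

```text
top px [294, 192, 29, 31, 536] n 402 134
   amber topz [0.131 0.138] cen [ 0.6156 -0.0033  0.1324] rect [618.3  -3.2] [54.1 54.1] 56.5
   cap topz [0.167 0.172] cen [ 0.6184 -0.003   0.1674] rect [618.2  -2.7] [29.3 29.8] 60.3
top px [297, 228, 30, 30, 508] n 371 137
   amber topz [0.131 0.138] cen [ 0.5274 -0.0106  0.132 ] rect [528.8 -10.4] [54.2 53.9] 56.6
   cap topz [0.167 0.171] cen [ 0.5287 -0.0101  0.1669] rect [529.5 -10.5] [29.4 29. ] 0.6
scene px [322, 214, 31, 62, 995] n 768 227
   amber topz [0.126 0.138] cen [ 0.5874 -0.0024  0.1335] rect [582.6  -2.4] [145.8  69.8] 3.6
   cap topz [0.168 0.172] cen [ 0.5775 -0.0033  0.1681] rect [572.8  -3.8] [124.6  29.6] 5.6
scene px [264, 246, 22, 33, 488] n 392 96
   amber topz [0.055 0.074] cen [ 0.6415 -0.1764  0.0686] rect [ 634.  -178.8] [51.4 51.6] 33.6
   cap topz [0.103 0.106] cen [ 0.633  -0.1783  0.1029] rect [ 632.4 -178.6] [30.2 27.9] 8.3
wrist px [284, 174, 78, 84, 3525] n 2186 1339
   amber topz [0.066 0.07 ] cen [ 0.6318 -0.191   0.0665] rect [ 631.7 -182.7] [52.6 52.4] 34.5
   cap topz [0.102 0.103] cen [ 0.6317 -0.1831  0.1017] rect [ 631.5 -182.1] [31.1 30.4] 89.7
wrist px [524, 329, 26, 30, 605] n 0 605
   cap topz [0.04  0.043] cen [ 0.4038 -0.0413  0.0393] rect [403.4 -39. ] [25.4 24. ] 88.3
wrist px [321, 381, 10, 32, 172] n 172 0
   amber topz [0.113 0.266] cen [ 0.6279 -0.0537  0.1413] rect [ 627.8 -111.5] [161.9   7.4] 89.6
wrist px [426, 387, 25, 28, 255] n 255 0
   amber topz [0.124 0.278] cen [ 0.5967 -0.1809  0.2791] rect [ 597.  -181.5] [ 3.5 18.1] 23.6
```

View pics/scene6.png

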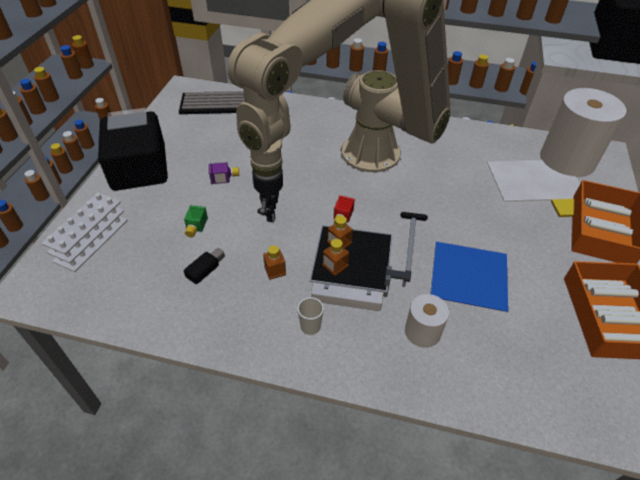

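View pics/wrist6.png

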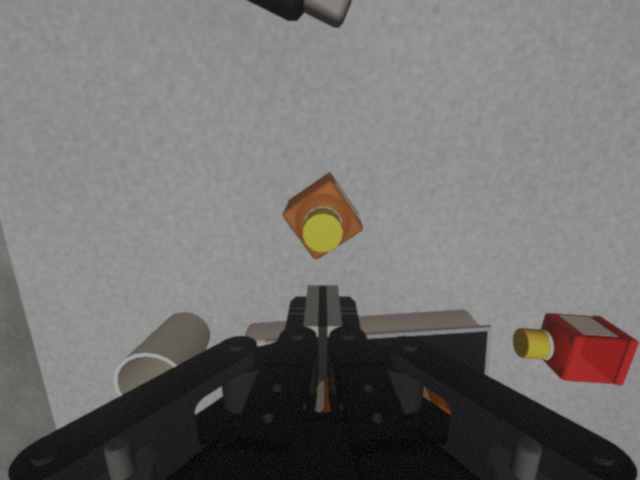

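The standing bottle is undisturbed at (322,215), with the shut fingers at (323,290). The grasp never touched it. I'll check the real fingertip position with the wrist depth.

Run:
```python
from h import *
c=cam('wrist');im,d=env.read_camera('wrist');P=cloud('wrist',d,c);p,Rr=pose()
for v in(286,288,292,300,310,320,335): 
    for u in (318,323,328): print(v,u,d[v,u].round(4),Rr.inv().apply(P[v,u]-p).round(4))
print('cap',Rr.inv().apply(P[230,322]-p).round(4),p,env.get_state()['joint_pos'].round(3),env.get_state()['finger_gap'])
from kin import *
print(fk(env.get_state()['joint_pos'],KP)[0])
```

```text
286 318 0.1504 [ 0.011  -0.0016 -0.0137]
286 323 0.1501 [ 0.0111  0.0005 -0.014 ]
286 328 0.1497 [ 0.0112  0.0027 -0.0143]
288 318 0.1474 [ 0.0114 -0.0016 -0.0167]
288 323 0.1488 [ 0.0108  0.0005 -0.0154]
288 328 0.149 [ 0.0108  0.0026 -0.0153]
292 318 0.1443 [ 0.0111 -0.0016 -0.02  ]
292 323 0.1446 [ 0.011   0.0005 -0.0198]
292 328 0.1449 [ 0.0109  0.0026 -0.0195]
300 318 0.1377 [ 0.011  -0.0015 -0.0269]
300 323 0.138 [ 0.0109  0.0005 -0.0267]
300 328 0.1365 [ 0.0116  0.0025 -0.028 ]
310 318 0.1292 [ 0.0114 -0.0014 -0.0358]
310 323 0.1305 [ 0.0108  0.0005 -0.0346]
310 328 0.1296 [ 0.0112  0.0023 -0.0354]
320 318 0.1221 [ 0.0115 -0.0013 -0.0432]
320 323 0.1229 [ 0.0111  0.0005 -0.0424]
320 328 0.1223 [ 0.0114  0.0022 -0.043 ]
335 318 0.1195 [ 0.0079 -0.0012 -0.0469]
335 323 0.1197 [ 0.0078  0.0005 -0.0468]
335 328 0.1208 [ 0.0072  0.0022 -0.0458]
cap [ 2.200e-03 -1.000e-04  1.081e-01] [ 0.63139493 -0.18167611  0.2105308 ] [-4.020e-01  4.760e-01  2.590e-01  1.348e+00 -1.000e-03 -1.976e+00] -0.00016744146021408562
[ 0.63242839 -0.18142878  0.21119984]
```

The depth shows the real fingertips sit about 13 mm behind the reported TCP, so the grasp point is about 32 mm farther back than stated. That explains the miss. I'll grip 32 mm lower.

```bash
python3 -m pendant '[{"travel":[0,0,0.3],"rot":[0,0,0],"fingers":1},{"travel":[0,0,0.6],"rot":[0,0,0],"fingers":1},{"travel":[0.01,0,0.6],"rot":[0,0,0],"fingers":1},{"travel":[0.01,0,0.6],"rot":[0,0,0],"fingers":1},{"travel":[0.01,0,0.6],"rot":[0,0,0],"fingers":1},{"travel":[0.01,0,0.6],"rot":[0,0,0],"fingers":1},{"travel":[0.01,0,0.6],"rot":[0,0,0],"fingers":1}]'
python3 -m pendant '[{"travel":[0,0,0.25],"rot":[0,0,0],"fingers":1},{"travel":[0,0,0.5],"rot":[0,0,0],"fingers":1},{"travel":[0,0,0.65],"rot":[0,0,0],"fingers":1},{"travel":[0,0,0.67],"rot":[0,0,0],"fingers":1},{"travel":[0,0,0.67],"rot":[0,0,0],"fingers":0},{"travel":[0,0,0.67],"rot":[0,0,0],"fingers":-1},{"travel":[0,0,0.67],"rot":[0,0,0],"fingers":-1},{"travel":[0,0,0.67],"rot":[0,0,0],"fingers":-1},{"travel":[0,0,0.67],"rot":[0,0,0],"fingers":-1},{"travel":[0,0,0.67],"rot":[0,0,0],"fingers":-1}]' 50
```

```text
clock: 28.2
tcp_pos: [0.6338, -0.184, 0.1423]
orientation: [-0.002, 0.708, -0.706, 0.006]
wrist_force: [-0.1, 0.2, 0.4]
finger_gap: 0.0854
grip_force: 0.0
clock: 29.2
tcp_pos: [0.6341, -0.1843, 0.0615]
orientation: [-0.002, 0.708, -0.706, 0.006]
wrist_force: [-2.1, -0.8, 6.9]
finger_gap: 0.031
grip_force: 49.1
```

```bash
python3 -m pendant '[{"travel":[0,0,-0.1],"rot":[0,0,0],"fingers":-1},{"travel":[0,0,-0.3],"rot":[0,0,0],"fingers":-1},{"travel":[0,0,-0.6],"rot":[0,0,0],"fingers":-1},{"travel":[0,0,-0.9],"rot":[0,0,0],"fingers":-1},{"travel":[0,0,-1],"rot":[0,0,0],"fingers":-1}]'
python3 -m pendant '[{"travel":[0,0,-0.3],"rot":[0,0,0],"fingers":-1},{"travel":[0,0,-0.6],"rot":[0,0,0],"fingers":-1},{"travel":[0,0,-0.8],"rot":[0,0,0],"fingers":-1},{"travel":[0,0,-0.8],"rot":[0,0,0],"fingers":-1}]'
python3 - <<'E'
from kin import *
s=env.get_state();print(s['finger_gap'],s['grip_force'])
F=Rax([0,-1,0],[0,0,-1]);w=plan([.6112,.0885,.265],F);plan([.6112,.0885,.0615+.066+.006],F,w)
E
```

```text
clock: 29.7
tcp_pos: [0.6342, -0.184, 0.1846]
orientation: [-0.003, 0.708, -0.706, 0.007]
wrist_force: [0.9, -1.0, -2.1]
finger_gap: 0.0308
grip_force: 50.3
clock: 30.1
tcp_pos: [0.6331, -0.1834, 0.2792]
orientation: [-0.002, 0.708, -0.706, 0.007]
wrist_force: [0.4, -0.3, -1.9]
finger_gap: 0.0308
grip_force: 50.5
0.030799910047106027 50.496945977211
  travel [-0.756, 0.058, 0.034] rot [-0.004, -0.002, 0.001] rows 1.8
  travel [-0.756, 0.059, 0.036] rot [-0.004, -0.002, 0.001] rows 1.8
  travel [-0.756, 0.06, 0.038] rot [-0.004, -0.002, 0.001] rows 1.8
  travel [0.0, 0.0, 0.548] rot [0.0, 0.0, 0.0] rows 1.3
  travel [0.0, 0.0, 0.548] rot [0.0, 0.0, 0.0] rows 1.3
```

```bash
python3 -m pendant '[{"travel":[-0.25,0.02,0],"rot":[0,0,0],"fingers":-1},{"travel":[-0.5,0.04,0],"rot":[0,0,0],"fingers":-1},{"travel":[-0.76,0.06,0],"rot":[0,0,0],"fingers":-1},{"travel":[-1,0.08,0],"rot":[0,0,0],"fingers":-1},{"travel":[-1,0.08,0],"rot":[0,0,0],"fingers":-1}]'
python3 -m pendant '[{"travel":[-0.25,0.02,0],"rot":[0,0,0],"fingers":-1},{"travel":[-0.5,0.04,0],"rot":[0,0,0],"fingers":-1},{"travel":[-0.75,0.06,0],"rot":[0,0,0],"fingers":-1},{"travel":[-0.95,0.08,0.05],"rot":[0,0,0],"fingers":-1},{"travel":[-1,0.08,0.05],"rot":[0,0,0],"fingers":-1},{"travel":[-1,0.08,0.05],"rot":[0,0,0],"fingers":-1}]'
python3 - <<'E'
from kin import *
F=Rax([0,-1,0],[0,0,-1]);w=plan([.6112,.0885,.2],F);plan([.6112,.0885,.0615+.066+.005],F,w)
E
```

```text
clock: 30.6
tcp_pos: [0.6202, -0.0591, 0.2728]
orientation: [-0.001, 0.71, -0.704, 0.002]
wrist_force: [-0.5, -0.1, -2.5]
finger_gap: 0.0308
grip_force: 50.4
clock: 31.2
tcp_pos: [0.611, 0.0574, 0.2669]
orientation: [-0.0, 0.709, -0.705, 0.004]
wrist_force: [-0.3, -0.2, -2.1]
finger_gap: 0.0309
grip_force: 50.4
  travel [-0.262, 0.0, 0.556] rot [-0.005, -0.005, 0.005] rows 1.5
  travel [0.0, 0.0, 0.562] rot [0.0, 0.0, 0.0] rows 1.3
```

```bash
python3 -m pendant '[{"travel":[-0.26,0,0.1],"rot":[0,0,0],"fingers":-1},{"travel":[-0.26,0,0.3],"rot":[0,0,0],"fingers":-1},{"travel":[-0.26,0,0.56],"rot":[0,0,0],"fingers":-1},{"travel":[-0.26,0,0.8],"rot":[0,0,0],"fingers":-1},{"travel":[-0.26,0,0.95],"rot":[0,0,0],"fingers":-1},{"travel":[-0.26,0,1],"rot":[0,0,0],"fingers":-1},{"travel":[-0.26,0,1],"rot":[0,0,0],"fingers":-1}]'
python3 - <<'E'
from kin import *
F=Rax([0,-1,0],[0,0,-1]);plan([.6112,.0885,.0615+.066+.003],F)
for n in('scene','top'):
    c=cam(n);im,d=env.read_camera(n);bottles(n,im,d,c,box=(.2,-.6,.85,.5))
E
```

```text
clock: 31.9
tcp_pos: [0.612, 0.0864, 0.1474]
orientation: [-0.0, 0.708, -0.706, 0.004]
wrist_force: [-0.6, -0.5, -2.2]
finger_gap: 0.0309
grip_force: 50.3
  travel [-0.018, 0.007, 0.14] rot [-0.006, -0.005, 0.002] rows 0.3
scene px [322, 214, 31, 62, 976] n 765 211
   amber topz [0.126 0.138] cen [ 0.5885 -0.0022  0.1336] rect [583.4  -2.5] [141.7  69.9] 4.0
   cap topz [0.168 0.172] cen [ 0.5771 -0.0033  0.1686] rect [573.1  -4.1] [123.4  29.6] 5.4
scene px [355, 241, 27, 34, 533] n 515 18
   amber topz [0.135 0.158] cen [0.6231 0.0921 0.1548] rect [624.8  95.8] [77.4 64.2] 16.6
   cap topz [0.19  0.193] cen [0.6139 0.1024 0.1902] rect [612.7 102.2] [16.4  6.5] 9.1
top px [294, 192, 29, 31, 536] n 401 135
   amber topz [0.13  0.138] cen [ 0.6156 -0.0038  0.1324] rect [618.   -2.9] [53.5 53.7] 56.1
   cap topz [0.167 0.172] cen [ 0.6184 -0.0031  0.1668] rect [618.6  -3.1] [30.2 29.2] 22.0
top px [297, 228, 30, 30, 509] n 370 139
   amber topz [0.131 0.138] cen [ 0.5276 -0.011   0.1323] rect [528.8 -10.4] [54.2 53.6] 56.1
   cap topz [0.167 0.173] cen [ 0.5289 -0.0102  0.1674] rect [529.4 -10.5] [29.5 29. ] 0.8
```

```bash
python3 -m pendant '[{"travel":[-0.02,0,0.07],"rot":[0,0,0],"fingers":-1},{"travel":[-0.02,0,0.12],"rot":[0,0,0],"fingers":-1},{"travel":[-0.02,0,0.14],"rot":[0,0,0],"fingers":-1},{"travel":[-0.02,0,0.14],"rot":[0,0,0],"fingers":-1}]'
python3 -m pendant '[{"travel":[0,0,0.01],"rot":[0,0,0],"fingers":-1},{"travel":[0,0,0.017],"rot":[0,0,0],"fingers":-1},{"travel":[0,0,0.017],"rot":[0,0,0],"fingers":-1}]'
python3 -m pendant '[{"travel":[0,0,0.01],"rot":[0,0,0],"fingers":-1},{"travel":[0,0,0.012],"rot":[0,0,0],"fingers":-1},{"travel":[0,0,0.012],"rot":[0,0,0],"fingers":-1}]'
```

```text
clock: 32.4
tcp_pos: [0.6122, 0.09, 0.1313]
orientation: [-0.001, 0.709, -0.706, 0.004]
wrist_force: [1.1, 0.4, -2.4]
finger_gap: 0.0309
grip_force: 50.4
clock: 32.7
tcp_pos: [0.6127, 0.0899, 0.1298]
orientation: [-0.001, 0.708, -0.706, 0.005]
wrist_force: [0.4, -0.7, -1.5]
finger_gap: 0.0309
grip_force: 50.4
clock: 33.0
tcp_pos: [0.6126, 0.0899, 0.1283]
orientation: [-0.001, 0.708, -0.706, 0.005]
wrist_force: [-0.7, 0.6, -1.7]
finger_gap: 0.0307
grip_force: 50.4
```

```bash
python3 -m pendant '[{"travel":[0,0,0.008],"rot":[0,0,0],"fingers":-1},{"travel":[0,0,0.012],"rot":[0,0,0],"fingers":-1},{"travel":[0,0,0.012],"rot":[0,0,0],"fingers":-1}]'
python3 -m pendant '[{"travel":[0,0,0.008],"rot":[0,0,0],"fingers":-1},{"travel":[0,0,0.012],"rot":[0,0,0],"fingers":-1},{"travel":[0,0,0.012],"rot":[0,0,0],"fingers":-1}]'
```

```text
clock: 33.3
tcp_pos: [0.6126, 0.0899, 0.1268]
orientation: [-0.001, 0.708, -0.706, 0.004]
wrist_force: [-0.4, 0.1, -2.9]
finger_gap: 0.031
grip_force: 50.4
clock: 33.6
tcp_pos: [0.6127, 0.09, 0.1265]
orientation: [-0.002, 0.708, -0.706, 0.005]
wrist_force: [-2.9, -0.1, 5.4]
finger_gap: 0.0306
grip_force: 51.0
```

```bash
python3 -m pendant '[{"travel":[0,0,-0.008],"rot":[0,0,0],"fingers":-0.1},{"travel":[0,0,-0.008],"rot":[0,0,0],"fingers":0.2},{"travel":[0,0,-0.008],"rot":[0,0,0],"fingers":0.3},{"travel":[0,0,-0.008],"rot":[0,0,0],"fingers":0.3},{"travel":[0,0,-0.1],"rot":[0,0,0],"fingers":0.3},{"travel":[0,0,-0.4],"rot":[0,0,0],"fingers":0.3},{"travel":[0,0,-0.8],"rot":[0,0,0],"fingers":0},{"travel":[0,0,-1],"rot":[0,0,0],"fingers":-1},{"travel":[0,0,-1],"rot":[0,0,0],"fingers":-1},{"travel":[0,0,-1],"rot":[0,0,0],"fingers":-1}]'
python3 - <<'E'
from kin import *
for n in('scene','top'):
    c=cam(n);im,d=env.read_camera(n);bottles(n,im,d,c,box=(.2,-.6,.85,.5));P=cloud(n,d,c)
    w=(P[...,2]>.1)&(im.max(-1)<70)&(abs(P[...,1]-.2)<.07)&(P[...,0]>.38)&(P[...,0]<.5);t=P[w];print('grip',len(t),t.mean(0),t[:,2].max()) if w.any() else 0
F=Rax([0,-1,0],[0,0,-1]);plan([.458,.191,.20],F)
print(ik(np.array([.45,.19,.05]),F,KP,[[.2,.4,.2,1.3,0,-1.4]]))
E
```

```text
clock: 34.6
tcp_pos: [0.6121, 0.0905, 0.2464]
orientation: [-0.002, 0.708, -0.706, 0.005]
wrist_force: [0.3, 1.3, 0.1]
finger_gap: 0.0007
grip_force: 0.0
scene px [322, 214, 30, 62, 979] n 764 215
   amber topz [0.125 0.138] cen [ 0.5892 -0.0021  0.1336] rect [581.8  -2.9] [142.1  70.1] 4.1
   cap topz [0.168 0.172] cen [ 0.577  -0.0035  0.1683] rect [574.4  -3.9] [126.   29.7] 5.5
scene px [356, 243, 27, 37, 658] n 542 116
   amber topz [0.116 0.138] cen [0.6205 0.0931 0.1331] rect [609.3  93.3] [57.4 55.3] 34.6
   cap topz [0.168 0.172] cen [0.6109 0.0943 0.1681] rect [608.7  94.1] [30.7 31.2] 71.5
grip 219 [0.45534119 0.17673197 0.34555087] 0.7341204434817983
top px [294, 192, 29, 31, 534] n 402 132
   amber topz [0.13  0.139] cen [ 0.6157 -0.004   0.1325] rect [618.2  -3. ] [53.6 53.5] 55.6
   cap topz [0.167 0.172] cen [ 0.6184 -0.003   0.1675] rect [618.8  -3.7] [30.1 29.1] 0.8
top px [268, 201, 19, 26, 204] n 174 30
   amber topz [0.131 0.156] cen [0.5988 0.0749 0.1557] rect [574.9  64.7] [102.3  43.1] 30.7
   cap topz [0.168 0.391] cen [0.5834 0.0632 0.3911] rect [583.3  63.1] [ 0.9 11.7] 48.0
top px [297, 228, 30, 30, 507] n 369 138
   amber topz [0.131 0.138] cen [ 0.5276 -0.0106  0.1319] rect [528.8 -10.2] [53.5 53.3] 56.0
   cap topz [0.167 0.173] cen [ 0.5289 -0.0102  0.1674] rect [529.3 -10.6] [29.6 29. ] 1.9
grip 106 [0.40571604 0.14237791 0.72339107] 0.7334734407916619
  travel [-0.422, 0.637, 0.179] rot [-0.003, -0.002, 0.002] rows 1.9
  travel [-0.421, 0.638, 0.182] rot [-0.003, -0.002, 0.002] rows 1.9
(array([ 2.33688922e-01,  2.73469620e-01, -4.60800251e-01,  8.36526456e-01,
       -3.84375386e-13, -1.33710740e+00]), np.float64(6.290575435716544e-13))
```

```bash
python3 -m pendant '[{"travel":[-0.42,0.64,0],"rot":[0,0,0],"fingers":-1},{"travel":[-0.42,0.64,0],"rot":[0,0,0],"fingers":-1},{"travel":[-0.42,0.64,0],"rot":[0,0,0],"fingers":-1},{"travel":[-0.84,1,0.2],"rot":[0,0,0],"fingers":-1},{"travel":[-0.84,1,0.3],"rot":[0,0,0],"fingers":-1},{"travel":[-0.84,1,0.3],"rot":[0,0,0],"fingers":-1}]'
python3 - <<'E'
from kin import *
for n in('scene','wrist'):
    c=cam(n);im,d=env.read_camera(n);P=cloud(n,d,c);cv2.imwrite(f'pics/{n}7.png',im)
    w=(P[...,2]>.13)&(P[...,2]<.19)&(im.max(-1)<75)&(abs(P[...,1]-.2)<.07)&(P[...,0]>.42)&(P[...,0]<.49);t=P[w];print('grip',len(t),t.mean(0),np.percentile(t[:,2],95),cv2.minAreaRect((t[:,:2]*1000).astype(np.float32)))
F=Rax([0,-1,0],[0,0,-1]);plan([.458,.192,.17],F)
E
```

```text
clock: 35.3
tcp_pos: [0.488, 0.1915, 0.2046]
orientation: [0.002, 0.709, -0.705, 0.003]
wrist_force: [-0.5, -0.3, 0.8]
finger_gap: -0.0003
grip_force: 0.0
grip 151 [0.46036564 0.19351243 0.16836007] 0.17467235588664554 ((459.7850341796875, 194.10751342773438), (16.532455444335938, 74.6600570678711), 6.7377142906188965)
grip 3664 [0.45814996 0.18679156 0.16830963] 0.170673584166054 ((457.4233703613281, 189.53684997558594), (18.431339263916016, 76.01902770996094), 4.390113830566406)
  travel [-0.016, 0.28, 0.308] rot [-0.006, -0.005, 0.004] rows 1.0
```

View pics/wrist7.png

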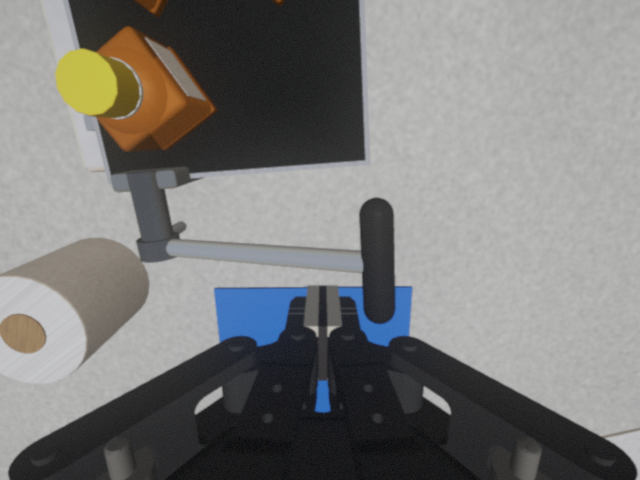

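The handle bar is at pixels (377,260) and the shut fingers at (323,300) are beside it, with the deck bottles standing. I'll turn the tool 90° so the wide side of the fingertips runs across the bar's travel, then press.

```bash
python3 -m pendant '[{"travel":[0,0.25,0],"rot":[0,0,0.9],"fingers":-1},{"travel":[0,0.25,0],"rot":[0,0,0.9],"fingers":-1},{"travel":[0,0.25,0],"rot":[0,0,0.9],"fingers":-1},{"travel":[0,0.25,0],"rot":[0,0,0.9],"fingers":-1},{"travel":[0,0.25,0],"rot":[0,0,0.9],"fingers":-1},{"travel":[0,0.25,0],"rot":[0,0,0.9],"fingers":-1},{"travel":[0,0.25,0],"rot":[0,0,0.9],"fingers":-1}]'
python3 -m pendant '[{"travel":[0,0,0],"rot":[0,0,0.6],"fingers":-1},{"travel":[0,0,0],"rot":[0,0,0.6],"fingers":-1},{"travel":[0,0,0],"rot":[0,0,0.6],"fingers":-1},{"travel":[0,0,0],"rot":[0,0,0.6],"fingers":-1},{"travel":[0,0,0],"rot":[0,0,0.6],"fingers":-1},{"travel":[0,0,0],"rot":[0,0,0.6],"fingers":-1}]'
python3 - <<'E'
from kin import *
F=Rax([-1,0,0],[0,0,-1]);a=plan([.457,.190,.165],F)
for ph in(.4,.25,.1,-.05,-.2):
    p=np.array([.457-.18*(np.cos(ph)-.921),.190,.09+.18*np.sin(ph)+.01-.0135]);print(p.round(4));plan(p,F,a)
print(env.get_state()['joint_pos'].round(2))
E
```

```text
clock: 36.1
tcp_pos: [0.4634, 0.1896, 0.2084]
orientation: [0.004, -0.308, 0.951, -0.004]
wrist_force: [0.2, -0.1, 0.3]
finger_gap: -0.0
grip_force: 0.0
clock: 36.7
tcp_pos: [0.4627, 0.1899, 0.2081]
orientation: [0.005, -0.002, 1.0, -0.002]
wrist_force: [-0.8, -0.4, 0.4]
finger_gap: 0.0002
grip_force: 0.0
  travel [0.051, 0.003, 0.359] rot [-0.004, 0.009, 0.005] rows 0.9
[0.457  0.19   0.1566]
  travel [0.0, 0.0, 0.07] rot [0.0, 0.0, 0.0] rows 0.2
[0.4484 0.19   0.131 ]
  travel [0.072, 0.0, 0.283] rot [0.0, 0.0, 0.0] rows 0.7
[0.4437 0.19   0.1045]
  travel [0.111, 0.0, 0.504] rot [0.0, 0.0, 0.0] rows 1.2
[0.443  0.19   0.0775]
  travel [0.117, 0.0, 0.729] rot [0.0, 0.0, 0.0] rows 1.8
[0.4464 0.19   0.0507]
  travel [0.089, 0.0, 0.952] rot [0.0, 0.0, 0.0] rows 2.3
[ 0.23  0.17 -0.18  1.22 -0.01  0.23]
```

```bash
python3 -m pendant '[{"travel":[0.05,0,0.2],"rot":[0,0.01,0],"fingers":-1},{"travel":[0.05,0,0.36],"rot":[0,0.01,0],"fingers":-1},{"travel":[0.05,0,0.36],"rot":[0,0.01,0],"fingers":-1}]'
python3 -m pendant '[{"travel":[0,0,0.07],"rot":[0,0,0],"fingers":-1},{"travel":[0.03,0,0.17],"rot":[0,0,0],"fingers":-1},{"travel":[0.07,0,0.28],"rot":[0,0,0],"fingers":-1},{"travel":[0.1,0,0.4],"rot":[0,0,0],"fingers":-1},{"travel":[0.11,0,0.5],"rot":[0,0,0],"fingers":-1},{"travel":[0.12,0,0.62],"rot":[0,0,0],"fingers":-1},{"travel":[0.12,0,0.73],"rot":[0,0,0],"fingers":-1},{"travel":[0.1,0,0.83],"rot":[0,0,0],"fingers":-1},{"travel":[0.09,0,0.92],"rot":[0,0,0],"fingers":-1},{"travel":[0.09,0,0.92],"rot":[0,0,0],"fingers":-1}]'
python3 - <<'E'
from kin import *
for n in('scene',):
    c=cam(n);im,d=env.read_camera(n);bottles(n,im,d,c,box=(.4,-.2,.85,.15));P=cloud(n,d,c);cv2.imwrite(f'pics/{n}8.png',cv2.resize(im[180:330,240:440],None,fx=3,fy=3))
E
```

```text
clock: 37.0
tcp_pos: [0.4546, 0.1896, 0.1624]
orientation: [-0.003, -0.003, 1.0, -0.003]
wrist_force: [-0.3, 0.5, 0.1]
finger_gap: 0.0001
grip_force: 0.0
clock: 38.0
tcp_pos: [0.445, 0.1898, 0.0549]
orientation: [-0.001, -0.003, 1.0, -0.002]
wrist_force: [-4.8, -1.2, 7.6]
finger_gap: 0.0002
grip_force: 3.4
scene px [321, 231, 30, 54, 907] n 791 116
   amber topz [0.127 0.139] cen [6.180e-01 5.000e-04 1.339e-01] rect [614.   -1.2] [137.5  69.4] 4.7
   cap topz [0.168 0.172] cen [0.6488 0.0022 0.1682] rect [648.4   2. ] [30.5 29.8] 33.6
scene px [355, 251, 27, 37, 660] n 545 115
   amber topz [0.116 0.138] cen [0.6505 0.0953 0.1329] rect [639.2  95.6] [58.1 55.1] 34.9
   cap topz [0.168 0.172] cen [0.6407 0.0968 0.1682] rect [639.3  96.7] [28.8 33.4] 61.8
```

View pics/scene8.png

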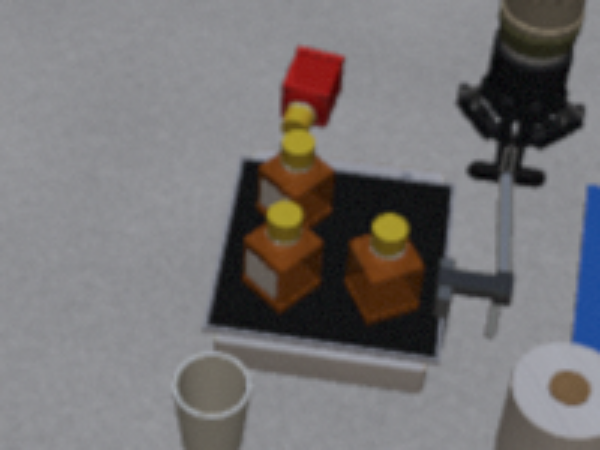

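The deck has slid about 30 mm and all three bottles stand on it at (283,255), (295,185) and (385,265). I'll press to the stop, then finish the strokes.

```bash
python3 -m pendant '[{"travel":[0,0,0.02],"rot":[0,0,0],"fingers":-1},{"travel":[0,0,0.04],"rot":[0,0,0],"fingers":-1},{"travel":[0,0,0.045],"rot":[0,0,0],"fingers":-1},{"travel":[0,0,0.045],"rot":[0,0,0],"fingers":-1}]'
python3 -c "
from kin import *
F=Rax([-1,0,0],[0,0,-1]);plan([.456,.190,.17],F)"
```

```text
clock: 38.45
tcp_pos: [0.4455, 0.1899, 0.0532]
orientation: [0.0, -0.003, 1.0, -0.002]
wrist_force: [-13.1, -3.3, 34.6]
finger_gap: 0.0002
grip_force: 16.9
  travel [-0.088, -0.003, -0.973] rot [-0.004, 0.0, 0.005] rows 2.3
```

```bash
python3 -m pendant '[{"travel":[0.01,0,-0.1],"rot":[0,0,0],"fingers":-1},{"travel":[0.03,0,-0.22],"rot":[0,0,0],"fingers":-1},{"travel":[0.03,0,-0.34],"rot":[0,0,0],"fingers":-1},{"travel":[0.02,0,-0.46],"rot":[0,0,0],"fingers":-1},{"travel":[0.01,0,-0.58],"rot":[0,0,0],"fingers":-1},{"travel":[-0.03,0,-0.7],"rot":[0,0,0],"fingers":-1},{"travel":[-0.07,0,-0.85],"rot":[0,0,0],"fingers":-1},{"travel":[-0.09,0,-1],"rot":[0,0,0],"fingers":-1},{"travel":[-0.09,0,-1],"rot":[0,0,0],"fingers":-1},{"travel":[-0.09,0,-1],"rot":[0,0,0],"fingers":-1}]'
python3 -m pendant '[{"travel":[0,0,0.1],"rot":[0,0,0],"fingers":-1},{"travel":[0.03,0,0.22],"rot":[0,0,0],"fingers":-1},{"travel":[0.07,0,0.33],"rot":[0,0,0],"fingers":-1},{"travel":[0.1,0,0.44],"rot":[0,0,0],"fingers":-1},{"travel":[0.11,0,0.55],"rot":[0,0,0],"fingers":-1},{"travel":[0.12,0,0.66],"rot":[0,0,0],"fingers":-1},{"travel":[0.12,0,0.77],"rot":[0,0,0],"fingers":-1},{"travel":[0.1,0,0.88],"rot":[0,0,0],"fingers":-1},{"travel":[0.09,0,0.98],"rot":[0,0,0],"fingers":-1},{"travel":[0.09,0,0.985],"rot":[0,0,0],"fingers":-1}]'
python3 -m pendant '[{"travel":[0,0,0],"rot":[0,0,0],"fingers":-1},{"travel":[0,0,0],"rot":[0,0,0],"fingers":-1}]'
```

```text
clock: 39.45
tcp_pos: [0.4567, 0.1904, 0.1693]
orientation: [-0.0, -0.002, 1.0, -0.002]
wrist_force: [-0.6, -0.2, -0.9]
finger_gap: -0.0001
grip_force: 0.0
clock: 40.45
tcp_pos: [0.4431, 0.1895, 0.0526]
orientation: [-0.002, -0.002, 1.0, -0.002]
wrist_force: [-15.5, -3.0, 44.5]
finger_gap: 0.0
grip_force: 22.0
clock: 40.65
tcp_pos: [0.443, 0.1895, 0.0529]
orientation: [-0.002, -0.002, 1.0, -0.002]
wrist_force: [-13.7, -3.7, 39.2]
finger_gap: 0.0002
grip_force: 19.6
```

```bash
python3 -m pendant '[{"travel":[0.01,0,-0.1],"rot":[0,0,0],"fingers":-1},{"travel":[0.02,0,-0.22],"rot":[0,0,0],"fingers":-1},{"travel":[0.02,0,-0.34],"rot":[0,0,0],"fingers":-1},{"travel":[0.01,0,-0.46],"rot":[0,0,0],"fingers":-1},{"travel":[-0.01,0,-0.58],"rot":[0,0,0],"fingers":-1},{"travel":[-0.05,0,-0.7],"rot":[0,0,0],"fingers":-1},{"travel":[-0.08,0,-0.85],"rot":[0,0,0],"fingers":-1},{"travel":[-0.11,0,-1],"rot":[0,0,0],"fingers":-1},{"travel":[-0.11,0,-1],"rot":[0,0,0],"fingers":-1},{"travel":[-0.11,0,-1],"rot":[0,0,0],"fingers":-1}]'
python3 -m pendant '[{"travel":[0,0,0.1],"rot":[0,0,0],"fingers":-1},{"travel":[0.03,0,0.22],"rot":[0,0,0],"fingers":-1},{"travel":[0.07,0,0.33],"rot":[0,0,0],"fingers":-1},{"travel":[0.1,0,0.44],"rot":[0,0,0],"fingers":-1},{"travel":[0.11,0,0.55],"rot":[0,0,0],"fingers":-1},{"travel":[0.12,0,0.66],"rot":[0,0,0],"fingers":-1},{"travel":[0.12,0,0.77],"rot":[0,0,0],"fingers":-1},{"travel":[0.1,0,0.88],"rot":[0,0,0],"fingers":-1},{"travel":[0.09,0,0.96],"rot":[0,0,0],"fingers":-1},{"travel":[0.09,0,0.97],"rot":[0,0,0],"fingers":-1}]'
python3 -m pendant '[{"travel":[0,0,0],"rot":[0,0,0],"fingers":-1},{"travel":[0,0,0],"rot":[0,0,0],"fingers":-1}]'
```

```text
clock: 41.65
tcp_pos: [0.4577, 0.1902, 0.169]
orientation: [-0.002, -0.002, 1.0, -0.002]
wrist_force: [0.3, 0.7, 0.1]
finger_gap: -0.0001
grip_force: 0.0
clock: 42.65
tcp_pos: [0.4445, 0.1893, 0.0535]
orientation: [-0.003, -0.002, 1.0, -0.003]
wrist_force: [-9.7, -2.1, 28.1]
finger_gap: 0.0004
grip_force: 13.8
clock: 42.85
tcp_pos: [0.4444, 0.1893, 0.0539]
orientation: [-0.003, -0.002, 1.0, -0.003]
wrist_force: [-9.2, -1.5, 21.4]
finger_gap: 0.0001
grip_force: 10.6
```

```bash
python3 -m pendant '[{"travel":[0.01,0,-0.1],"rot":[0,0,0],"fingers":-1},{"travel":[0.02,0,-0.22],"rot":[0,0,0],"fingers":-1},{"travel":[0.02,0,-0.34],"rot":[0,0,0],"fingers":-1},{"travel":[0.01,0,-0.46],"rot":[0,0,0],"fingers":-1},{"travel":[-0.01,0,-0.58],"rot":[0,0,0],"fingers":-1},{"travel":[-0.05,0,-0.7],"rot":[0,0,0],"fingers":-1},{"travel":[-0.08,0,-0.85],"rot":[0,0,0],"fingers":-1},{"travel":[-0.11,0,-1],"rot":[0,0,0],"fingers":-1},{"travel":[-0.11,0,-1],"rot":[0,0,0],"fingers":-1},{"travel":[-0.11,0,-1],"rot":[0,0,0],"fingers":-1}]'
python3 -m pendant '[{"travel":[0,0,0.1],"rot":[0,0,0],"fingers":-1},{"travel":[0.03,0,0.22],"rot":[0,0,0],"fingers":-1},{"travel":[0.07,0,0.33],"rot":[0,0,0],"fingers":-1},{"travel":[0.1,0,0.44],"rot":[0,0,0],"fingers":-1},{"travel":[0.11,0,0.55],"rot":[0,0,0],"fingers":-1},{"travel":[0.12,0,0.66],"rot":[0,0,0],"fingers":-1},{"travel":[0.12,0,0.77],"rot":[0,0,0],"fingers":-1},{"travel":[0.1,0,0.88],"rot":[0,0,0],"fingers":-1},{"travel":[0.09,0,0.96],"rot":[0,0,0],"fingers":-1},{"travel":[0.09,0,0.98],"rot":[0,0,0],"fingers":-1}]'
python3 -m pendant '[{"travel":[0,0,0],"rot":[0,0,0],"fingers":-1},{"travel":[0,0,0],"rot":[0,0,0],"fingers":-1}]'
python3 -m pendant '[{"travel":[0.01,0,-0.1],"rot":[0,0,0],"fingers":-1},{"travel":[0.02,0,-0.22],"rot":[0,0,0],"fingers":-1},{"travel":[0.02,0,-0.34],"rot":[0,0,0],"fingers":-1},{"travel":[0.01,0,-0.46],"rot":[0,0,0],"fingers":-1},{"travel":[-0.01,0,-0.58],"rot":[0,0,0],"fingers":-1},{"travel":[-0.05,0,-0.7],"rot":[0,0,0],"fingers":-1},{"travel":[-0.08,0,-0.85],"rot":[0,0,0],"fingers":-1},{"travel":[-0.11,0,-1],"rot":[0,0,0],"fingers":-1},{"travel":[-0.11,0,-1],"rot":[0,0,0],"fingers":-1},{"travel":[-0.11,0,-1],"rot":[0,0,0],"fingers":-1}]'
python3 -m pendant '[{"travel":[0,0,-0.3],"rot":[0,0,0],"fingers":-1},{"travel":[0,0,-0.6],"rot":[0,0,0],"fingers":-1},{"travel":[0,0,-0.8],"rot":[0,0,0],"fingers":1},{"travel":[0,0,-0.8],"rot":[0,0,0],"fingers":1}]'
python3 - <<'E'
from kin import *
for n in('scene','top'):
    c=cam(n);im,d=env.read_camera(n);bottles(n,im,d,c,box=(.2,-.6,.85,.6));P=cloud(n,d,c)
    if n=='scene': cv2.imwrite(f'pics/{n}9.png',im[100:400,100:560])
    w=(P[...,2]>.03)&(P[...,2]<.19)&(im.max(-1)<75)&(abs(P[...,1]-.2)<.05)&(P[...,0]>.42)&(P[...,0]<.475);t=P[w];print('grip',len(t),t.mean(0)) if w.any() else 0
E
```

```text
clock: 43.85
tcp_pos: [0.46, 0.1902, 0.1723]
orientation: [-0.002, -0.002, 1.0, -0.002]
wrist_force: [-0.8, 0.2, 0.2]
finger_gap: 0.0001
grip_force: 0.0
clock: 44.85
tcp_pos: [0.4467, 0.1893, 0.0542]
orientation: [-0.004, -0.002, 1.0, -0.003]
wrist_force: [-7.3, -0.6, 17.4]
finger_gap: -0.0001
grip_force: 8.9
clock: 45.05
tcp_pos: [0.4466, 0.1893, 0.0548]
orientation: [-0.004, -0.002, 1.0, -0.003]
wrist_force: [-4.2, 0.6, 8.3]
finger_gap: 0.0001
grip_force: 3.9
clock: 46.05
tcp_pos: [0.4628, 0.1903, 0.1757]
orientation: [-0.001, -0.002, 1.0, -0.002]
wrist_force: [-0.9, 0.2, -0.2]
finger_gap: 0.0001
grip_force: 0.0
clock: 46.45
tcp_pos: [0.4644, 0.1912, 0.2745]
orientation: [0.001, -0.002, 1.0, -0.002]
wrist_force: [0.3, -0.9, -0.5]
finger_gap: 0.0282
grip_force: 0.0
scene px [322, 214, 31, 62, 980] n 766 214
   amber topz [0.126 0.139] cen [ 0.5874 -0.0019  0.1336] rect [584.4  -2.4] [141.8  69.7] 4.3
   cap topz [0.168 0.172] cen [ 0.5764 -0.0036  0.1683] rect [573.4  -4. ] [119.4  29.3] 5.4
scene px [356, 243, 27, 37, 658] n 548 110
   amber topz [0.116 0.138] cen [0.6192 0.0944 0.
[... 192 characters left out ...]
 30, 32, 543] n 403 140
   amber topz [0.13  0.138] cen [ 0.6147 -0.0041  0.1322] rect [617.1  -3.3] [53.8 54. ] 56.0
   cap topz [0.167 0.173] cen [ 0.617  -0.0033  0.1674] rect [616.7  -3.6] [29.2 29.3] 89.7
top px [256, 196, 31, 31, 493] n 357 136
   amber topz [0.131 0.14 ] cen [0.6071 0.0888 0.1328] rect [609.2  91.1] [53.9 53.5] 34.8
   cap topz [0.167 0.172] cen [0.6092 0.0909 0.1673] rect [609.6  90.6] [28.9 29.9] 88.1
top px [297, 228, 30, 31, 505] n 369 136
   amber topz [0.131 0.138] cen [ 0.5266 -0.0105  0.132 ] rect [527.9 -10.4] [53.6 53.5] 56.3
   cap topz [0.167 0.172] cen [ 0.5279 -0.0104  0.1672] rect [528.2 -10.4] [29.1 28.9] 44.3
grip 30 [0.45118309 0.17544099 0.1675549 ]
```

View pics/scene9.png

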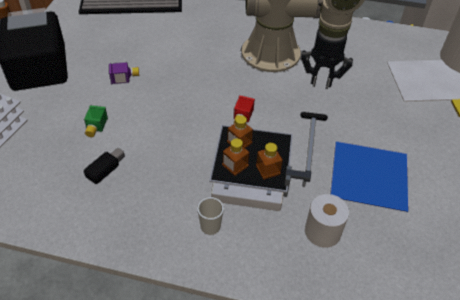

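All three bottles stand on the deck at (240,130), (235,155) and (270,160), the lever is up, and the tray is clear. Four strokes are done, so now I'll move the bottles to the tray by their caps.

```bash
python3 -m pendant '[{"travel":[-0.61,-0.41,0],"rot":[0,0,0],"fingers":1},{"travel":[-0.61,-0.41,0],"rot":[0,0,0],"fingers":1},{"travel":[-0.61,-0.41,0],"rot":[0,0,0],"fingers":1},{"travel":[-1,-0.82,0.2],"rot":[0,0,0],"fingers":1},{"travel":[-1,-0.82,0.3],"rot":[0,0,0],"fingers":1},{"travel":[-1,-0.82,0.3],"rot":[0,0,0],"fingers":1}]'
python3 -c "
from kin import *
F=Rax([-1,0,0],[0,0,-1]);a=plan([.610,.092,.2],F);plan([.610,.092,.128],F,a)"
```

```text
clock: 47.15
tcp_pos: [0.5825, 0.0909, 0.2311]
orientation: [-0.005, -0.0, 1.0, -0.003]
wrist_force: [-0.9, -0.1, -0.7]
finger_gap: 0.0857
grip_force: 0.0
  travel [-0.232, 0.011, 0.256] rot [-0.005, -0.01, 0.001] rows 0.8
  travel [0.0, 0.0, 0.6] rot [0.0, 0.0, 0.0] rows 1.4
```

```bash
python3 -m pendant '[{"travel":[-0.23,0.01,0],"rot":[0,-0.01,0],"fingers":1},{"travel":[-0.23,0.01,0.26],"rot":[0,-0.01,0],"fingers":1},{"travel":[-0.23,0.01,0.26],"rot":[0,-0.01,0],"fingers":1},{"travel":[-0.23,0.01,0.6],"rot":[0,-0.01,0],"fingers":1},{"travel":[-0.23,0.01,0.8],"rot":[0,-0.01,0],"fingers":1},{"travel":[-0.23,0.01,0.86],"rot":[0,-0.01,0],"fingers":1},{"travel":[-0.23,0.01,0.86],"rot":[0,-0.01,0],"fingers":1}]'
python3 -m pendant '[{"travel":[0,0,0],"rot":[0,0,0],"fingers":0},{"travel":[0,0,0],"rot":[0,0,0],"fingers":-1},{"travel":[0,0,0],"rot":[0,0,0],"fingers":-1},{"travel":[0,0,0],"rot":[0,0,0],"fingers":-1},{"travel":[0,0,0],"rot":[0,0,0],"fingers":-1},{"travel":[0,0,0],"rot":[0,0,0],"fingers":-1}]' 50
python3 -m pendant '[{"travel":[0,0,-0.1],"rot":[0,0,0],"fingers":-1},{"travel":[0,0,-0.3],"rot":[0,0,0],"fingers":-1},{"travel":[0,0,-0.6],"rot":[0,0,0],"fingers":-1},{"travel":[0,0,-0.9],"rot":[0,0,0],"fingers":-1},{"travel":[0,0,-1],"rot":[0,0,0],"fingers":-1},{"travel":[0,0,-1],"rot":[0,0,0],"fingers":-1}]'
python3 -m pendant '[{"travel":[0,0,-0.1],"rot":[0,0,0],"fingers":-1},{"travel":[0,0,-0.15],"rot":[0,0,0],"fingers":-1},{"travel":[0,0,-0.15],"rot":[0,0,0],"fingers":-1}]'
python3 -c "
from kin import *
F=Rax([-1,0,0],[0,0,-1]);a=plan([.545,.435,.25],F);plan([.545,.435,.0615+.005+.006],F,a)
print([ik(np.array(q),F,KP,[[.5,.3,0,1.3,0,.6]])[0].round(2) for q in([.545,.435,.25],[.545,.435,.066])])"
```

```text
clock: 47.85
tcp_pos: [0.6095, 0.0941, 0.133]
orientation: [0.003, -0.002, 1.0, -0.002]
wrist_force: [-0.1, -0.5, 0.1]
finger_gap: 0.0852
grip_force: 0.0
clock: 48.45
tcp_pos: [0.6118, 0.0934, 0.1347]
orientation: [0.005, -0.002, 1.0, -0.002]
wrist_force: [-0.3, -0.9, 5.8]
finger_gap: 0.0303
grip_force: 49.2
clock: 49.05
tcp_pos: [0.6112, 0.0942, 0.2554]
orientation: [0.006, -0.002, 1.0, -0.002]
wrist_force: [-0.2, 0.2, -2.8]
finger_gap: 0.0307
grip_force: 50.0
clock: 49.35
tcp_pos: [0.6099, 0.0942, 0.2713]
orientation: [0.004, -0.002, 1.0, -0.002]
wrist_force: [0.6, 0.1, -2.0]
finger_gap: 0.0305
grip_force: 49.9
  travel [0.177, 0.948, 0.053] rot [-0.001, 0.003, 0.001] rows 2.3
  travel [0.178, 0.947, 0.055] rot [-0.001, 0.003, 0.001] rows 2.3
  travel [0.179, 0.947, 0.057] rot [-0.001, 0.003, 0.001] rows 2.3
  travel [0.0, 0.0, 0.74] rot [0.0, 0.0, 0.0] rows 1.8
  travel [0.0, 0.0, 0.74] rot [0.0, 0.0, 0.0] rows 1.8
[array([0.56, 0.57, 0.51, 1.51, 0.  , 0.56]), array([0.56, 0.62, 0.14, 1.09, 0.  , 0.56])]
```

```bash
python3 -m pendant '[{"travel":[0.05,0.25,0],"rot":[0,0,0],"fingers":-1},{"travel":[0.1,0.55,0],"rot":[0,0,0],"fingers":-1},{"travel":[0.17,0.95,0],"rot":[0,0,0],"fingers":-1},{"travel":[0.18,1,0],"rot":[0,0,0],"fingers":-1},{"travel":[0.18,1,0],"rot":[0,0,0],"fingers":-1}]'
python3 -m pendant '[{"travel":[0.05,0.3,0],"rot":[0,0,0],"fingers":-1},{"travel":[0.1,0.65,0],"rot":[0,0,0],"fingers":-1},{"travel":[0.17,0.95,0],"rot":[0,0,0],"fingers":-1},{"travel":[0.18,1,0],"rot":[0,0,0],"fingers":-1},{"travel":[0.18,1,0],"rot":[0,0,0],"fingers":-1}]'
python3 -m pendant '[{"travel":[0.05,0.3,0],"rot":[0,0,0],"fingers":-1},{"travel":[0.1,0.6,0],"rot":[0,0,0],"fingers":-1},{"travel":[0.17,0.8,0],"rot":[0,0,0],"fingers":-1},{"travel":[0.18,0.84,0],"rot":[0,0,0],"fingers":-1},{"travel":[0.18,0.84,0],"rot":[0,0,0],"fingers":-1},{"travel":[0.18,0.84,0],"rot":[0,0,0],"fingers":-1}]'
python3 -c "
from kin import *
F=Rax([-1,0,0],[0,0,-1]);a=plan([.545,.435,.17],F);plan([.545,.435,.080],F,a)"
```

```text
clock: 49.85
tcp_pos: [0.587, 0.2157, 0.2697]
orientation: [0.003, -0.004, 1.0, -0.003]
wrist_force: [-1.3, -0.1, -2.0]
finger_gap: 0.0307
grip_force: 50.4
clock: 50.35
tcp_pos: [0.5658, 0.334, 0.2692]
orientation: [0.004, -0.002, 1.0, -0.003]
wrist_force: [0.6, -0.8, -2.2]
finger_gap: 0.0299
grip_force: 50.8
clock: 50.95
tcp_pos: [0.5448, 0.4328, 0.2692]
orientation: [0.004, -0.001, 1.0, -0.003]
wrist_force: [0.6, -1.0, -1.1]
finger_gap: 0.0302
grip_force: 51.0
  travel [0.005, 0.023, 0.827] rot [-0.005, 0.008, 0.002] rows 2.0
  travel [0.0, 0.0, 0.75] rot [0.0, 0.0, 0.0] rows 1.8
```

```bash
python3 -m pendant '[{"travel":[0,0.02,0.25],"rot":[0,0.01,0],"fingers":-1},{"travel":[0,0.02,0.55],"rot":[0,0.01,0],"fingers":-1},{"travel":[0,0.02,0.83],"rot":[0,0.01,0],"fingers":-1},{"travel":[0,0.02,0.83],"rot":[0,0.01,0],"fingers":-1}]'
python3 -m pendant '[{"travel":[0,0,0.25],"rot":[0,0,0],"fingers":-1},{"travel":[0,0,0.45],"rot":[0,0,0],"fingers":-1},{"travel":[0,0,0.6],"rot":[0,0,0],"fingers":-1},{"travel":[0,0,0.7],"rot":[0,0,0],"fingers":-1},{"travel":[0,0,0.74],"rot":[0,0,0],"fingers":-1},{"travel":[0,0,0.74],"rot":[0,0,0],"fingers":-1}]'
python3 -m pendant '[{"travel":[0,0,0.015],"rot":[0,0,0],"fingers":-1},{"travel":[0,0,0.025],"rot":[0,0,0],"fingers":-1},{"travel":[0,0,0.025],"rot":[0,0,0],"fingers":-1}]'
python3 -c "
from kin import *
c=cam('scene');im,d=env.read_camera('scene');bottles('scene',im,d,c,box=(.4,.28,.7,.55))"
```

```text
clock: 51.35
tcp_pos: [0.5425, 0.4327, 0.1639]
orientation: [-0.006, -0.001, 1.0, -0.005]
wrist_force: [-0.3, -0.5, -3.5]
finger_gap: 0.0303
grip_force: 50.8
clock: 51.95
tcp_pos: [0.545, 0.436, 0.0816]
orientation: [-0.001, -0.002, 1.0, -0.002]
wrist_force: [-0.1, -0.1, -2.3]
finger_gap: 0.0303
grip_force: 51.1
clock: 52.25
tcp_pos: [0.5447, 0.4365, 0.0786]
orientation: [-0.001, -0.002, 1.0, -0.002]
wrist_force: [1.1, -0.5, -1.9]
finger_gap: 0.0304
grip_force: 51.1
scene px [475, 269, 29, 27, 462] n 461 1
   amber topz [0.061 0.082] cen [0.556  0.4331 0.0776] rect [544.4 436.9] [50.7 54.6] 32.2
```

```bash
python3 -m pendant '[{"travel":[0,0,0.012],"rot":[0,0,0],"fingers":-1},{"travel":[0,0,0.025],"rot":[0,0,0],"fingers":-1},{"travel":[0,0,0.025],"rot":[0,0,0],"fingers":-1}]'
python3 -m pendant '[{"travel":[0,0,0.008],"rot":[0,0,0],"fingers":-1},{"travel":[0,0,0.012],"rot":[0,0,0],"fingers":-1},{"travel":[0,0,0.012],"rot":[0,0,0],"fingers":-1}]'
```

```text
clock: 52.6
tcp_pos: [0.5444, 0.4363, 0.075]
orientation: [-0.001, -0.002, 1.0, -0.002]
wrist_force: [0.3, -0.1, -1.0]
finger_gap: 0.0302
grip_force: 51.2
clock: 52.9
tcp_pos: [0.5446, 0.4363, 0.0749]
orientation: [-0.001, -0.002, 1.0, -0.002]
wrist_force: [-1.8, -0.8, 5.3]
finger_gap: 0.03
grip_force: 51.8
```

```bash
python3 -m pendant '[{"travel":[0,0,-0.008],"rot":[0,0,0],"fingers":-0.1},{"travel":[0,0,-0.008],"rot":[0,0,0],"fingers":0.2},{"travel":[0,0,-0.008],"rot":[0,0,0],"fingers":0.3},{"travel":[0,0,-0.008],"rot":[0,0,0],"fingers":0.5},{"travel":[0,0,-0.1],"rot":[0,0,0],"fingers":0.5},{"travel":[0,0,-0.4],"rot":[0,0,0],"fingers":0.5},{"travel":[0,0,-0.8],"rot":[0,0,0],"fingers":1},{"travel":[0,0,-1],"rot":[0,0,0],"fingers":1},{"travel":[0,0,-1],"rot":[0,0,0],"fingers":1}]'
python3 -m pendant '[{"travel":[-0.18,-1,-0.4],"rot":[0,0,0],"fingers":1},{"travel":[-0.18,-1,-0.4],"rot":[0,0,0],"fingers":1},{"travel":[-0.18,-1,-0.4],"rot":[0,0,0],"fingers":1},{"travel":[-0.18,-1,-0.4],"rot":[0,0,0],"fingers":1}]'
python3 -m pendant '[{"travel":[-0.18,-1,0],"rot":[0,0,0],"fingers":1},{"travel":[-0.18,-1,0],"rot":[0,0,0],"fingers":1},{"travel":[-0.18,-1,0],"rot":[0,0,0],"fingers":1},{"travel":[-0.18,-1,0],"rot":[0,0,0],"fingers":1}]'
python3 -m pendant '[{"travel":[-0.18,-1,0],"rot":[0,0,0],"fingers":1},{"travel":[-0.18,-1,0],"rot":[0,0,0],"fingers":1},{"travel":[-0.18,-1,0],"rot":[0,0,0],"fingers":1},{"travel":[-0.18,-1,0],"rot":[0,0,0],"fingers":1}]'
python3 - <<'E'
from kin import *
for n in('scene','top'):
    c=cam(n);im,d=env.read_camera(n);bottles(n,im,d,c,box=(.4,-.2,.85,.6))
F=Rax([-1,0,0],[0,0,-1]);a=plan([.6175,-.002,.23],F);plan([.6175,-.002,.13],F,a)
E
```

```text
clock: 53.8
tcp_pos: [0.547, 0.4383, 0.2001]
orientation: [0.003, -0.002, 1.0, 0.0]
wrist_force: [0.3, 0.7, -0.8]
finger_gap: 0.0854
grip_force: 0.0
clock: 54.2
tcp_pos: [0.5684, 0.3137, 0.244]
orientation: [0.0, 0.0, 1.0, -0.002]
wrist_force: [0.2, -0.0, 0.3]
finger_gap: 0.0852
grip_force: 0.0
clock: 54.6
tcp_pos: [0.5891, 0.1947, 0.2415]
orientation: [-0.002, -0.0, 1.0, -0.003]
wrist_force: [-0.1, 0.3, 1.7]
finger_gap: 0.0854
grip_force: 0.0
clock: 55.0
tcp_pos: [0.6113, 0.0757, 0.242]
orientation: [-0.002, -0.0, 1.0, -0.002]
wrist_force: [-0.1, -0.5, 0.8]
finger_gap: 0.0857
grip_force: 0.0
scene px [322, 216, 31, 60, 968] n 757 211
   amber topz [0.127 0.139] cen [ 0.5869 -0.0027  0.1341] rect [582.3  -2.8] [142.7  69.5] 3.9
   cap topz [0.168 0.172] cen [ 0.5756 -0.0036  0.1681] rect [573.1  -3.9] [119.4  29.9] 5.7
scene px [474, 263, 29, 34, 580] n 481 99
   amber topz [0.058 0.079] cen [0.553  0.4334 0.0742] rect [543.9 435.9] [50.4 52.7] 36.1
   cap topz [0.108 0.112] cen [0.5438 0.4362 0.1085] rect [542.6 436.4] [27.5 29.5] 53.9
top px [294, 192, 29, 31, 502] n 374 128
   amber topz [0.131 0.14 ] cen [ 0.6126 -0.0054  0.1385] rect [617.3  -3.5] [53.8 54. ] 55.7
   cap topz [0.168 0.172] cen [ 0.6168 -0.0039  0.1674] rect [616.7  -4.3] [27.9 31.3] 68.5
top px [126, 227, 33, 26, 469] n 343 126
   amber topz [0.07 0.08] cen [0.5392 0.4252 0.0726] rect [540.5 432.2] [53.  54.2] 35.3
   cap topz [0.106 0.112] cen [0.5414 0.4336 0.1066] rect [541.7 433.7] [30.  30.4] 74.5
top px [297, 228, 30, 31, 506] n 369 137
   amber topz [0.131 0.138] cen [ 0.5262 -0.0106  0.132 ] rect [527.9 -10.3] [53.8 53.3] 56.0
   cap topz [0.167 0.172] cen [ 0.528  -0.0105  0.1673] rect [527.2 -10.6] [28.9 29.1] 89.8
  travel [-0.054, -0.669, 0.104] rot [-0.004, -0.003, 0.004] rows 1.6
  travel [0.0, 0.0, 0.833] rot [0.0, 0.0, 0.0] rows 2.0
```

```bash
python3 -m pendant '[{"travel":[-0.05,-0.4,0],"rot":[0,0,0],"fingers":1},{"travel":[-0.05,-0.67,0.1],"rot":[0,0,0],"fingers":1},{"travel":[-0.05,-0.67,0.1],"rot":[0,0,0],"fingers":1},{"travel":[-0.05,-0.67,0.1],"rot":[0,0,0],"fingers":1},{"travel":[-0.05,-0.67,0.4],"rot":[0,0,0],"fingers":1},{"travel":[-0.05,-0.67,0.7],"rot":[0,0,0],"fingers":1},{"travel":[-0.05,-0.67,0.91],"rot":[0,0,0],"fingers":1},{"travel":[-0.05,-0.67,0.91],"rot":[0,0,0],"fingers":1}]'
python3 -m pendant '[{"travel":[0,0,0],"rot":[0,0,0],"fingers":0},{"travel":[0,0,0],"rot":[0,0,0],"fingers":-1},{"travel":[0,0,0],"rot":[0,0,0],"fingers":-1},{"travel":[0,0,0],"rot":[0,0,0],"fingers":-1},{"travel":[0,0,0],"rot":[0,0,0],"fingers":-1},{"travel":[0,0,0],"rot":[0,0,0],"fingers":-1}]' 50
python3 -m pendant '[{"travel":[0,0,-0.1],"rot":[0,0,0],"fingers":-1},{"travel":[0,0,-0.3],"rot":[0,0,0],"fingers":-1},{"travel":[0,0,-0.6],"rot":[0,0,0],"fingers":-1},{"travel":[0,0,-0.9],"rot":[0,0,0],"fingers":-1},{"travel":[0,0,-1],"rot":[0,0,0],"fingers":-1},{"travel":[0,0,-1],"rot":[0,0,0],"fingers":-1}]'
python3 -m pendant '[{"travel":[0,0,-0.1],"rot":[0,0,0],"fingers":-1},{"travel":[0,0,-0.15],"rot":[0,0,0],"fingers":-1},{"travel":[0,0,-0.15],"rot":[0,0,0],"fingers":-1}]'
python3 -c "
from kin import *
F=Rax([-1,0,0],[0,0,-1]);a=plan([.545,.345,.27],F,n=3)"
```

```text
clock: 55.9
tcp_pos: [0.6142, -0.0008, 0.1304]
orientation: [-0.005, -0.003, 1.0, -0.001]
wrist_force: [-0.8, 0.5, -0.9]
finger_gap: 0.0853
grip_force: 0.0
clock: 56.5
tcp_pos: [0.6181, -0.0033, 0.1359]
orientation: [0.001, -0.002, 1.0, -0.002]
wrist_force: [-0.5, 3.6, 5.4]
finger_gap: 0.0303
grip_force: 49.1
clock: 57.1
tcp_pos: [0.6184, -0.0034, 0.2562]
orientation: [0.001, -0.002, 1.0, -0.003]
wrist_force: [1.1, 0.4, -3.0]
finger_gap: 0.0301
grip_force: 49.8
clock: 57.4
tcp_pos: [0.6174, -0.003, 0.272]
orientation: [-0.001, -0.002, 1.0, -0.002]
wrist_force: [0.4, -0.4, -2.9]
finger_gap: 0.0307
grip_force: 49.7
  travel [0.197, 0.967, 0.002] rot [-0.001, -0.001, 0.001] rows 2.4
  travel [0.199, 0.967, 0.003] rot [-0.001, -0.001, 0.001] rows 2.4
  travel [0.2, 0.967, 0.004] rot [-0.001, -0.001, 0.001] rows 2.4
```

```bash
python3 -m pendant '[{"travel":[0.05,0.25,0],"rot":[0,0,0],"fingers":-1},{"travel":[0.1,0.55,0],"rot":[0,0,0],"fingers":-1},{"travel":[0.2,0.97,0],"rot":[0,0,0],"fingers":-1},{"travel":[0.2,0.97,0],"rot":[0,0,0],"fingers":-1},{"travel":[0.2,0.97,0],"rot":[0,0,0],"fingers":-1}]'
python3 -m pendant '[{"travel":[0.05,0.25,0],"rot":[0,0,0],"fingers":-1},{"travel":[0.1,0.6,0],"rot":[0,0,0],"fingers":-1},{"travel":[0.2,0.97,0],"rot":[0,0,0],"fingers":-1},{"travel":[0.2,0.97,0],"rot":[0,0,0],"fingers":-1},{"travel":[0.2,0.97,0],"rot":[0,0,0],"fingers":-1}]'
python3 -m pendant '[{"travel":[0.05,0.25,0],"rot":[0,0,0],"fingers":-1},{"travel":[0.1,0.6,0],"rot":[0,0,0],"fingers":-1},{"travel":[0.18,0.88,0],"rot":[0,0,0],"fingers":-1},{"travel":[0.2,0.97,0],"rot":[0,0,0],"fingers":-1},{"travel":[0.2,0.97,0],"rot":[0,0,0],"fingers":-1},{"travel":[0.2,0.97,0],"rot":[0,0,0],"fingers":-1}]'
python3 -c "
from kin import *
F=Rax([-1,0,0],[0,0,-1]);a=plan([.545,.345,.17],F);plan([.545,.345,.080],F,a)"
```

```text
clock: 57.9
tcp_pos: [0.5922, 0.1146, 0.2709]
orientation: [-0.002, -0.003, 1.0, -0.002]
wrist_force: [0.6, -1.0, -2.4]
finger_gap: 0.0302
grip_force: 50.2
clock: 58.4
tcp_pos: [0.5686, 0.2294, 0.2706]
orientation: [-0.001, -0.002, 1.0, -0.003]
wrist_force: [0.6, -0.2, -2.2]
finger_gap: 0.0305
grip_force: 50.6
clock: 59.0
tcp_pos: [0.5449, 0.3441, 0.2704]
orientation: [-0.001, -0.001, 1.0, -0.003]
wrist_force: [-0.0, -1.0, -1.7]
finger_gap: 0.0303
grip_force: 50.8
  travel [-0.003, 0.012, 0.837] rot [-0.005, -0.002, 0.002] rows 2.0
  travel [0.0, 0.0, 0.75] rot [0.0, 0.0, 0.0] rows 1.8
```

```bash
python3 -m pendant '[{"travel":[0,0.01,0.25],"rot":[0,0,0],"fingers":-1},{"travel":[0,0.01,0.55],"rot":[0,0,0],"fingers":-1},{"travel":[0,0.01,0.83],"rot":[0,0,0],"fingers":-1},{"travel":[0,0.01,0.83],"rot":[0,0,0],"fingers":-1}]'
python3 -m pendant '[{"travel":[0,0,0.25],"rot":[0,0,0],"fingers":-1},{"travel":[0,0,0.45],"rot":[0,0,0],"fingers":-1},{"travel":[0,0,0.6],"rot":[0,0,0],"fingers":-1},{"travel":[0,0,0.7],"rot":[0,0,0],"fingers":-1},{"travel":[0,0,0.74],"rot":[0,0,0],"fingers":-1},{"travel":[0,0,0.74],"rot":[0,0,0],"fingers":-1}]'
python3 -m pendant '[{"travel":[0,0,0.015],"rot":[0,0,0],"fingers":-1},{"travel":[0,0,0.02],"rot":[0,0,0],"fingers":-1},{"travel":[0,0,0.02],"rot":[0,0,0],"fingers":-1}]'
python3 -m pendant '[{"travel":[0,0,0.008],"rot":[0,0,0],"fingers":-1},{"travel":[0,0,0.015],"rot":[0,0,0],"fingers":-1},{"travel":[0,0,0.015],"rot":[0,0,0],"fingers":-1}]'
```

```text
clock: 59.4
tcp_pos: [0.5414, 0.3428, 0.1657]
orientation: [-0.006, -0.0, 1.0, -0.005]
wrist_force: [-0.5, -1.3, -2.7]
finger_gap: 0.0305
grip_force: 50.6
clock: 60.0
tcp_pos: [0.5443, 0.3458, 0.0829]
orientation: [-0.001, -0.001, 1.0, -0.002]
wrist_force: [-0.2, 0.1, -2.3]
finger_gap: 0.0299
grip_force: 50.9
clock: 60.3
tcp_pos: [0.544, 0.3465, 0.0806]
orientation: [-0.001, -0.002, 1.0, -0.002]
wrist_force: [0.2, 0.3, -1.8]
finger_gap: 0.0306
grip_force: 50.9
clock: 60.6
tcp_pos: [0.5435, 0.3462, 0.078]
orientation: [-0.001, -0.002, 1.0, -0.002]
wrist_force: [-0.6, 0.3, -2.4]
finger_gap: 0.0303
grip_force: 50.9
```

```bash
python3 -m pendant '[{"travel":[0,0,0.008],"rot":[0,0,0],"fingers":-1},{"travel":[0,0,0.015],"rot":[0,0,0],"fingers":-1},{"travel":[0,0,0.015],"rot":[0,0,0],"fingers":-1}]'
python3 -m pendant '[{"travel":[0,0,0.006],"rot":[0,0,0],"fingers":-1},{"travel":[0,0,0.01],"rot":[0,0,0],"fingers":-1},{"travel":[0,0,0.01],"rot":[0,0,0],"fingers":-1}]'
```

```text
clock: 60.9
tcp_pos: [0.5436, 0.3462, 0.0762]
orientation: [-0.001, -0.002, 1.0, -0.002]
wrist_force: [0.6, 0.8, -2.6]
finger_gap: 0.0304
grip_force: 51.0
clock: 61.2
tcp_pos: [0.544, 0.3465, 0.076]
orientation: [-0.0, -0.002, 1.0, -0.002]
wrist_force: [0.2, -0.6, 5.6]
finger_gap: 0.0304
grip_force: 51.3
```

```bash
python3 -m pendant '[{"travel":[0,0,-0.008],"rot":[0,0,0],"fingers":-0.1},{"travel":[0,0,-0.008],"rot":[0,0,0],"fingers":0.2},{"travel":[0,0,-0.008],"rot":[0,0,0],"fingers":0.3},{"travel":[0,0,-0.008],"rot":[0,0,0],"fingers":0.5},{"travel":[0,0,-0.1],"rot":[0,0,0],"fingers":0.5},{"travel":[0,0,-0.4],"rot":[0,0,0],"fingers":0.5},{"travel":[0,0,-0.8],"rot":[0,0,0],"fingers":1},{"travel":[0,0,-1],"rot":[0,0,0],"fingers":1},{"travel":[0,0,-1],"rot":[0,0,0],"fingers":1}]'
python3 -m pendant '[{"travel":[0.04,-0.99,-0.4],"rot":[0,0,0],"fingers":1},{"travel":[0.04,-0.99,-0.4],"rot":[0,0,0],"fingers":1},{"travel":[0.04,-0.99,-0.4],"rot":[0,0,0],"fingers":1},{"travel":[0.04,-0.99,-0.4],"rot":[0,0,0],"fingers":1}]'
python3 -m pendant '[{"travel":[0.04,-0.99,0],"rot":[0,0,0],"fingers":1},{"travel":[0.04,-0.99,0],"rot":[0,0,0],"fingers":1},{"travel":[0.04,-0.99,0],"rot":[0,0,0],"fingers":1},{"travel":[0.04,-0.99,0],"rot":[0,0,0],"fingers":1}]'
python3 -m pendant '[{"travel":[0.04,-0.8,0],"rot":[0,0,0],"fingers":1},{"travel":[0.04,-0.99,0],"rot":[0,0,0],"fingers":1},{"travel":[0.04,-0.99,0],"rot":[0,0,0],"fingers":1},{"travel":[0.04,-0.99,0],"rot":[0,0,0],"fingers":1}]'
python3 - <<'E'
from kin import *
for n in('scene','top'):
    c=cam(n);im,d=env.read_camera(n);bottles(n,im,d,c,box=(.4,-.2,.85,.6))
F=Rax([-1,0,0],[0,0,-1]);a=plan([.528,-.0095,.23],F);plan([.528,-.0095,.132],F,a)
E
```

```text
clock: 62.1
tcp_pos: [0.5464, 0.348, 0.2013]
orientation: [0.003, -0.002, 1.0, -0.0]
wrist_force: [0.9, 0.4, 0.3]
finger_gap: 0.0855
grip_force: 0.0
clock: 62.5
tcp_pos: [0.5401, 0.2253, 0.2454]
orientation: [0.0, 0.0, 1.0, -0.002]
wrist_force: [-0.2, 0.3, -0.3]
finger_gap: 0.0853
grip_force: 0.0
clock: 62.9
tcp_pos: [0.5349, 0.1075, 0.2434]
orientation: [-0.002, -0.0, 1.0, -0.002]
wrist_force: [-0.2, 0.0, -0.7]
finger_gap: 0.0853
grip_force: 0.0
clock: 63.3
tcp_pos: [0.5311, -0.0105, 0.244]
orientation: [-0.001, -0.001, 1.0, -0.002]
wrist_force: [0.7, 0.3, 0.2]
finger_gap: 0.0857
grip_force: 0.0
scene px [327, 216, 26, 36, 493] n 393 100
   amber topz [0.123 0.138] cen [ 0.5398 -0.0058  0.1336] rect [529.9  -7.7] [52.5 55.3] 54.2
   cap topz [0.168 0.173] cen [ 0.5297 -0.0076  0.1682] rect [527.8  -8.4] [32.1 28.9] 13.0
scene px [425, 258, 27, 35, 418] n 321 97
   amber topz [0.07 0.08] cen [0.5728 0.2938 0.0742] rect [562.7 294.9] [50.2 52.4] 52.9
   cap topz [0.108 0.112] cen [0.5629 0.295  0.1084] rect [562.5 294.4] [27.5 31.5] 49.6
scene px [474, 263, 29, 34, 583] n 484 99
   amber topz [0.059 0.079] cen [0.5534 0.4337 0.074 ] rect [545. 437.] [49.3 52.9] 31.0
   cap topz [0.109 0.113] cen [0.544  0.4361 0.1092] rect [542.7 436.3] [26.8 30.5] 55.2
top px [181, 219, 31, 28, 464] n 339 125
   amber topz [0.07  0.079] cen [0.5587 0.2856 0.0719] rect [560.4 290.9] [54.5 52.1] 54.5
   cap topz [0.107 0.112] cen [0.56   0.292  0.1069] rect [560.5 291.2] [29.9 29.7] 47.6
top px [126, 227, 33, 26, 471] n 344 127
   amber topz [0.07 0.08] cen [0.5394 0.4252 0.0728] rect [541.  432.1] [53.6 54.1] 34.6
   cap topz [0.107 0.112] cen [0.5412 0.4334 0.1069] rect [541.5 433.3] [30.9 29.2] 26.7
  travel [0.024, -0.008, 0.118] rot [-0.003, -0.003, 0.004] rows 0.3
  travel [0.0, 0.0, 0.817] rot [0.0, 0.0, 0.0] rows 2.0
```

Bottle A has been knocked on the tray and now stands near its edge at about (0.561, 0.293). I'll put it right after the last bottle.

```bash
python3 -m pendant '[{"travel":[0.02,-0.01,0.12],"rot":[0,0,0],"fingers":1},{"travel":[0.02,-0.01,0.45],"rot":[0,0,0],"fingers":1},{"travel":[0.02,-0.01,0.75],"rot":[0,0,0],"fingers":1},{"travel":[0.02,-0.01,0.93],"rot":[0,0,0],"fingers":1},{"travel":[0.02,-0.01,0.93],"rot":[0,0,0],"fingers":1},{"travel":[0.02,-0.01,0.93],"rot":[0,0,0],"fingers":1}]'
python3 -m pendant '[{"travel":[0,0,0],"rot":[0,0,0],"fingers":0},{"travel":[0,0,0],"rot":[0,0,0],"fingers":-1},{"travel":[0,0,0],"rot":[0,0,0],"fingers":-1},{"travel":[0,0,0],"rot":[0,0,0],"fingers":-1},{"travel":[0,0,0],"rot":[0,0,0],"fingers":-1},{"travel":[0,0,0],"rot":[0,0,0],"fingers":-1}]' 50
python3 -m pendant '[{"travel":[0,0,-0.1],"rot":[0,0,0],"fingers":-1},{"travel":[0,0,-0.3],"rot":[0,0,0],"fingers":-1},{"travel":[0,0,-0.6],"rot":[0,0,0],"fingers":-1},{"travel":[0,0,-0.9],"rot":[0,0,0],"fingers":-1},{"travel":[0,0,-1],"rot":[0,0,0],"fingers":-1},{"travel":[0,0,-1],"rot":[0,0,0],"fingers":-1}]'
python3 -m pendant '[{"travel":[0,0,-0.15],"rot":[0,0,0],"fingers":-1},{"travel":[0,0,-0.25],"rot":[0,0,0],"fingers":-1},{"travel":[0,0,-0.25],"rot":[0,0,0],"fingers":-1}]'
python3 -c "
from kin import *
F=Rax([-1,0,0],[0,0,-1]);a=plan([.455,.40,.285],F,n=4)"
```

```text
clock: 64.0
tcp_pos: [0.5283, -0.0097, 0.1334]
orientation: [-0.001, -0.003, 1.0, -0.002]
wrist_force: [0.4, -0.2, 0.2]
finger_gap: 0.0854
grip_force: 0.0
clock: 64.6
tcp_pos: [0.5289, -0.0111, 0.1341]
orientation: [-0.0, -0.002, 1.0, -0.002]
wrist_force: [-0.0, 2.6, 6.8]
finger_gap: 0.0303
grip_force: 49.1
clock: 65.2
tcp_pos: [0.5296, -0.011, 0.255]
orientation: [0.001, -0.002, 1.0, -0.003]
wrist_force: [0.2, -0.3, -2.3]
finger_gap: 0.0302
grip_force: 49.7
clock: 65.5
tcp_pos: [0.5289, -0.0106, 0.2834]
orientation: [-0.001, -0.002, 1.0, -0.002]
wrist_force: [-0.1, -0.7, -1.9]
finger_gap: 0.0306
grip_force: 49.7
  travel [0.151, 0.856, -0.007] rot [-0.001, -0.0, 0.001] rows 2.1
  travel [0.152, 0.856, -0.006] rot [-0.001, -0.0, 0.001] rows 2.1
  travel [0.152, 0.856, -0.005] rot [-0.001, -0.0, 0.001] rows 2.1
  travel [0.153, 0.856, -0.004] rot [-0.001, -0.0, 0.001] rows 2.1
```

```bash
python3 -m pendant '[{"travel":[0.05,0.25,0],"rot":[0,0,0],"fingers":-1},{"travel":[0.1,0.55,0],"rot":[0,0,0],"fingers":-1},{"travel":[0.15,0.86,0],"rot":[0,0,0],"fingers":-1},{"travel":[0.15,0.86,0],"rot":[0,0,0],"fingers":-1}]'
python3 -m pendant '[{"travel":[0.05,0.25,0],"rot":[0,0,0],"fingers":-1},{"travel":[0.1,0.55,0],"rot":[0,0,0],"fingers":-1},{"travel":[0.15,0.86,0],"rot":[0,0,0],"fingers":-1},{"travel":[0.15,0.86,0],"rot":[0,0,0],"fingers":-1}]'
python3 -m pendant '[{"travel":[0.05,0.25,0],"rot":[0,0,0],"fingers":-1},{"travel":[0.1,0.55,0],"rot":[0,0,0],"fingers":-1},{"travel":[0.15,0.86,0],"rot":[0,0,0],"fingers":-1},{"travel":[0.15,0.86,0],"rot":[0,0,0],"fingers":-1}]'
python3 -m pendant '[{"travel":[0.05,0.25,0],"rot":[0,0,0],"fingers":-1},{"travel":[0.1,0.55,0],"rot":[0,0,0],"fingers":-1},{"travel":[0.15,0.8,0],"rot":[0,0,0],"fingers":-1},{"travel":[0.15,0.86,0],"rot":[0,0,0],"fingers":-1},{"travel":[0.15,0.86,0],"rot":[0,0,0],"fingers":-1}]'
python3 -c "
from kin import *
F=Rax([-1,0,0],[0,0,-1]);a=plan([.455,.40,.17],F);plan([.455,.40,.080],F,a)"
```

```text
clock: 65.9
tcp_pos: [0.5087, 0.0961, 0.2814]
orientation: [-0.002, -0.004, 1.0, -0.002]
wrist_force: [0.5, -0.5, -2.0]
finger_gap: 0.0305
grip_force: 50.1
clock: 66.3
tcp_pos: [0.4907, 0.1987, 0.2809]
orientation: [-0.002, -0.004, 1.0, -0.002]
wrist_force: [-0.1, -0.4, -2.2]
finger_gap: 0.0308
grip_force: 50.4
clock: 66.7
tcp_pos: [0.4727, 0.3015, 0.2804]
orientation: [-0.002, -0.004, 1.0, -0.002]
wrist_force: [-0.6, 0.1, -2.0]
finger_gap: 0.0307
grip_force: 50.7
clock: 67.2
tcp_pos: [0.4552, 0.4018, 0.2802]
orientation: [-0.002, -0.002, 1.0, -0.003]
wrist_force: [-0.4, 0.1, -0.6]
finger_gap: 0.0301
grip_force: 50.8
  travel [-0.001, -0.01, 0.918] rot [-0.006, -0.003, 0.005] rows 2.2
  travel [0.0, 0.0, 0.75] rot [0.0, 0.0, 0.0] rows 1.8
```

```bash
python3 -m pendant '[{"travel":[0,-0.01,0.25],"rot":[0,0,0],"fingers":-1},{"travel":[0,-0.01,0.55],"rot":[0,0,0],"fingers":-1},{"travel":[0,-0.01,0.85],"rot":[0,0,0],"fingers":-1},{"travel":[0,-0.01,0.92],"rot":[0,0,0],"fingers":-1},{"travel":[0,-0.01,0.92],"rot":[0,0,0],"fingers":-1}]'
python3 -m pendant '[{"travel":[0,0,0.25],"rot":[0,0,0],"fingers":-1},{"travel":[0,0,0.45],"rot":[0,0,0],"fingers":-1},{"travel":[0,0,0.6],"rot":[0,0,0],"fingers":-1},{"travel":[0,0,0.7],"rot":[0,0,0],"fingers":-1},{"travel":[0,0,0.74],"rot":[0,0,0],"fingers":-1},{"travel":[0,0,0.74],"rot":[0,0,0],"fingers":-1}]'
python3 -m pendant '[{"travel":[0,0,0.015],"rot":[0,0,0],"fingers":-1},{"travel":[0,0,0.02],"rot":[0,0,0],"fingers":-1},{"travel":[0,0,0.02],"rot":[0,0,0],"fingers":-1}]'
python3 -m pendant '[{"travel":[0,0,0.008],"rot":[0,0,0],"fingers":-1},{"travel":[0,0,0.012],"rot":[0,0,0],"fingers":-1},{"travel":[0,0,0.012],"rot":[0,0,0],"fingers":-1}]'
```

```text
clock: 67.7
tcp_pos: [0.4544, 0.3982, 0.1697]
orientation: [-0.003, -0.001, 1.0, -0.004]
wrist_force: [-1.1, 0.6, -1.9]
finger_gap: 0.0309
grip_force: 50.7
clock: 68.3
tcp_pos: [0.4552, 0.4, 0.083]
orientation: [-0.001, -0.002, 1.0, -0.002]
wrist_force: [-0.1, -0.1, -1.8]
finger_gap: 0.0304
grip_force: 50.9
clock: 68.6
tcp_pos: [0.455, 0.4002, 0.0805]
orientation: [-0.001, -0.002, 1.0, -0.002]
wrist_force: [-0.5, 0.4, -1.9]
finger_gap: 0.0301
grip_force: 50.9
clock: 68.9
tcp_pos: [0.4546, 0.3999, 0.0784]
orientation: [-0.001, -0.002, 1.0, -0.002]
wrist_force: [-0.0, -0.5, -1.5]
finger_gap: 0.0306
grip_force: 50.9
```

```bash
python3 -m pendant '[{"travel":[0,0,0.012],"rot":[0,0,0],"fingers":-1},{"travel":[0,0,0.02],"rot":[0,0,0],"fingers":-1},{"travel":[0,0,0.02],"rot":[0,0,0],"fingers":-1}]'
python3 -m pendant '[{"travel":[0,0,0.006],"rot":[0,0,0],"fingers":-1},{"travel":[0,0,0.01],"rot":[0,0,0],"fingers":-1},{"travel":[0,0,0.01],"rot":[0,0,0],"fingers":-1}]'
python3 -m pendant '[{"travel":[0,0,0.006],"rot":[0,0,0],"fingers":-1},{"travel":[0,0,0.01],"rot":[0,0,0],"fingers":-1},{"travel":[0,0,0.01],"rot":[0,0,0],"fingers":-1}]'
```

```text
clock: 69.2
tcp_pos: [0.4544, 0.3998, 0.0757]
orientation: [-0.001, -0.002, 1.0, -0.002]
wrist_force: [0.6, -0.6, -1.9]
finger_gap: 0.0305
grip_force: 50.9
clock: 69.5
tcp_pos: [0.4545, 0.3999, 0.0747]
orientation: [-0.001, -0.002, 1.0, -0.002]
wrist_force: [0.2, 0.3, -0.5]
finger_gap: 0.0303
grip_force: 50.9
clock: 69.8
tcp_pos: [0.4548, 0.4001, 0.0741]
orientation: [-0.001, -0.002, 1.0, -0.002]
wrist_force: [-1.1, -0.7, 2.8]
finger_gap: 0.0306
grip_force: 51.1
```

```bash
python3 -m pendant '[{"travel":[0,0,0],"rot":[0,0,0],"fingers":-0.1},{"travel":[0,0,0],"rot":[0,0,0],"fingers":0.2},{"travel":[0,0,0],"rot":[0,0,0],"fingers":0.3},{"travel":[0,0,0],"rot":[0,0,0],"fingers":0.5},{"travel":[0,0,-0.1],"rot":[0,0,0],"fingers":0.5},{"travel":[0,0,-0.4],"rot":[0,0,0],"fingers":0.5},{"travel":[0,0,-0.8],"rot":[0,0,0],"fingers":1},{"travel":[0,0,-1],"rot":[0,0,0],"fingers":1},{"travel":[0,0,-1],"rot":[0,0,0],"fingers":1}]'
python3 -m pendant '[{"travel":[-0.88,-0.9,0],"rot":[0,0,0],"fingers":1},{"travel":[-0.88,-0.9,0],"rot":[0,0,0],"fingers":1},{"travel":[-0.88,-0.9,0],"rot":[0,0,0],"fingers":1},{"travel":[-0.88,-0.9,0],"rot":[0,0,0],"fingers":1},{"travel":[-0.88,-0.9,0],"rot":[0,0,0],"fingers":1}]'
python3 - <<'E'
from kin import *
for n in('wrist','scene','top'):
    c=cam(n);im,d=env.read_camera(n);bottles(n,im,d,c,box=(.35,.2,.7,.6))
F=Rax([-1,0,0],[0,0,-1]);plan([.562,.293,.074],F,n=2)
E
```

```text
clock: 70.7
tcp_pos: [0.4572, 0.4021, 0.1996]
orientation: [0.003, -0.002, 1.0, 0.0]
wrist_force: [-0.5, 0.9, 0.2]
finger_gap: 0.0855
grip_force: 0.0
clock: 71.2
tcp_pos: [0.5612, 0.2914, 0.193]
orientation: [-0.002, -0.0, 1.0, -0.002]
wrist_force: [-0.2, 0.2, -1.0]
finger_gap: 0.0855
grip_force: 0.0
wrist px [408, 34, 117, 102, 6127] n 3756 2371
   amber topz [0.071 0.075] cen [0.456  0.3902 0.0715] rect [454.6 400.4] [52.2 52.6] 56.4
   cap topz [0.107 0.108] cen [0.4544 0.3999 0.1065] rect [454.5 400.9] [30.5 30.7] 46.9
wrist px [438, 156, 114, 90, 5044] n 3147 1897
   amber topz [0.071 0.075] cen [0.5371 0.4239 0.0716] rect [541.4 433.6] [51.7 52.2] 34.9
   cap topz [0.107 0.108] cen [0.5407 0.433  0.1062] rect [541.3 434.7] [30.2 30.8] 2.1
wrist px [284, 176, 85, 91, 3973] n 2428 1545
   amber topz [0.071 0.075] cen [0.5505 0.2929 0.0715] rect [559.7 293.6] [52.2 52.4] 54.5
   cap topz [0.107 0.108] cen [0.5595 0.2937 0.1068] rect [560.2 294. ] [30.9 30.5] 59.4
scene px [464, 238, 39, 59, 970] n 781 189
   amber topz [0.065 0.08 ] cen [0.512  0.4182 0.0745] rect [503.8 420.3] [147.4  65.8] 17.4
   cap topz [0.109 0.113] cen [0.5012 0.4202 0.1086] rect [498.  420.1] [122.   32.7] 21.0
scene px [425, 258, 27, 35, 422] n 324 98
   amber topz [0.07 0.08] cen [0.5724 0.2935 0.0743] rect [561.9 294.9] [50.5 53. ] 55.3
   cap topz [0.108 0.113] cen [0.5627 0.2948 0.1085] rect [561.5 295.1] [27.1 28.7] 36.1
top px [181, 230, 31, 17, 284] n 233 51
   amber topz [0.069 0.086] cen [0.5459 0.2835 0.0844] rect [545.8 271.3] [ 35.4 106.3] 6.0
   cap topz [0.107 0.199] cen [0.5512 0.2879 0.1193] rect [551.8 276.4] [58.9 15.1] 88.2
  travel [-0.011, -0.0, 0.498] rot [-0.002, -0.002, 0.002] rows 1.2
  travel [-0.01, -0.001, 0.498] rot [-0.002, -0.002, 0.002] rows 1.2
```

```bash
python3 -m pendant '[{"travel":[0,0.02,0.3],"rot":[0,0,0],"fingers":1},{"travel":[0,0.02,0.6],"rot":[0,0,0],"fingers":1},{"travel":[0,0.02,0.85],"rot":[0,0,0],"fingers":1},{"travel":[0,0.02,0.99],"rot":[0,0,0],"fingers":1},{"travel":[0,0.02,0.99],"rot":[0,0,0],"fingers":1},{"travel":[0,0.02,0.99],"rot":[0,0,0],"fingers":1}]'
python3 -m pendant '[{"travel":[0,0,0],"rot":[0,0,0],"fingers":0},{"travel":[0,0,0],"rot":[0,0,0],"fingers":-1},{"travel":[0,0,0],"rot":[0,0,0],"fingers":-1},{"travel":[0,0,0],"rot":[0,0,0],"fingers":-1},{"travel":[0,0,0],"rot":[0,0,0],"fingers":-1},{"travel":[0,0,0],"rot":[0,0,0],"fingers":-1}]' 50
python3 -m pendant '[{"travel":[0,0,-0.1],"rot":[0,0,0],"fingers":-1},{"travel":[0,0,-0.25],"rot":[0,0,0],"fingers":-1},{"travel":[0,0,-0.3],"rot":[0,0,0],"fingers":-1},{"travel":[0.05,0.15,-0.3],"rot":[0,0,0],"fingers":-1},{"travel":[0.1,0.3,-0.3],"rot":[0,0,0],"fingers":-1},{"travel":[0.13,0.42,-0.3],"rot":[0,0,0],"fingers":-1},{"travel":[0.13,0.42,-0.3],"rot":[0,0,0],"fingers":-1},{"travel":[0.13,0.42,-0.3],"rot":[0,0,0],"fingers":-1}]'
```

```text
clock: 71.95
tcp_pos: [0.5598, 0.2958, 0.0755]
orientation: [-0.001, -0.003, 1.0, -0.002]
wrist_force: [0.5, -0.4, -0.7]
finger_gap: 0.0854
grip_force: 0.0
clock: 72.55
tcp_pos: [0.5613, 0.2946, 0.076]
orientation: [-0.0, -0.002, 1.0, -0.002]
wrist_force: [0.7, -0.8, 4.9]
finger_gap: 0.03
grip_force: 49.3
clock: 73.35
tcp_pos: [0.5444, 0.3456, 0.1103]
orientation: [-0.001, -0.003, 1.0, -0.003]
wrist_force: [0.1, -0.4, -2.4]
finger_gap: 0.0303
grip_force: 50.0
```

Contact should come at about 0.076.

```bash
python3 -m pendant '[{"travel":[0,0,0.1],"rot":[0,0,0],"fingers":-1},{"travel":[0,0,0.18],"rot":[0,0,0],"fingers":-1},{"travel":[0,0,0.24],"rot":[0,0,0],"fingers":-1},{"travel":[0,0,0.26],"rot":[0,0,0],"fingers":-1},{"travel":[0,0,0.26],"rot":[0,0,0],"fingers":-1}]'
python3 -m pendant '[{"travel":[0,0,0.008],"rot":[0,0,0],"fingers":-1},{"travel":[0,0,0.015],"rot":[0,0,0],"fingers":-1},{"travel":[0,0,0.015],"rot":[0,0,0],"fingers":-1}]'
python3 -m pendant '[{"travel":[0,0,0.008],"rot":[0,0,0],"fingers":-1},{"travel":[0,0,0.012],"rot":[0,0,0],"fingers":-1},{"travel":[0,0,0.012],"rot":[0,0,0],"fingers":-1}]'
```

```text
clock: 73.85
tcp_pos: [0.5444, 0.3445, 0.0787]
orientation: [-0.002, -0.002, 1.0, -0.003]
wrist_force: [0.9, 0.2, -1.1]
finger_gap: 0.0304
grip_force: 50.0
clock: 74.15
tcp_pos: [0.545, 0.3451, 0.0781]
orientation: [-0.001, -0.002, 1.0, -0.002]
wrist_force: [-0.1, 0.2, -2.4]
finger_gap: 0.0305
grip_force: 50.0
clock: 74.45
tcp_pos: [0.5448, 0.3451, 0.0764]
orientation: [-0.001, -0.002, 1.0, -0.002]
wrist_force: [-0.1, 0.5, -2.4]
finger_gap: 0.0302
grip_force: 50.0
```

```bash
python3 -m pendant '[{"travel":[0,0,0.006],"rot":[0,0,0],"fingers":-1},{"travel":[0,0,0.01],"rot":[0,0,0],"fingers":-1},{"travel":[0,0,0.01],"rot":[0,0,0],"fingers":-1}]'
python3 -m pendant '[{"travel":[0,0,0.006],"rot":[0,0,0],"fingers":-1},{"travel":[0,0,0.008],"rot":[0,0,0],"fingers":-1},{"travel":[0,0,0.008],"rot":[0,0,0],"fingers":-1}]'
```

```text
clock: 74.75
tcp_pos: [0.5452, 0.3451, 0.0761]
orientation: [-0.001, -0.002, 1.0, -0.002]
wrist_force: [-0.6, -1.8, 4.6]
finger_gap: 0.0303
grip_force: 50.5
clock: 75.05
tcp_pos: [0.5453, 0.3451, 0.0761]
orientation: [-0.0, -0.002, 1.0, -0.002]
wrist_force: [-2.2, -2.5, 9.9]
finger_gap: 0.0304
grip_force: 51.1
```

```bash
python3 -m pendant '[{"travel":[0,0,-0.01],"rot":[0,0,0],"fingers":-0.1},{"travel":[0,0,-0.01],"rot":[0,0,0],"fingers":0.2},{"travel":[0,0,-0.01],"rot":[0,0,0],"fingers":0.3},{"travel":[0,0,-0.01],"rot":[0,0,0],"fingers":0.5},{"travel":[0,0,-0.1],"rot":[0,0,0],"fingers":0.5},{"travel":[0,0,-0.4],"rot":[0,0,0],"fingers":0.5},{"travel":[0,0,-0.8],"rot":[0,0,0],"fingers":0.5},{"travel":[0,0,-1],"rot":[0,0,0],"fingers":0.5},{"travel":[0,0,-1],"rot":[0,0,0],"fingers":0.5}]'
python3 -m pendant '[{"travel":[0.5,0,-0.5],"rot":[0,0,0],"fingers":0.5},{"travel":[1,0,-0.5],"rot":[0,0,0],"fingers":0.5},{"travel":[1,0,-0.5],"rot":[0,0,0],"fingers":0.5},{"travel":[1,0,-0.5],"rot":[0,0,0],"fingers":0.5},{"travel":[1,0,-0.5],"rot":[0,0,0],"fingers":0.5}]'
python3 - <<'E'
from kin import *
for n in('scene','top'):
    c=cam(n);im,d=env.read_camera(n);bottles(n,im,d,c,box=(.2,-.6,.85,.6))
    if n=='scene':cv2.imwrite('pics/scene11.png',im)
    P=cloud(n,d,c);w=(P[...,2]>.03)&(P[...,2]<.19)&(im.max(-1)<75)&(abs(P[...,1]-.2)<.05)&(P[...,0]>.42)&(P[...,0]<.475);t=P[w];print('grip',len(t),t.mean(0)) if w.any() else 0
E
```

```text
clock: 75.95
tcp_pos: [0.5475, 0.3468, 0.2003]
orientation: [0.003, -0.002, 1.0, -0.0]
wrist_force: [-0.2, 0.5, 0.9]
finger_gap: 0.0644
grip_force: 0.0
clock: 76.45
tcp_pos: [0.4248, 0.3456, 0.2548]
orientation: [-0.001, -0.002, 1.0, -0.002]
wrist_force: [0.6, -0.6, 0.6]
finger_gap: 0.0639
grip_force: 0.0
scene px [443, 238, 60, 59, 1373] n 1087 286
   amber topz [0.068 0.08 ] cen [0.5261 0.3944 0.0747] rect [523.1 408.1] [130.9 163.1] 57.7
   cap topz [0.109 0.113] cen [0.5177 0.3946 0.109 ] rect [500.8 389.7] [119.1 118. ] 0.6
grip 150 [0.46021837 0.1931065  0.16800476]
top px [161, 225, 32, 28, 466] n 336 130
   amber topz [0.07  0.078] cen [0.5425 0.3351 0.0722] rect [544.5 340.8] [53.8 52.2] 56.6
   cap topz [0.107 0.113] cen [0.5441 0.3418 0.1073] rect [543.7 342. ] [28.1 30. ] 0.7
top px [126, 227, 33, 26, 470] n 342 128
   amber topz [0.071 0.08 ] cen [0.5394 0.4254 0.0732] rect [540.3 432.1] [54.3 54.3] 33.8
   cap topz [0.107 0.112] cen [0.5409 0.4334 0.1073] rect [540.8 432.8] [31.8 29.5] 49.8
top px [143, 261, 28, 20, 298] n 218 80
   amber topz [0.071 0.079] cen [0.4637 0.3863 0.0736] rect [448.7 362.7] [117.4  33.4] 64.0
   cap topz [0.108 0.113] cen [0.457  0.394  0.1147] rect [449.5 364.7] [94.9 24.2] 78.3
grip 242 [0.45677225 0.18913694 0.16805177]
```

View pics/scene11.png

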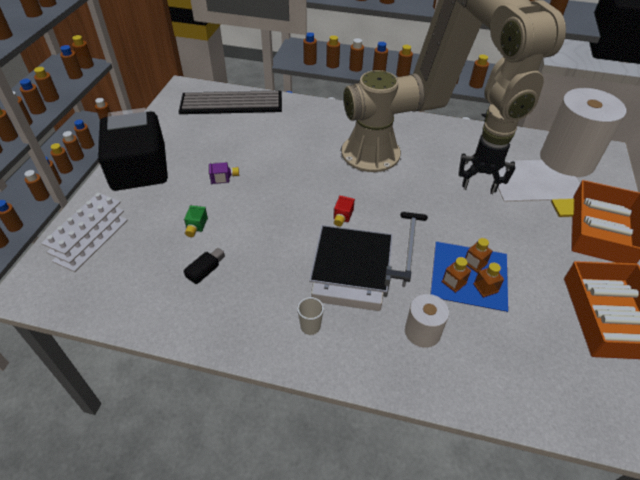

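All three bottles stand on the tray at (479,252), (457,272) and (490,278). The lever is up, nothing else has moved, and the hand is clear.

```bash
python3 -c "
from workcell import env
print(env.hand_in())"
```

```text
the job is handed in; nothing more can be done
None
```

All three amber bottles stood on the deck for four full lever strokes and now stand upright on the blue tray with the lever up; one that got knocked towards the tray edge was set back, and the job is handed in.

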